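# Load the cactus turntable and set its lamp timer

### The job

Turn the wooden platter by its centre knob until its single brass line stands at the brass pointer on the base, then stand every potted cactus and succulent upright on the platter, each centred on a cross of its own with the pot's sides square to the cross's lines, so that at the end the brass line is still at the pointer. Last of all, once the plants stand right, turn the lamp timer's selector clockwise from off to the two-dot position. Leave the trowel, the seed trays and the tyre levers where they are.

Things in the scene. Friction and masses are not known exactly. Their poses are not given: they have to be found in the camera images.
- cactus0: Ribbed globe cactus in a square terracotta-coloured pot; may be absent (None). Origin: centre of the pot's underside; z up, x and y square to its sides. Pot 57 mm high: lower part 52 x 52 mm; from 40 mm up an upright rim band 56 x 56 mm, the place to grip. Plant within 20 mm of the axis, up to 76 mm above the underside. 0.13 to 0.23 kg. Starts on the tray left of the turntable.
- cactus1: Three short cactus columns in a square terracotta-coloured pot; may be absent (None). Origin: centre of the pot's underside; z up, x and y square to its sides. Pot 57 mm high: lower part 52 x 52 mm; from 40 mm up an upright rim band 56 x 56 mm, the place to grip. Plant within 20 mm of the axis, up to 76 mm above the underside. 0.13 to 0.23 kg. Starts on the tray left of the turntable.
- cactus2: Leafy rosette succulent in a square terracotta-coloured pot; may be absent (None). Origin: centre of the pot's underside; z up, x and y square to its sides. Pot 57 mm high: lower part 52 x 52 mm; from 40 mm up an upright rim band 56 x 56 mm, the place to grip. Plant within 20 mm of the axis, up to 76 mm above the underside. 0.13 to 0.23 kg. Starts on the tray left of the turntable.
- cactus3: Small paddle cactus in a square terracotta-coloured pot; may be absent (None). Origin: centre of the pot's underside; z up, x and y square to its sides. Pot 57 mm high: lower part 52 x 52 mm; from 40 mm up an upright rim band 56 x 56 mm, the place to grip. Plant within 20 mm of the axis, up to 76 mm above the underside. 0.13 to 0.23 kg. Starts on the tray left of the turntable.
- cactus4: Three little ribbed balls in a square terracotta-coloured pot; may be absent (None). Origin: centre of the pot's underside; z up, x and y square to its sides. Pot 57 mm high: lower part 52 x 52 mm; from 40 mm up an upright rim band 56 x 56 mm, the place to grip. Plant within 20 mm of the axis, up to 76 mm above the underside. 0.13 to 0.23 kg. Starts on the tray left of the turntable.
- cross0 (a point): One of six alike dark inlaid crosses on the platter, 60 degrees apart (lines 86 mm radially, 80 mm across), where a pot's centre goes. Point: crossing of the lines, on the platter's top, 98 mm from its axis; x outward along the radial line, z up. Turns with the platter. cross0 is 30 degrees counterclockwise of the brass line seen from above, numbers rise counterclockwise.
- cross1 (a point): One of six alike dark inlaid crosses on the platter, 60 degrees apart (lines 86 mm radially, 80 mm across), where a pot's centre goes. Point: crossing of the lines, on the platter's top, 98 mm from its axis; x outward along the radial line, z up. Turns with the platter. cross0 is 30 degrees counterclockwise of the brass line seen from above, numbers rise counterclockwise.
- cross2 (a point): One of six alike dark inlaid crosses on the platter, 60 degrees apart (lines 86 mm radially, 80 mm across), where a pot's centre goes. Point: crossing of the lines, on the platter's top, 98 mm from its axis; x outward along the radial line, z up. Turns with the platter. cross0 is 30 degrees counterclockwise of the brass line seen from above, numbers rise counterclockwise.
- cross3 (a point): One of six alike dark inlaid crosses on the platter, 60 degrees apart (lines 86 mm radially, 80 mm across), where a pot's centre goes. Point: crossing of the lines, on the platter's top, 98 mm from its axis; x outward along the radial line, z up. Turns with the platter. cross0 is 30 degrees counterclockwise of the brass line seen from above, numbers rise counterclockwise.
- cross4 (a point): One of six alike dark inlaid crosses on the platter, 60 degrees apart (lines 86 mm radially, 80 mm across), where a pot's centre goes. Point: crossing of the lines, on the platter's top, 98 mm from its axis; x outward along the radial line, z up. Turns with the platter. cross0 is 30 degrees counterclockwise of the brass line seen from above, numbers rise counterclockwise.
- cross5 (a point): One of six alike dark inlaid crosses on the platter, 60 degrees apart (lines 86 mm radially, 80 mm across), where a pot's centre goes. Point: crossing of the lines, on the platter's top, 98 mm from its axis; x outward along the radial line, z up. Turns with the platter. cross0 is 30 degrees counterclockwise of the brass line seen from above, numbers rise counterclockwise.
- turntable: Fixed base of the plant turntable, a steel disc on the tray; origin on the turntable's axis at tray level, z up. A brass pointer runs out along its own +x and stands up just outside the platter's edge, 179 to 187 mm from the axis, 34 mm high. A fixed light bar, 130 mm high, stands beyond the turntable, 0.82 m and more from the robot in x.
- platter_knob (a point): Grip point on the axis of the platter's round wooden centre knob, 68 mm above the tray. Knob: 32 mm diameter, from 14 mm below to 14 mm above this point. The platter (wood, 340 mm diameter, 16 mm thick) has its top 34 mm above the tray, 34 mm below this point. The frame turns with the platter; x points along its single brass line (7 mm wide, edged in black).
- platter (a joint): Angle of the free-running platter in rad, counterclockwise from above; 0 when its single brass line is at the base's brass pointer. Ball bearing, no stops, friction only 0.006 N m: a sidelong push on the platter or on a pot standing on it spins it. Platter 0.9 kg. Starts 0.4 to 1.2.
- timer: Fixed lamp timer, white plastic case 110 x 100 mm, 45 mm high, right of the turntable; origin at the centre of its underside, x and y along its sides. Its grey top shows four positions round the selector, clockwise from above: a ring (off), one dot, two dots, three dots.
- selector_grip (a point): Grip point on the axis of the black selector, 72 mm above the tray and 27 mm above the case's top. The grip is a bar 44 mm long and 12 mm wide whose top is 7 mm above this point; it stands on a round skirt 47 mm across and 6 mm high. x lies along the bar, towards its white pointer end; the frame turns with the selector.
- selector (a joint): Angle of the selector in rad, growing clockwise seen from above, with four sprung detents: 0 off (ring), 0.6 one dot, 1.2 two dots, 1.8 three dots. Let go within about 0.2 of a detent, it snaps into it. Stops just outside 0 and 1.8; needs under 0.15 N m. Starts at off.
- trowel: Stainless garden trowel with wooden handle, about 290 mm long and 66 mm wide, lying on the left, nearer the robot than the pots; origin under its middle, x towards the blade. Not to be moved.
- seed_trays: Two stacked black plastic seed trays, 240 x 180 mm, 61 mm high, at the right edge, beside the timer; origin under the centre. Not to be moved.
- tyre_levers: Pair of blue bicycle tyre levers clipped together, 110 x 38 mm, 9 mm high, lying left of the pots. Origin under the middle. Not to be moved.
Mind the look-alikes: they are no part of the job. Leave any purple look-alike of the cactus4 alone.

How it is judged:
By the outcome, as a careful person would: the job done as asked, in the order asked, and still so for the second after the job is handed in, with the robot touching nothing.
Of cactus0, cactus1, cactus2, cactus3, cactus4 only 3 to 5 are there at a start; the rules pass over those that are not, and their reading is None.
At some moment in a run one of cactus0, cactus1, cactus2, cactus3, cactus4 may be knocked a few centimetres aside while the robot is not near it.
Once in a run the grip may slacken for a moment while it holds something.
It also fails if it takes over 210 s, if anything falls off the work surface, if the arm or the gripper's body presses on something with over 40 N, if the wrist force passes 120 N, or if a joint passes its speed limit or range.

### The arm

A 7-joint arm with a two-finger parallel gripper is mounted at the origin on the work surface. World frame = base frame: x ahead of the robot, y to its left, z up, the work surface at z = 0. Lengths are in mm, angles in rad, forces in N, time in s.
With the tool pointing down it reaches from about 425 to 875 mm from the base axis. Payload 8.4 kg.
Tool frame: the origin (TCP) lies midway between the tips of the shut fingers; the grasp point (between the pads) lies 19 mm behind it; z points along the fingers, y is the direction in which the jaws open and shut (so a half turn about z gives the same grasp; the last joint's range is limited). The gripper opens to 87 mm and grips with 3 to 60 N. Pads are 19 mm wide; open, the fingers measure 117 mm over their backs; the gripper's body (75 mm by 190 mm) begins 51 mm behind the grasp point.
Start: joints at [-1.446, 0.333, 0.04, 1.465, -0.013, 1.343, -0.059], TCP at [144.262, 633.76, 222.546] pointing down, gripper open.
Joint ranges: [-2.58, 2.58], [-0.38, 2.09], [-1.3, 1.39], [0.25, 2.4], [-1.5, 4.64], [0.08, 2.09], [-2.65, 2.65]. Speed limits (rad/s): [2.22, 2.22, 2.79, 2.79, 3.14, 3.14, 3.14].

### API

Orientations are given as a rotation vector (axis times angle).
In Python, from bench import observe, vision, robot gives the robot as it stands. The module is installed in compiled form; this text tells all that it offers.
- The arm moves only by the tool drive_tool, never from a script. Its argument "moves" is a list of rows, each a list of 7 numbers: the opening in per cent of the stroke, from 0 (shut) to 100 (fully open), then the shift along the tool's x, y, z in mm, then the turn, a rotation vector about the tool's x, y, z in degrees. In form: [[grip, x, y, z, rx, ry, rz], ...]. A call has 1 to 5 rows; each row shifts and turns the pose as measured when the row begins, along the tool's axes as they then stand; what a row does not reach is not made up. A row lasts 1/10 s, in which the tool goes at most 50 mm and 8.59 degrees, less where a joint would pass 70% of its speed; a pose out of reach is approached as far as the arm can. A call is refused whole if a number of a shift passes 50 or a number of a turn 8.59, either way. A call with a gripper value outside its range is refused whole. The fingers move at their own pace and stop on an object; the grip force is fixed at half the most. Time passes only in rows, so rows that do not move let the fingers close. It gives the time, the measured TCP pose, the force and the opening at its end, in the units of the state.
- observe(): the state, without advancing time (a new reading comes with each control period).
- vision.capture(name): name is "scene" or "top"; returns the picture (420x560x3 uint8, blue, green, red); there is no depth.
- vision.camera_model(name): a dict with "fx", "fy", "cx", "cy" (pixels), "k1" (the pictures are not rectified: a ray, as slopes to the right and down, at radius r is drawn at 1 + k1 r^2 times it, then the intrinsics apply), "rvec" (rotation vector, rad) and "tvec" (3), from world to camera coordinates, as OpenCV has them. Camera axes: x right, y down, z forward; pixel columns grow to the right and rows downward; lengths in mm; the calibration is good to about 2 mm. A picture is of the moment at which its call begins. camera_model takes no time and is no camera call.
- robot.hand_in(): hands the job in, once; it reports no verdict.
The state is a dict: "clock": time; "joint_pos": joint angles; "dq": joint speeds; "tau": joint torques, N m; "position": TCP position; "tcp_rot": TCP orientation; "contact_force": force on the tool from outside, world axes, zero at the start; "torque": the same for the moment, N m; "gripper_width": finger opening in mm.
Only numpy, scipy, OpenCV 4.12 (cv2) and the standard library are available. Lean on these libraries where they do the work, as an engineer would, in place of code of your own. Each camera call takes 0.05 s, during which the arm holds its last target.

## Working session

There is one attempt and no reset: what is moved stays moved. The work goes in short steps, Python scripts to look and compute and a tool call to move; the robot and the scene stay as the last step left them, time stands still between calls to the robot, and variables do not carry over. Pictures are saved under pics/ and viewed, and the job is handed in when it is done.

Besides the shell and the picture viewer there is one more tool, called after "Emit:" in YAML: its name, and indented under it one key for each argument. drive_tool: Moves the arm, as the interface text tells. Its arguments: {"type":"object","properties":{"moves":{"type":"array"}},"required":["moves"]}

```bash
ls; mkdir -p pics; cat > h.py <<'E'
import numpy as np, cv2
from bench import observe, vision, robot
def cam(n):
    c=vision.camera_model(n); R=cv2.Rodrigues(np.array(c["rvec"],float))[0]; t=np.array(c["tvec"],float); return c,R,t
def proj(n,P):
    c,R,t=cam(n); P=np.atleast_2d(P); q=(R@P.T).T+t; a=q[:,:2]/q[:,2:]; r2=(a**2).sum(1)[:,None]; a=a*(1+c["k1"]*r2)
    return np.c_[a[:,0]*c["fx"]+c["cx"],a[:,1]*c["fy"]+c["cy"]]
def unproj(n,px,z):
    c,R,t=cam(n); px=np.atleast_2d(np.array(px,float)); d=np.c_[(px[:,0]-c["cx"])/c["fx"],(px[:,1]-c["cy"])/c["fy"]]
    a=d.copy()
    for _ in range(30): a=d/(1+c["k1"]*(a**2).sum(1)[:,None])
    ray=(R.T@np.c_[a,np.ones(len(a))].T).T; C=-R.T@t
    s=(z-C[2])/ray[:,2]; return C+ray*s[:,None]
E
python3 - <<'E'
from h import *
for n in("scene","top"):
    im=vision.capture(n); cv2.imwrite(f"pics/{n}0.png",im); cv2.imwrite(f"pics/{n}0b.png",cv2.resize(im,(800,600),interpolation=cv2.INTER_CUBIC))
    c,R,t=cam(n); print(n,c,-R.T@t)
print(observe())
E
```

```text
pics
scene {'fx': 380.35257698168186, 'fy': 380.35257698168186, 'cx': 280.85833142749584, 'cy': 214.05328025226106, 'k1': -0.02572409690446606, 'rvec': array([ 0.66296235,  2.84934252, -0.75308233]), 'tvec': array([ 480.6494301 , -139.44431724, 1371.69303946])} [ 789.76687168  502.56373193 1120.58394175]
top {'fx': 460.5074430407668, 'fy': 460.5074430407668, 'cx': 268.6569693866129, 'cy': 213.858305075279, 'k1': -0.13961223388638255, 'rvec': array([ 2.12828484, -2.13476631,  0.22506285]), 'tvec': array([ -50.79917218,  498.78845352, 1334.34115871])} [ 238.56135786  -22.78042995 1405.13570008]
{'clock': 0.1, 'joint_pos': array([-1.44616772,  0.33382419,  0.03986943,  1.46616073, -0.01339617,
        1.34329542, -0.05850601]), 'dq': array([-0.00034218, -0.00217485, -0.00040142, -0.00095386, -0.00060806,
        0.00053489,  0.00077203]), 'tau': array([ 4.08477950e-03, -6.57814050e+01,  1.34003218e+00, -4.04707539e+01,
       -5.96625195e-02,  4.10896959e-02,  1.19725528e-04]), 'position': array([144.20860529, 633.37765477, 221.76935282]), 'tcp_rot': array([-3.50874881e-01, -3.12187378e+00,  2.23125629e-03]), 'contact_force': array([ 0.37782331, -0.42157603, -0.52098923]), 'torque': array([-0.04440004, -0.03674316,  0.05009068]), 'gripper_width': 86.66438296690806}
```

View pics/top0b.png

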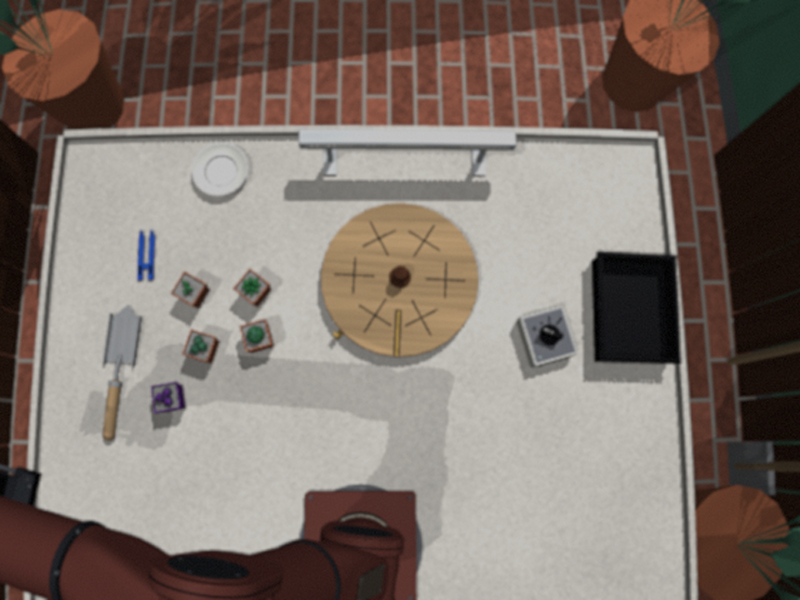

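View pics/scene0b.png

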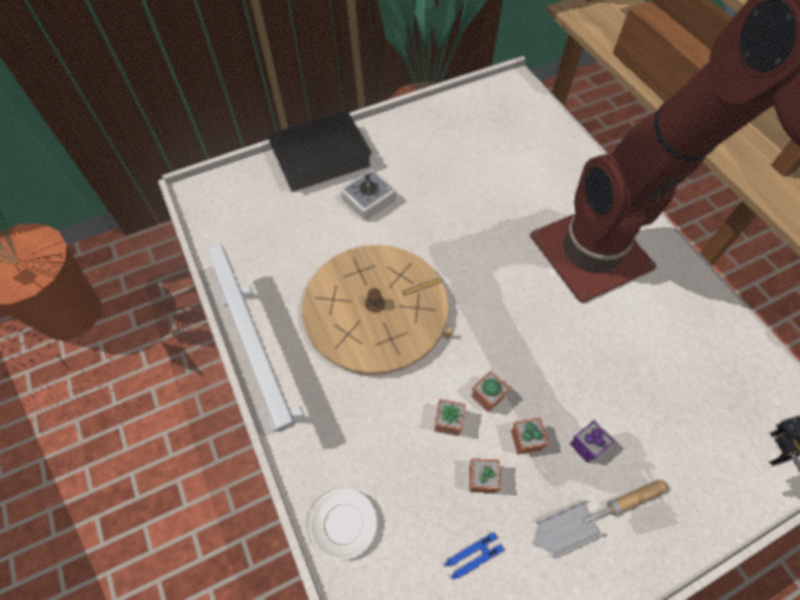

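```bash
python3 - <<'E'
import cv2,numpy as np
t=cv2.imread("pics/top0.png"); s=cv2.imread("pics/scene0.png")
a=cv2.resize(t[180:300,90:210],(600,600),interpolation=cv2.INTER_CUBIC); cv2.imwrite("pics/c1.png",a)
b=cv2.resize(s[250:340,290:440],(800,480),interpolation=cv2.INTER_CUBIC); cv2.imwrite("pics/c2.png",b)
c=cv2.resize(t[135:260,215:345],(624,600),interpolation=cv2.INTER_CUBIC); cv2.imwrite("pics/c3.png",c)
d=cv2.resize(t[205:265,350:415],(650,600),interpolation=cv2.INTER_CUBIC); cv2.imwrite("pics/c4.png",d)
E
```

```text
(no output)
```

View pics/c1.png

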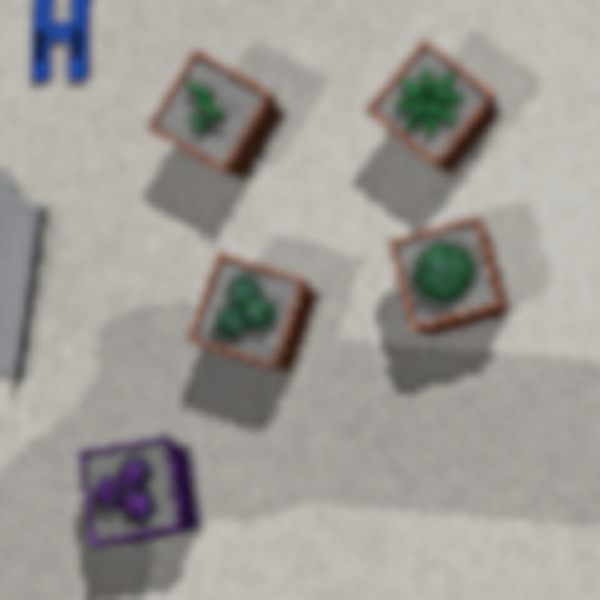

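View pics/c2.png

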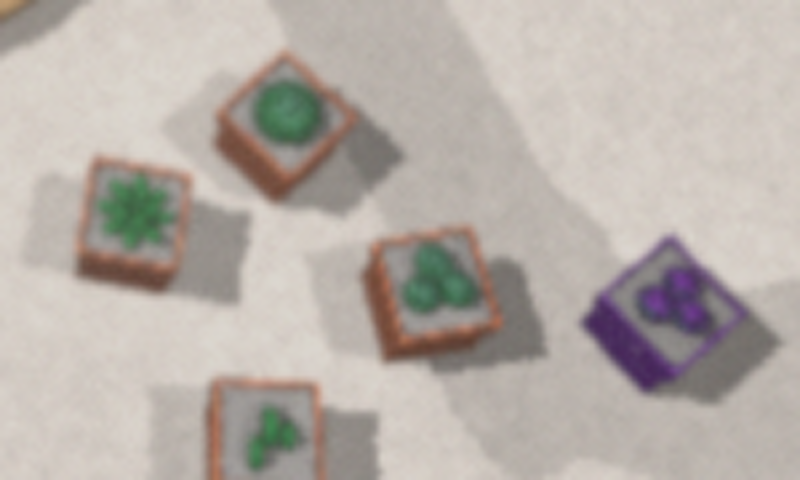

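View pics/c3.png

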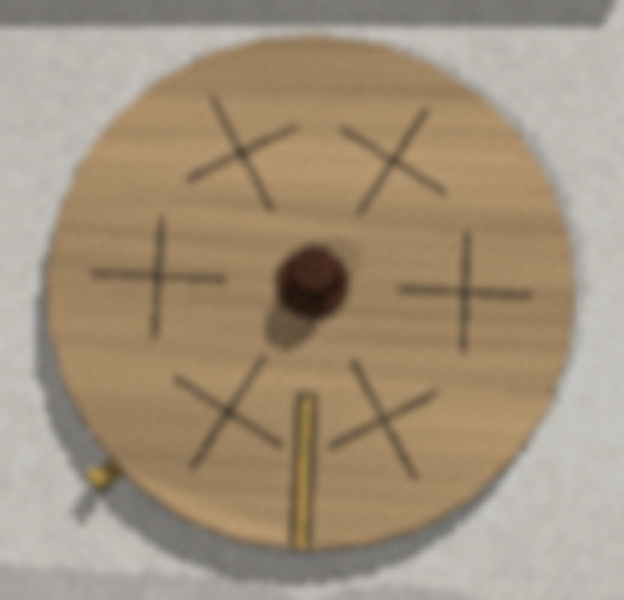

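View pics/c4.png

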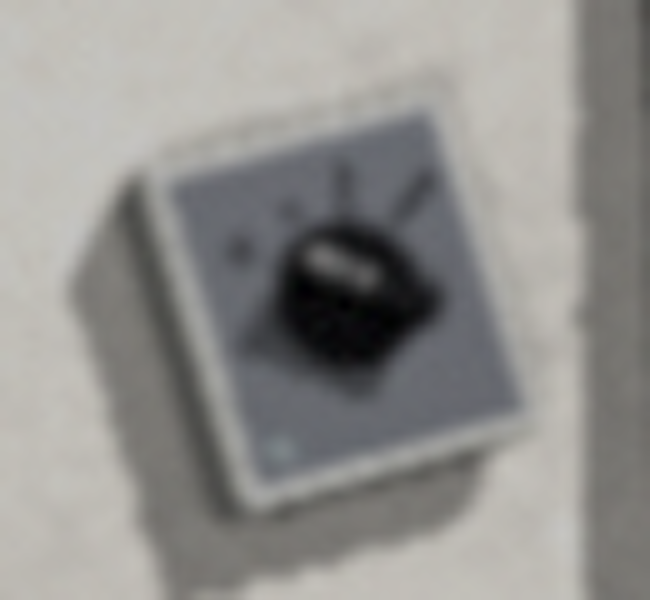

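```bash
cat > meas.py <<'E'
from h import *
from scipy.optimize import minimize
from scipy.ndimage import map_coordinates
def sample(im,px): return map_coordinates(im,[px[:,1],px[:,0]],order=1,mode='nearest')
def terr(im):
    f=cv2.GaussianBlur(im,(0,0),0.6).astype(float); return f[...,2]-(f[...,0]+f[...,1])/2   # red excess
def sq(x,y,a,h,z,n=12):
    u=np.linspace(-h,h,n); s=np.r_[np.c_[u,0*u-h],np.c_[u,0*u+h],np.c_[0*u-h,u],np.c_[0*u+h,u]]
    c,S=np.cos(a),np.sin(a); return np.c_[x+c*s[:,0]-S*s[:,1],y+S*s[:,0]+c*s[:,1],0*s[:,0]+z]
def fitpot(ims,x,y,z=57,views=("top","scene")):
    T={v:terr(ims[v]) for v in views}
    def cost(p):
        e=0
        for v in views:
            e-=sample(T[v],proj(v,sq(*p,26.5,z))).mean()
            e+=1.0*sample(T[v],proj(v,sq(*p,21.5,z))).mean()
            e+=0.5*sample(T[v],proj(v,sq(*p,31,z))).mean()
        return e
    best=None
    for a in np.deg2rad(np.arange(-45,45,10)):
      for dx in(-6,0,6):
        for dy in(-6,0,6):
          c=cost((x+dx,y+dy,a))
          if best is None or c<best[0]: best=(c,(x+dx,y+dy,a))
    r=minimize(cost,best[1],method="Nelder-Mead",options=dict(initial_simplex=np.array(best[1])+np.array([[0,0,0],[3,0,0],[0,3,0],[0,0,.1]]),maxiter=200))
    a=(np.rad2deg(r.x[2])+45)%90-45
    return r.x[0],r.x[1],a,r.fun
def grab():
    return {v:vision.capture(v) for v in("top","scene")}
E
python3 - <<'E'
from meas import *
ims={v:cv2.imread(f"pics/{v}0.png") for v in("top","scene")}
px={"paddle":(212,110),"rosette":(430,105),"balls":(248,312),"globe":(448,272)}
for k,p in px.items():
    g=unproj("top",(90+p[0]/5,180+p[1]/5),57)[0]
    for v in(("top",),("scene",),("top","scene")):
        print(k,g[:2].round(),v,np.round(fitpot(ims,g[0],g[1],views=v),1))
# platter: knob / circle / line
def c3(p): return (215+p[0]/4.8,135+p[1]/4.8)
E1=[c3(p) for p in((312,37),(575,275),(48,270),(303,550),(150,95),(480,100),(490,490),(130,470))]
P=unproj("top",E1,34)
A=np.c_[2*P[:,:2],np.ones(len(P))]; s=np.linalg.lstsq(A,(P[:,:2]**2).sum(1),rcond=None)[0]; print("platter c",s[:2],np.sqrt(s[2]+s[0]**2+s[1]**2))
cr=[(242,154),(395,160),(158,276),(465,292),(229,411),(385,417)]
C=unproj("top",[c3(p) for p in cr],34); print(C[:,:2].round(1),C[:,:2].mean(0))
L=unproj("top",[c3((307,395)),c3((301,548))],34); print("line",L)
print("pointer",unproj("top",[c3((112,468)),c3((98,480))],34))
def c4(p): return (350+p[0]/10,205+p[1]/10)
print("timer marks ring,1,2,3",unproj("top",[c4(p) for p in((240,250),(290,210),(345,180),(415,200))],45)[:,:2].round(1))
print("case",unproj("top",[c4(p) for p in((150,160),(440,100),(530,415),(245,505))],45)[:,:2].round(1), unproj("top",[c4((340,262))],79))
E
```

```text
paddle [534. 359.] ('top',) [535.  361.5 -29.2  -7.1]
paddle [534. 359.] ('scene',) [536.  364.4 -29.4 -15.7]
paddle [534. 359.] ('top', 'scene') [535.7 363.7 -29.2 -19.9]Traceback (most recent call last):
  File "<stdin>", line 7, in <module>
  File "meas.py", line 23, in fitpot
    c=cost((x+dx,y+dy,a))
  File "meas.py", line 15, in cost
    e-=sample(T[v],proj(v,sq(*p,26.5,z))).mean()
                   ~~~~^^^^^^^^^^^^^^^^^
  File "h.py", line 6, in proj
    c,R,t=cam(n); P=np.atleast_2d(P); q=(R@P.T).T+t; a=q[:,:2]/q[:,2:]; r2=(a**2).sum(1)[:,None]; a=a*(1+c["k1"]*r2)
          ~~~^^^
  File "h.py", line 4, in cam
    c=vision.camera_model(n); R=cv2.Rodrigues(np.array(c["rvec"],float))[0]; t=np.array(c["tvec"],float); return c,R,t
ValueError: time passes only in moves, steps and waits
```

```bash
sed -i 's/^def cam(n):/import functools\n@functools.lru_cache(None)\ndef cam(n):/' h.py
cat > m1.py <<'E'
from meas import *
ims={v:cv2.imread(f"pics/{v}0.png") for v in("top","scene")}
px={"paddle":(212,110),"rosette":(430,105),"balls":(248,312),"globe":(448,272)}
for k,p in px.items():
    g=unproj("top",(90+p[0]/5,180+p[1]/5),57)[0]
    for v in(("top",),("scene",),("top","scene")):
        print(k,g[:2].round(),v,np.round(fitpot(ims,g[0],g[1],views=v),1))
# platter: knob / circle / line
def c3(p): return (215+p[0]/4.8,135+p[1]/4.8)
E1=[c3(p) for p in((312,37),(575,275),(48,270),(303,550),(150,95),(480,100),(490,490),(130,470))]
P=unproj("top",E1,34)
A=np.c_[2*P[:,:2],np.ones(len(P))]; s=np.linalg.lstsq(A,(P[:,:2]**2).sum(1),rcond=None)[0]; print("platter c",s[:2],np.sqrt(s[2]+s[0]**2+s[1]**2))
cr=[(242,154),(395,160),(158,276),(465,292),(229,411),(385,417)]
C=unproj("top",[c3(p) for p in cr],34); print(C[:,:2].round(1),C[:,:2].mean(0))
L=unproj("top",[c3((307,395)),c3((301,548))],34); print("line",L)
print("pointer",unproj("top",[c3((112,468)),c3((98,480))],34))
def c4(p): return (350+p[0]/10,205+p[1]/10)
print("timer marks ring,1,2,3",unproj("top",[c4(p) for p in((240,250),(290,210),(345,180),(415,200))],45)[:,:2].round(1))
print("case",unproj("top",[c4(p) for p in((150,160),(440,100),(530,415),(245,505))],45)[:,:2].round(1), unproj("top",[c4((340,262))],79))
E
python3 m1.py
python3 - <<'E'
import cv2
s=cv2.imread("pics/scene0.png")
cv2.imwrite("pics/c5.png",cv2.resize(s[115:160,230:285],(733,600),interpolation=cv2.INTER_CUBIC))
cv2.imwrite("pics/c6.png",cv2.resize(s[165:265,205:325],(720,600),interpolation=cv2.INTER_CUBIC))
E
```

```text
paddle [534. 359.] ('top',) [535.  361.5 -29.2  -7.1]
paddle [534. 359.] ('scene',) [536.  364.4 -29.4 -15.7]
paddle [534. 359.] ('top', 'scene') [535.7 363.7 -29.2 -19.9]
rosette [536. 226.] ('top',) [539.5 226.7 -39.3  -8.9]
rosette [536. 226.] ('scene',) [540.7 230.6 -37.8  -9.4]
rosette [536. 226.] ('top', 'scene') [540.2 228.9 -38.2 -14.8]
balls [411. 331.] ('top',) [413.4 333.  -16.9  -9.2]
balls [411. 331.] ('scene',) [414.7 336.3 -16.4 -13.8]
balls [411. 331.] ('top', 'scene') [414.2 335.2 -16.4 -19.1]
globe [435. 212.] ('top',) [435.5 214.6  15.3 -10.8]
globe [435. 212.] ('scene',) [436.9 218.4  17.3  -8.9]
globe [435. 212.] ('top', 'scene') [436.2 216.5  16.8 -14.5]
platter c [559.77974026 -89.36353895] 167.81409559082638
[[ 648.8  -43.3]
 [ 644.9 -142.2]
 [ 567.9   10.5]
 [ 557.4 -185.4]
 [ 480.5  -34.5]
 [ 476.5 -132.9]] [562.66959079 -87.97265455]
line [[490.67214757 -83.78150209  34.        ]
 [393.69584489 -79.16808702  34.        ]]
pointer [[444.30846379  38.88056744  34.        ]
 [436.72567007  47.59414699  34.        ]]
timer marks ring,1,2,3 [[ 449.1 -370.9]
 [ 461.3 -386.9]
 [ 470.5 -404.5]
 [ 464.3 -426. ]]
case [[ 476.8 -344.4]
 [ 495.2 -435.6]
 [ 398.2 -458.3]
 [ 371.8 -369. ]] [[ 440.16080783 -392.18627301   79.        ]]
```

View pics/c5.png

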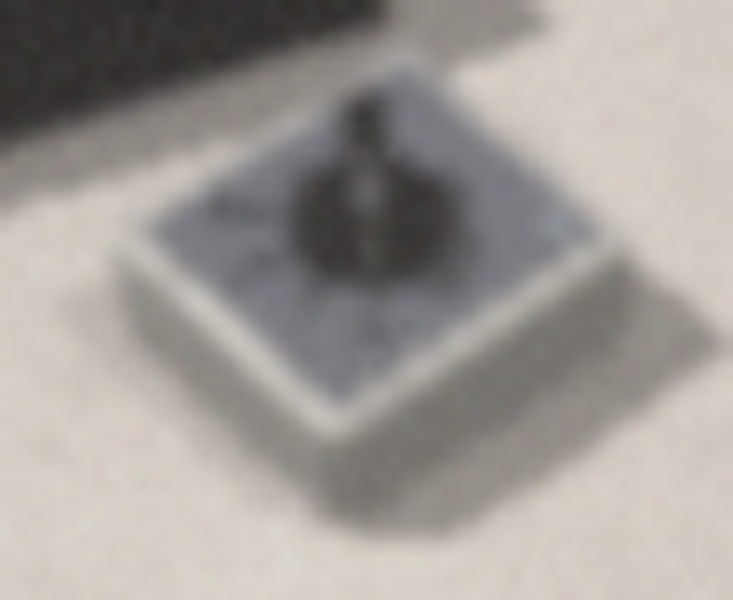

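View pics/c6.png

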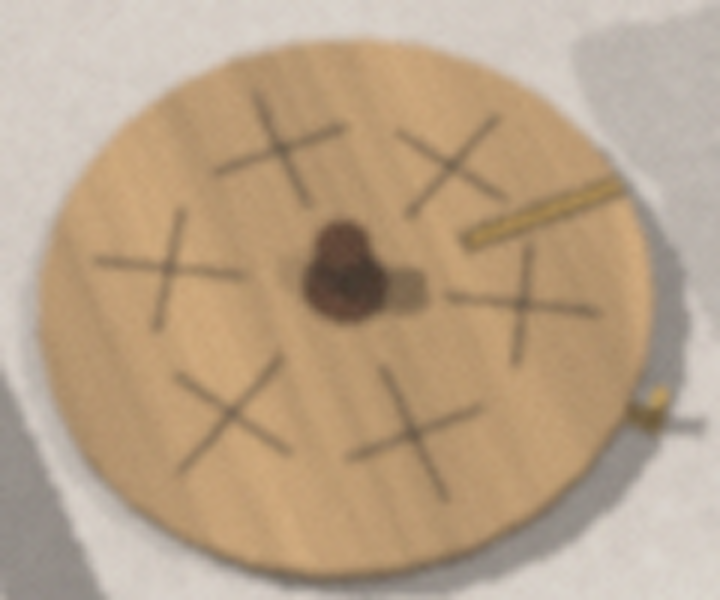

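```bash
cat >> meas.py <<'E'
def fitplat(ims,p0,views=("top","scene"),mask=None):
    D={}
    for v in views:
        g=cv2.cvtColor(ims[v],cv2.COLOR_BGR2GRAY).astype(float)
        D[v]=cv2.GaussianBlur(g,(0,0),4)-cv2.GaussianBlur(g,(0,0),0.7)  # dark lines positive
    ks=range(6) if mask is None else mask
    def cost(p):
        pts=[]
        for k in ks:
            a=p[2]+np.pi/6+k*np.pi/3; c,s=np.cos(a),np.sin(a)
            u=np.linspace(-40,40,20); q=np.r_[np.c_[98+u,0*u],np.c_[98+0*u,u*.93]]
            pts.append(np.c_[p[0]+c*q[:,0]-s*q[:,1],p[1]+s*q[:,0]+c*q[:,1],0*q[:,0]+34])
        pts=np.vstack(pts)
        return -sum(sample(D[v],proj(v,pts)).mean() for v in views)
    best=min((cost((p0[0]+dx,p0[1]+dy,p0[2]+da)),(p0[0]+dx,p0[1]+dy,p0[2]+da)) for dx in(-4,0,4) for dy in(-4,0,4) for da in np.deg2rad([-6,-4,-2,0,2,4,6]))
    r=minimize(cost,best[1],method="Nelder-Mead",options=dict(initial_simplex=np.array(best[1])+np.array([[0,0,0],[2,0,0],[0,2,0],[0,0,.03]])))
    return r.x[0],r.x[1],np.rad2deg(r.x[2]),r.fun
E
python3 - <<'E'
from meas import *
ims={v:cv2.imread(f"pics/{v}0.png") for v in("top","scene")}
for v in(("top",),("scene",),("top","scene")):
    print(v,np.round(fitplat(ims,(561,-88,np.deg2rad(177.5)),views=v),2))
def c3(p): return (215+p[0]/4.8,135+p[1]/4.8)
def c6(p): return (205+p[0]/6,165+p[1]/6)
def c5(p): k=733/55; return (230+p[0]/k,115+p[1]/k)
L=unproj("scene",[c6((470,240)),c6((617,187))],34); print(L)
print("pointer scene",unproj("scene",[c6((640,415)),c6((657,395))],34))
print("case scene",unproj("scene",[c5(p) for p in((130,235),(410,60),(610,240),(335,430))],45)[:,:2].round(1))
print("bar ends z79",unproj("scene",[c5(p) for p in((365,100),(365,195))],79)[:,:2].round(1))
E
```

```text
('top',) [563.77 -86.01 177.02 -19.17]
('scene',) [563.91 -83.85 177.12 -16.44]
('top', 'scene') [563.79 -85.28 177.06 -34.76]
[[488.54182494 -77.87320354  34.        ]
 [398.64630542 -72.62332777  34.        ]]
pointer scene [[455.68533753  59.25298157  34.        ]
 [441.79699256  52.75391393  34.        ]]
case scene [[ 497.2 -423.7]
 [ 399.8 -449. ]
 [ 378.  -363.3]
 [ 474.6 -335.2]]
bar ends z79 [[ 429.4 -410.9]
 [ 443.7 -379.5]]
```

```bash
cat >> meas.py <<'E'
def pointer(ims,c=(563.8,-85.3)):
    for v in ims:
        im=cv2.GaussianBlur(ims[v],(0,0),0.5).astype(float); Y=(im[...,2]+im[...,1])/2-im[...,0]
        best=[]
        for a in np.arange(120,146,0.5):
            A=np.deg2rad(a); pts=[]
            for r in np.linspace(180,186,4):
              for z in (34,):
                pts.append((c[0]+r*np.cos(A),c[1]+r*np.sin(A),z))
            best.append(sample(Y,proj(v,np.array(pts))).mean())
        b=np.array(best); b=np.clip(b-np.percentile(b,50)-0.4*(b.max()-np.percentile(b,50)),0,None)
        aa=np.arange(120,146,0.5); print(v,"pointer angle",(b*aa).sum()/b.sum(),max(best))
E
python3 - <<'E'
from meas import *
ims={v:cv2.imread(f"pics/{v}0.png") for v in("top","scene")}
pointer({"top":ims["top"]},(563.8,-86)); pointer({"scene":ims["scene"]},(563.9,-83.8))
for v in ims:
    u=proj(v,[(436,48,34)])[0].round().astype(int); print(u)
    cv2.imwrite(f"pics/p_{v}.png",cv2.resize(ims[v][u[1]-15:u[1]+15,u[0]-20:u[0]+20],(800,600),interpolation=cv2.INTER_CUBIC))
E
```

```text
top pointer angle 132.53794477703758 61.7569858828236
scene pointer angle 130.47851307445467 56.56351387842547
[235 235]
[315 229]
```

View pics/p_top.png

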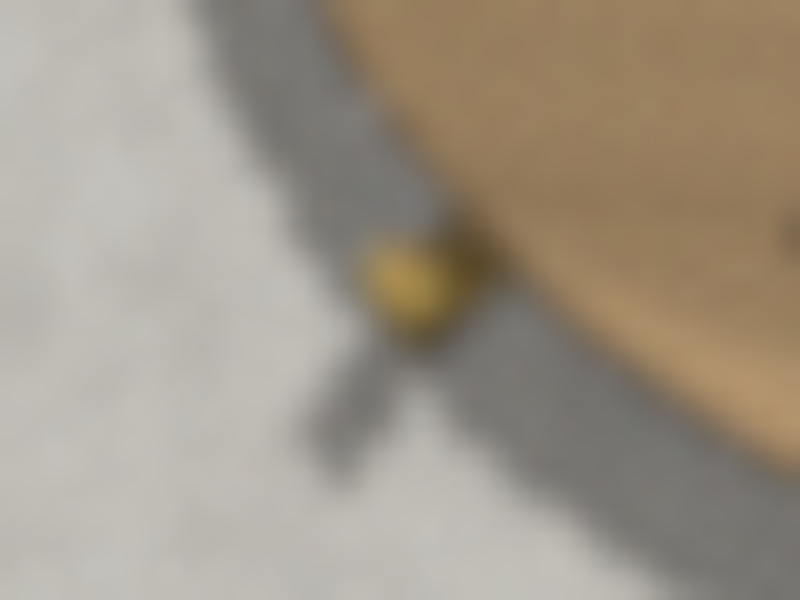

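View pics/p_scene.png

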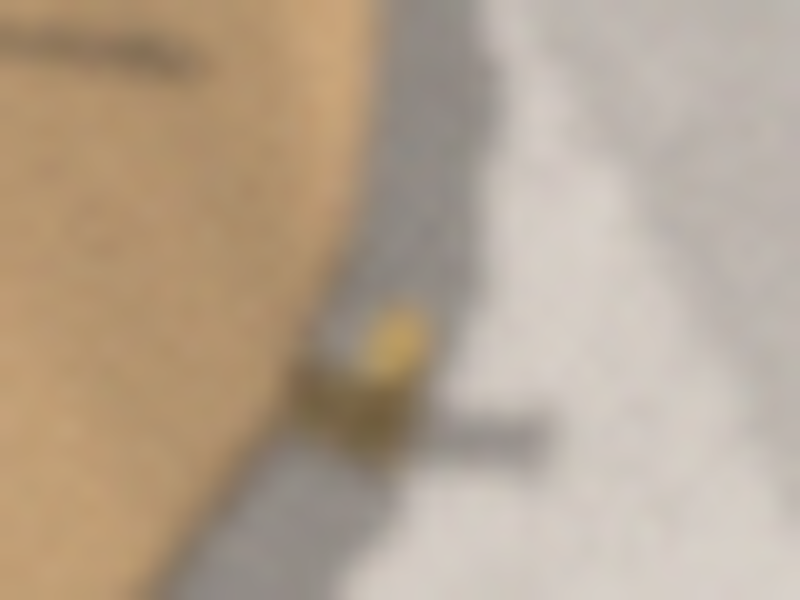

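Emit:
drive_tool:
  moves:
    - [100,0,0,-40,0,0,0]
    - [100,0,0,-40,0,0,0]
    - [100,0,0,0,0,0,8.5]

```text
clock: 0.4
position: [144.0, 631.9, 301.2]
tcp_rot: [0.582, 3.087, -0.013]
contact_force: [0.8, 0.1, -0.4]
gripper_width: 86.7
```

```bash
cat >> meas.py <<'E'
from scipy.spatial.transform import Rotation as Ro
def plan(x,y,z,yaw=None,verbose=True):
    o=observe(); p=np.array(o["position"]); R=Ro.from_rotvec(o["tcp_rot"]).as_matrix()
    cur=np.rad2deg(np.arctan2(R[1,1],R[0,1])); 
    tilt=Ro.from_matrix(R).inv().apply([0,0,-1])
    tz=np.array(tilt); rv=np.rad2deg(np.cross([0,0,1],tz))
    d=0 if yaw is None else (yaw-cur+90)%180-90
    rz=-d
    # axes after turn
    a=np.deg2rad(cur+d); ty=np.array([np.cos(a),np.sin(a)]); tx=np.array([-np.sin(a),np.cos(a)])
    if R[0,0]*(-np.sin(np.deg2rad(cur)))+R[1,0]*np.cos(np.deg2rad(cur))<0: tx=-tx
    D=np.array([x,y])-p[:2]
    print("clk",round(o["clock"],2),"pos",p.round(1),"yaw",cur.round(1),"q1,q7",np.round(o["joint_pos"][[0,6]],2),"F",np.round(o["contact_force"],1),"w",round(o["gripper_width"],1))
    print(" level rx,ry %.2f %.2f | turn rz %.2f (alt %.1f) then shift x %.1f y %.1f z %.1f"%(rv[0],rv[1],rz,rz-np.sign(rz)*180,D@tx,D@ty,p[2]-z))
E
python3 - <<'E'
from meas import *
t=unproj("top",[(234.9,233.8)],34)[0]; s=unproj("scene",[(314.4,230.3)],34)[0]
for q,c in((t,(563.8,-86)),(s,(563.9,-83.85))):
    print(q,np.rad2deg(np.arctan2(q[1]-c[1],q[0]-c[0])),np.hypot(q[0]-c[0],q[1]-c[1]))
plan(563.8,-85,220,90); plan(563.8,-85,220,0)
E
```

```text
[440.36994838  49.17533003  34.        ] 132.39954083025623 183.0501228961759
[441.15902366  50.92438323  34.        ] 132.32457803301466 182.28955441202064
clk 0.4 pos [144.  631.9 301.2] yaw 68.6 q1,q7 [-1.46 -0.2 ] F [ 0.8  0.1 -0.4] w 86.7
 level rx,ry -0.45 0.10 | turn rz -21.35 (alt 158.6) then shift x -419.8 y -716.9 z 81.2
clk 0.4 pos [144.  631.9 301.2] yaw 68.6 q1,q7 [-1.46 -0.2 ] F [ 0.8  0.1 -0.4] w 86.7
 level rx,ry -0.45 0.10 | turn rz 68.65 (alt -111.4) then shift x -716.9 y 419.8 z 81.2
```

Emit:
drive_tool:
  moves:
    - [100,0,0,0,0,0,8.5]
    - [100,0,0,0,0,0,8.5]
    - [100,0,0,0,0,0,8.5]
    - [100,0,0,0,0,0,8.5]
    - [100,0,0,0,0,0,8.5]

```text
clock: 0.9
position: [144.0, 631.7, 300.7]
tcp_rot: [1.676, 2.653, -0.014]
contact_force: [-0.5, -0.6, 0.7]
gripper_width: 87.1
```

```bash
python3 -c "
from meas import *
plan(563.8,-85,220,22)"
```

```text
clk 0.9 pos [144.  631.7 300.7] yaw 25.4 q1,q7 [-1.54 -0.93] F [-0.5 -0.6  0.7] w 87.1
 level rx,ry -0.31 0.44 | turn rz 3.42 (alt -176.6) then shift x -821.7 y 120.8 z 80.7
```

Emit:
drive_tool:
  moves:
    - [100,0,0,0,-0.3,0.4,3.4]
    - [100,-30,4,0,0,0,0]
    - [100,-48,7,0,0,0,0]
    - [100,-48,7,0,0,0,0]
    - [100,-48,7,0,0,0,0]

```text
clock: 1.4
position: [227.5, 478.4, 295.8]
tcp_rot: [1.752, 2.606, -0.011]
contact_force: [1.4, -0.6, -0.5]
gripper_width: 87.0
```

Emit:
drive_tool:
  moves:
    - [100,-48,7,0,0,0,0]
    - [100,-48,7,0,0,0,0]
    - [100,-48,7,0,0,0,0]
    - [100,-48,7,0,0,0,0]
    - [100,-48,7,0,0,0,0]

```text
clock: 1.9
position: [352.3, 261.2, 295.3]
tcp_rot: [1.751, 2.607, -0.013]
contact_force: [1.3, 0.9, 1.0]
gripper_width: 86.7
```

Emit:
drive_tool:
  moves:
    - [100,-48,7,0,0,0,0]
    - [100,-48,7,0,0,0,0]
    - [100,-48,7,0,0,0,0]
    - [100,-30,7,0,0,0,0]
    - [100,0,0,0,0,0,0]

```text
clock: 2.4
position: [447.2, 97.8, 295.6]
tcp_rot: [-1.764, -2.599, 0.01]
contact_force: [-0.9, -0.1, 0.9]
gripper_width: 86.7
```

```bash
python3 -c "
from meas import *
plan(563.8,-85,110,22)"
```

```text
clk 2.4 pos [447.2  97.8 295.6] yaw 21.7 q1,q7 [-1.09 -0.04] F [-0.9 -0.1  0.9] w 86.7
 level rx,ry -0.33 0.19 | turn rz -0.35 (alt 179.7) then shift x -213.2 y 39.7 z 185.6
```

Emit:
drive_tool:
  moves:
    - [100,-43,8,35,-0.3,0.2,0]
    - [100,-43,8,35,0,0,0]
    - [100,-43,8,35,0,0,0]
    - [100,-43,8,35,0,0,0]
    - [100,-40,8,30,0,0,0]

```text
clock: 2.9
position: [555.8, -61.8, 140.7]
tcp_rot: [1.746, 2.609, 0.02]
contact_force: [0.2, 1.6, 0.8]
gripper_width: 87.1
```

```bash
python3 -c "
from meas import *
print(observe()['joint_pos'].round(2))
plan(563.8,-85,49,22)
ims=grab()
for v in ims: cv2.imwrite(f'pics/{v}1.png',cv2.resize(ims[v],(800,600)))"
```

```text
[-0.79  0.3   0.99  1.84 -0.29  1.14  0.68]
clk 2.9 pos [555.8 -61.8 140.7] yaw 22.4 q1,q7 [-0.79  0.68] F [0.2 1.6 0.8] w 87.1
 level rx,ry 0.66 -0.30 | turn rz 0.41 (alt -179.6) then shift x -24.5 y -1.3 z 91.7
```

View pics/scene1.png

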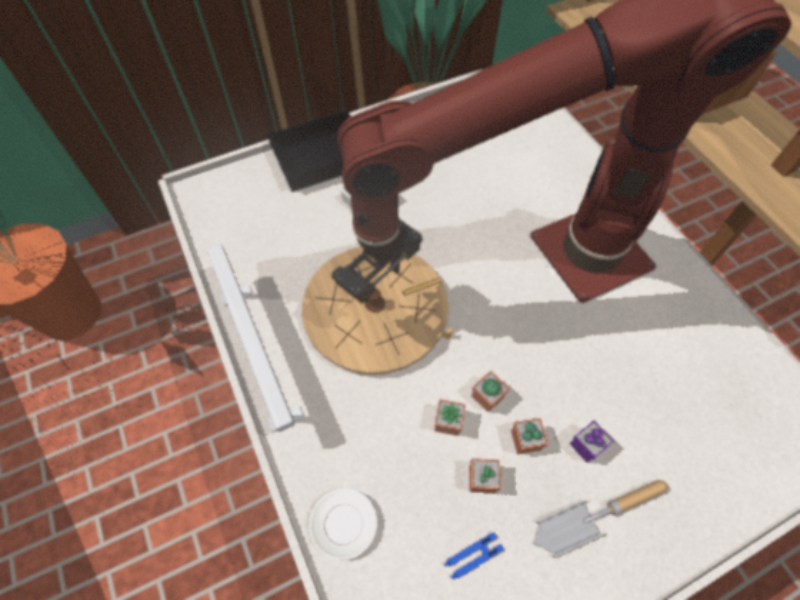

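Emit:
drive_tool:
  moves:
    - [100,-23,-1,0,0.6,-0.3,0.4]
    - [100,0,0,0,0,0,0]

```text
clock: 3.2
position: [560.1, -89.1, 133.8]
tcp_rot: [-1.766, -2.591, 0.026]
contact_force: [0.3, -0.5, 0.4]
gripper_width: 87.4
```

```bash
python3 -c "
from meas import *
print(observe()['joint_pos'].round(2))
plan(563.8,-85,49,22)"
```

```text
[-0.73  0.35  0.98  1.81 -0.3   1.16  0.72]
clk 3.2 pos [560.1 -89.1 133.8] yaw 21.4 q1,q7 [-0.73  0.72] F [ 0.3 -0.5  0.4] w 87.4
 level rx,ry -0.98 0.25 | turn rz -0.56 (alt 179.4) then shift x 2.4 y 5.0 z 84.8
```

Emit:
drive_tool:
  moves:
    - [100,2.4,5,0,-1,0.2,-0.5]
    - [100,0,0,30,0,0,0]
    - [100,0,0,30,0,0,0]
    - [100,0,0,15,0,0,0]
    - [100,0,0,0,0,0,0]

```text
clock: 3.7
position: [566.3, -75.3, 59.3]
tcp_rot: [1.745, 2.609, 0.019]
contact_force: [-0.3, 0.3, 0.2]
gripper_width: 87.0
```

```bash
python3 -c "
from meas import *
plan(563.8,-85,49,22)"
```

```text
clk 3.7 pos [566.3 -75.3  59.3] yaw 22.5 q1,q7 [-0.67  0.8 ] F [-0.3  0.3  0.2] w 87.0
 level rx,ry 0.65 -0.28 | turn rz 0.46 (alt -179.5) then shift x -8.0 y -5.9 z 10.3
```

Emit:
drive_tool:
  moves:
    - [100,-8,-6,0,0.6,-0.3,0]
    - [100,0,0,0,0,0,0]
    - [100,0,0,0,0,0,0]

```text
clock: 4.0
position: [565.2, -84.5, 62.4]
tcp_rot: [1.742, 2.611, 0.005]
contact_force: [0.1, -0.3, 1.2]
gripper_width: 86.9
```

```bash
python3 -c "
from meas import *
plan(563.8,-85,49,22)"
```

```text
clk 4.0 pos [565.2 -84.5  62.4] yaw 22.6 q1,q7 [-0.66  0.81] F [ 0.1 -0.3  1.2] w 86.9
 level rx,ry 0.24 0.05 | turn rz 0.56 (alt -179.4) then shift x 0.0 y -1.5 z 13.4
```

Emit:
drive_tool:
  moves:
    - [100,0,-1.5,13,0.2,0,0.5]
    - [100,0,0,0,0,0,0]
    - [20,0,0,0,0,0,0]
    - [20,0,0,0,0,0,0]
    - [20,0,0,0,0,0,0]

```text
clock: 4.5
position: [564.7, -85.3, 49.6]
tcp_rot: [1.755, 2.602, 0.002]
contact_force: [0.0, -0.5, 0.7]
gripper_width: 70.5
```

Emit:
drive_tool:
  moves:
    - [20,0,0,0,0,0,0]
    - [20,0,0,0,0,0,0]
    - [20,0,0,0,0,0,0]

```text
clock: 4.8
position: [564.9, -85.3, 49.8]
tcp_rot: [1.755, 2.602, 0.002]
contact_force: [0.0, 0.5, 0.1]
gripper_width: 46.8
```

```bash
python3 -c "
from meas import *
plan(563.8,-85,49,22)
plan(563.8,-85,49,-22)"
```

```text
clk 4.8 pos [564.9 -85.3  49.8] yaw 22.0 q1,q7 [-0.65  0.81] F [0.  0.5 0.1] w 46.8
 level rx,ry 0.16 0.09 | turn rz -0.00 (alt 180.0) then shift x 0.7 y -0.9 z 0.8
clk 4.8 pos [564.9 -85.3  49.8] yaw 22.0 q1,q7 [-0.65  0.81] F [0.  0.5 0.1] w 46.8
 level rx,ry 0.16 0.09 | turn rz 44.00 (alt -136.0) then shift x -0.1 y -1.1 z 0.8
```

Emit:
drive_tool:
  moves:
    - [20,0,0,0,0,0,0]
    - [20,0,0,0,0,0,0]
    - [20,0,0,0,0,0,0]
    - [20,0,0,0,0,0,0]

```text
clock: 5.2
position: [563.5, -85.9, 49.7]
tcp_rot: [1.757, 2.603, -0.0]
contact_force: [-0.2, -0.9, -0.5]
gripper_width: 31.1
```

```bash
python3 -c "
from meas import *
plan(563.8,-85,49,22)
ims=grab();
for v in ims: cv2.imwrite(f'pics/{v}2.png',ims[v])
for k in [('top',),('scene',),('top','scene')]: print(np.round(fitplat(ims,(563.8,-85.3,np.deg2rad(177)),views=k),2))
"
```

```text
clk 5.2 pos [563.5 -85.9  49.7] yaw 22.0 q1,q7 [-0.65  0.81] F [-0.2 -0.9 -0.5] w 31.1
 level rx,ry 0.03 0.04 | turn rz -0.03 (alt 180.0) then shift x 0.7 y 0.6 z 0.7
[564.03 -86.61 176.78  -7.99]
[564.33 -84.26 177.43 -13.39]
[563.82 -85.12 177.29 -20.86]
```

Emit:
drive_tool:
  moves:
    - [20,0,0,0,0,0,5]
    - [20,0,0,0,0,0,7]
    - [20,0,0,0,0,0,7]
    - [20,0,0,0,0,0,7]
    - [20,0,0,0,0,0,7]

```text
clock: 5.8
position: [562.7, -85.9, 49.7]
tcp_rot: [-2.443, -1.974, 0.0]
contact_force: [-0.8, -0.9, 0.3]
gripper_width: 31.2
```

Emit:
drive_tool:
  moves:
    - [20,0,0,0,0,0,6]
    - [20,0,0,0,0,0,3]
    - [20,0,0,0,0,0,0]

```text
clock: 6.1
position: [562.4, -85.9, 49.7]
tcp_rot: [-2.6, -1.763, 0.002]
contact_force: [-0.4, -0.5, 2.5]
gripper_width: 30.9
```

```bash
python3 -c "
from meas import *
plan(563.4,-85.5,49,-22.7)
ims=grab();
for v in ims: cv2.imwrite(f'pics/{v}3.png',ims[v])
for k in [('top',),('scene',),('top','scene')]: print(np.round(fitplat(ims,(563.8,-85.3,np.deg2rad(134)),views=k),2))
"
```

```text
clk 6.1 pos [562.4 -85.9  49.7] yaw -21.7 q1,q7 [-0.77  0.16] F [-0.4 -0.5  2.5] w 30.9
 level rx,ry -0.07 0.03 | turn rz 0.98 (alt -179.0) then shift x 0.7 y 0.7 z 0.7
[563.93 -86.54 133.49  -8.44]
[563.56 -83.89 133.33 -12.19]
[563.71 -85.36 133.63 -20.  ]
```

Emit:
drive_tool:
  moves:
    - [20,0,0,0,0,0,1]
    - [20,0,0,0,0,0,0]
    - [20,0,0,0,0,0,0]

```text
clock: 6.5
position: [562.4, -85.8, 49.8]
tcp_rot: [-2.611, -1.745, 0.001]
contact_force: [0.2, 0.0, 0.4]
gripper_width: 31.3
```

```bash
python3 -c "
from meas import *
plan(563.4,-85.5,49,-22.7)
ims=grab();
for k in [('top',),('scene',),('top','scene')]: print(np.round(fitplat(ims,(563.8,-85.3,np.deg2rad(134)),views=k),2))
for v in ims:
    cv2.imwrite(f'pics/{v}4.png',ims[v])
    u=proj(v,[(470,18,34)])[0].round().astype(int); print(u)
    cv2.imwrite(f'pics/q_{v}.png',cv2.resize(ims[v][u[1]-24:u[1]+24,u[0]-32:u[0]+32],(800,600),interpolation=cv2.INTER_CUBIC))
"
```

```text
clk 6.5 pos [562.4 -85.8  49.8] yaw -22.5 q1,q7 [-0.77  0.15] F [0.2 0.  0.4] w 31.3
 level rx,ry -0.07 -0.01 | turn rz 0.23 (alt -179.8) then shift x 0.7 y 0.8 z 0.8
[563.69 -86.65 132.48  -8.35]
[563.48 -83.96 132.44 -12.31]
[563.44 -85.31 132.68 -19.94]
[245 224]
[302 226]
```

View pics/q_top.png

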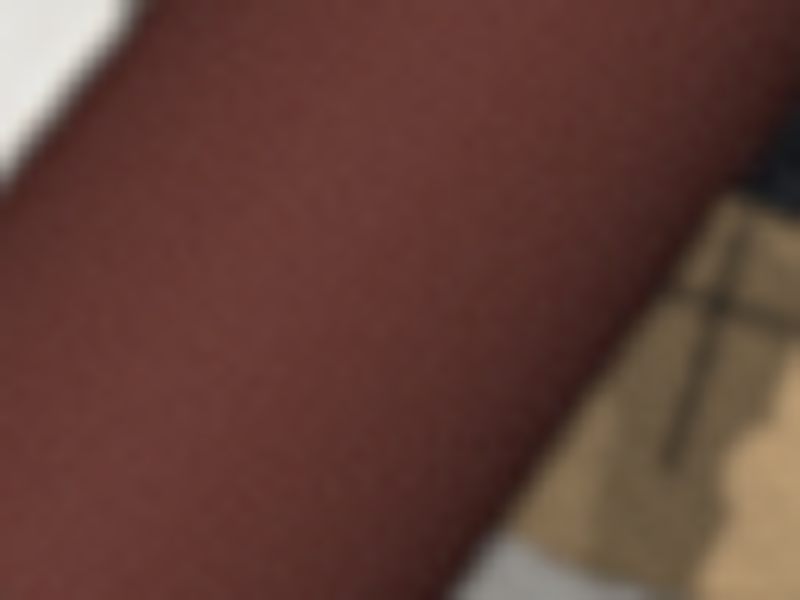

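View pics/q_scene.png

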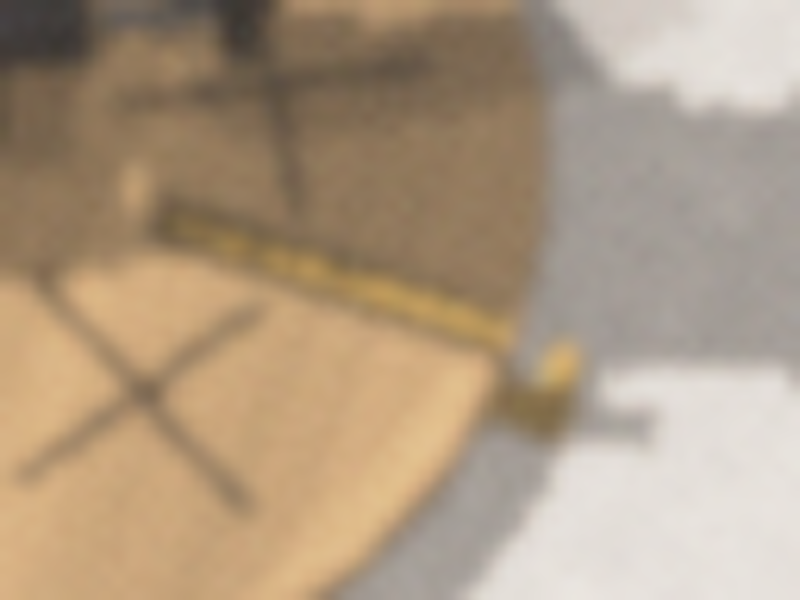

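Emit:
drive_tool:
  moves:
    - [75,0,0,0,0,0,0]
    - [75,0,0,0,0,0,0]
    - [75,0,0,0,0,0,0]
    - [75,0,0,0,0,0,0]
    - [75,0,0,-20,0,0,0]

```text
clock: 7.1
position: [561.5, -85.2, 68.2]
tcp_rot: [-2.609, -1.746, 0.004]
contact_force: [0.1, 0.5, -0.1]
gripper_width: 61.6
```

Emit:
drive_tool:
  moves:
    - [75,0,0,-40,0,0,0]
    - [75,0,0,-45,0,0,0]
    - [75,0,0,-40,0,0,0]
    - [75,0,0,-5,0,0,0]
    - [75,0,0,0,0,0,0]

```text
clock: 7.6
position: [562.1, -85.7, 204.0]
tcp_rot: [-2.61, -1.745, 0.003]
contact_force: [0.1, 0.1, -1.1]
gripper_width: 65.3
```

```bash
python3 -c "
from meas import *
print(observe()['joint_pos'].round(2))
plan(436.2,216.5,120,106.8)
"
```

```text
[-0.93  0.38  1.26  1.73 -0.37  1.31  0.02]
clk 7.6 pos [562.1 -85.7 204. ] yaw -22.5 q1,q7 [-0.93  0.02] F [ 0.1  0.1 -1.1] w 65.3
 level rx,ry -0.15 0.05 | turn rz 50.73 (alt -129.3) then shift x -33.2 y -325.7 z 84.0
```

Emit:
drive_tool:
  moves:
    - [85,0,0,0,0,0,8.5]
    - [85,0,0,0,0,0,8.5]
    - [85,0,0,0,0,0,8.5]
    - [85,0,0,0,0,0,8.5]
    - [85,0,0,0,0,0,8.5]

```text
clock: 8.1
position: [560.0, -84.7, 198.1]
tcp_rot: [-3.068, -0.662, 0.012]
contact_force: [0.1, 0.6, -0.5]
gripper_width: 73.9
```

Emit:
drive_tool:
  moves:
    - [85,0,0,0,0,0,8]
    - [85,-4,-40,0,0,0,0]
    - [85,-4,-45,0,0,0,0]
    - [85,-4,-45,0,0,0,0]
    - [85,-4,-45,0,0,0,0]

```text
clock: 8.6
position: [493.9, 74.8, 190.6]
tcp_rot: [3.108, 0.4, -0.025]
contact_force: [0.6, 0.5, 0.7]
gripper_width: 73.8
```

Emit:
drive_tool:
  moves:
    - [100,-4,-45,0,0,0,0]
    - [100,-4,-45,0,0,0,0]
    - [100,0,-20,0,0,0,0]
    - [100,0,0,0,0,0,0]
    - [100,0,0,0,0,0,0]

```text
clock: 9.1
position: [450.0, 189.7, 185.1]
tcp_rot: [3.106, 0.422, -0.034]
contact_force: [-0.4, -1.3, 0.1]
gripper_width: 86.8
```

```bash
python3 -c "
from meas import *
print(observe()['joint_pos'].round(2))
plan(436.2,216.5,120,106.8)
ims=grab();
for k in [('top',),('scene',),('top','scene')]: print(np.round(fitplat(ims,(563.6,-85.3,np.deg2rad(132.5)),views=k),2))
for v in ims:
    cv2.imwrite(f'pics/{v}5.png',cv2.resize(ims[v],(800,600)))
"
```

```text
[-1.76  0.04  1.33  1.92 -0.04  1.23 -1.72]
clk 9.1 pos [450.  189.7 185.1] yaw -74.5 q1,q7 [-1.76 -1.72] F [-0.4 -1.3  0.1] w 86.8
 level rx,ry 0.22 1.27 | turn rz -1.33 (alt 178.7) then shift x -5.4 y -29.7 z 65.1
[563.9  -86.11 132.56 -19.89]
[563.92 -83.69 132.67 -16.81]
[563.78 -85.24 132.58 -35.61]
```

View pics/top5.png

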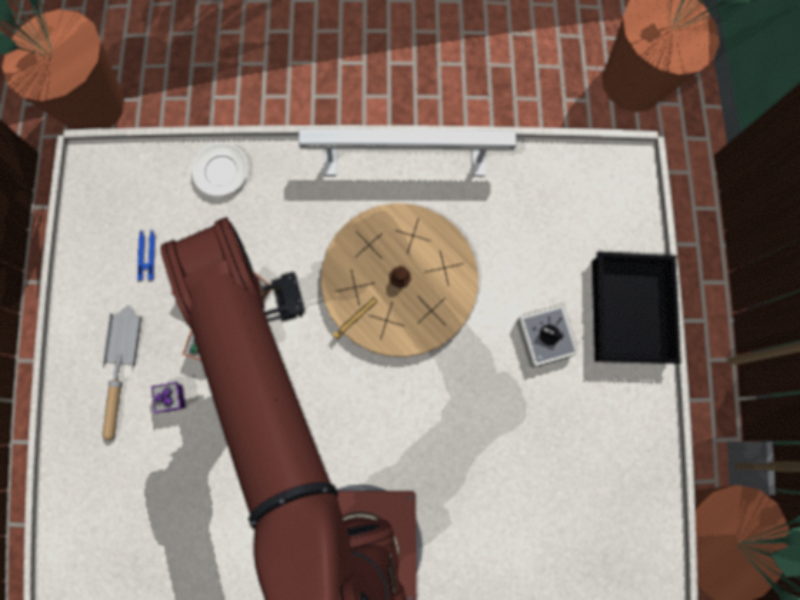

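Emit:
drive_tool:
  moves:
    - [100,-5,-30,0,0.2,1.2,-1.3]
    - [100,0,0,0,0,0,0]
    - [100,0,0,30,0,0,0]
    - [100,0,0,20,0,0,0]
    - [100,0,0,0,0,0,0]

```text
clock: 9.7
position: [442.1, 209.9, 134.4]
tcp_rot: [-3.109, -0.435, -0.003]
contact_force: [-0.2, 0.0, 0.6]
gripper_width: 86.7
```

```bash
python3 -c "
from meas import *
print(observe()['joint_pos'].round(2))
plan(436.2,216.5,29,106.8)
ims=grab();
for v in ims:
    cv2.imwrite(f'pics/{v}6.png',cv2.resize(ims[v],(800,600)))
print(np.round(fitpot(ims,436.2,216.5,views=('scene',)),2))
"
```

```text
[-1.73  0.15  1.31  2.   -0.16  1.1  -1.64]
clk 9.7 pos [442.1 209.9 134.4] yaw -74.1 q1,q7 [-1.73 -1.64] F [-0.2  0.   0.6] w 86.7
 level rx,ry -0.14 -0.11 | turn rz -0.88 (alt 179.1) then shift x -3.7 y -8.0 z 105.4
[436.81 218.36  17.26  -8.46]
```

View pics/scene6.png

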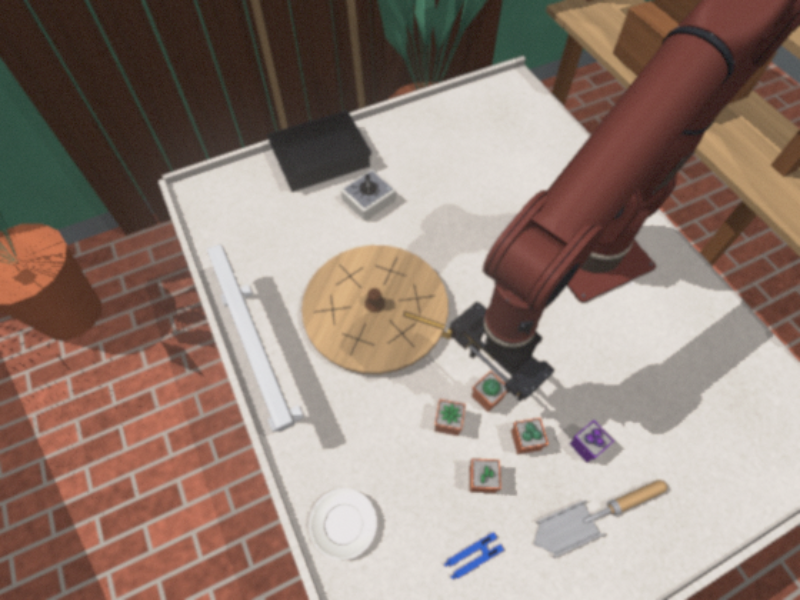

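Emit:
drive_tool:
  moves:
    - [100,-3.7,-8,0,0,0,-0.9]
    - [100,0,0,0,0,0,0]
    - [100,0,0,25,0,0,0]
    - [100,0,0,10,0,0,0]
    - [100,0,0,0,0,0,0]

```text
clock: 10.3
position: [439.6, 219.5, 104.9]
tcp_rot: [-3.098, -0.46, -0.012]
contact_force: [0.3, -0.4, 0.0]
gripper_width: 87.1
```

```bash
python3 -c "
from meas import *
plan(436.2,216.5,29,106.8)
"
```

```text
clk 10.3 pos [439.6 219.5 104.9] yaw -73.1 q1,q7 [-1.66 -1.58] F [ 0.3 -0.4  0. ] w 87.1
 level rx,ry -0.50 -0.53 | turn rz 0.10 (alt -179.9) then shift x -4.1 y 1.8 z 75.9
```

Emit:
drive_tool:
  moves:
    - [100,-4,2,0,-0.5,-0.5,0]
    - [100,0,0,15,0,0,0]
    - [100,0,0,15,0,0,0]
    - [100,0,0,10,0,0,0]
    - [100,0,0,0,0,0,0]

```text
clock: 10.8
position: [437.7, 217.2, 67.8]
tcp_rot: [-3.106, -0.462, -0.004]
contact_force: [-0.8, 0.0, -0.2]
gripper_width: 87.3
```

```bash
python3 -c "
from meas import *
plan(436.2,216.5,29,106.8)
"
```

```text
clk 10.8 pos [437.7 217.2  67.8] yaw -73.1 q1,q7 [-1.58 -1.51] F [-0.8  0.  -0.2] w 87.3
 level rx,ry -0.04 -0.16 | turn rz 0.12 (alt -179.9) then shift x -1.7 y 0.2 z 38.8
```

Emit:
drive_tool:
  moves:
    - [100,-1.5,0,15,0,-0.1,0]
    - [100,0,0,15,0,0,0]
    - [100,-1,0,6,0,0,0]
    - [100,0,0,0,0,0,0]
    - [100,0,0,0,0,0,0]

```text
clock: 11.3
position: [437.4, 217.5, 34.8]
tcp_rot: [-3.105, -0.462, -0.006]
contact_force: [0.3, 0.2, -0.3]
gripper_width: 86.7
```

```bash
python3 -c "
from meas import *
plan(436.2,216.5,29,106.8)
"
```

```text
clk 11.3 pos [437.4 217.5  34.8] yaw -73.1 q1,q7 [-1.5  -1.45] F [ 0.3  0.2 -0.3] w 86.7
 level rx,ry -0.08 -0.24 | turn rz 0.11 (alt -179.9) then shift x -1.4 y 0.6 z 5.8
```

Emit:
drive_tool:
  moves:
    - [100,-1.4,0.6,5,0,-0.2,0]
    - [100,0,0,0,0,0,0]
    - [40,0,0,0,0,0,0]
    - [40,0,0,0,0,0,0]
    - [40,0,0,0,0,0,0]

```text
clock: 11.8
position: [437.0, 217.3, 31.2]
tcp_rot: [-3.104, -0.462, -0.003]
contact_force: [-0.2, 0.2, -0.3]
gripper_width: 70.3
```

Emit:
drive_tool:
  moves:
    - [40,0,0,0,0,0,0]
    - [40,0,0,0,0,0,0]
    - [40,0,0,0,0,0,0]
    - [40,0,0,0,0,0,0]

```text
clock: 12.2
position: [437.1, 217.3, 31.3]
tcp_rot: [-3.104, -0.462, -0.003]
contact_force: [-0.2, -0.3, 0.9]
gripper_width: 56.0
```

```bash
python3 -c "
from meas import *
plan(436.2,216.5,29,106.8)
print(observe()['joint_pos'].round(2))
"
```

```text
clk 12.2 pos [437.1 217.3  31.3] yaw -73.1 q1,q7 [-1.49 -1.44] F [-0.2 -0.3  0.9] w 56.0
 level rx,ry -0.17 -0.15 | turn rz 0.14 (alt -179.9) then shift x -1.1 y 0.5 z 2.3
[-1.49  0.36  1.1   2.1  -0.41  0.91 -1.44]
```

Emit:
drive_tool:
  moves:
    - [40,0,0,-10,0,0,0]
    - [40,0,0,-30,0,0,0]
    - [40,0,0,-40,0,0,0]
    - [40,0,0,-45,0,0,0]
    - [40,0,0,-30,0,0,0]

```text
clock: 12.7
position: [435.3, 212.3, 187.6]
tcp_rot: [3.099, 0.451, -0.009]
contact_force: [-1.5, 1.5, -1.4]
gripper_width: 56.1
```

```bash
python3 -c "
from meas import *
plan(543,10.3,130,-77.4)
print(observe()['joint_pos'].round(2))
"
```

```text
clk 12.7 pos [435.3 212.3 187.6] yaw -73.4 q1,q7 [-1.9  -1.88] F [-1.5  1.5 -1.4] w 56.1
 level rx,ry 0.52 0.41 | turn rz 3.98 (alt -176.0) then shift x 61.0 y 220.6 z 57.6
[-1.9  -0.08  1.33  1.94  0.09  1.23 -1.88]
```

Emit:
drive_tool:
  moves:
    - [40,0,0,0,0.5,0.4,4]
    - [40,9,35,0,0,0,0]
    - [40,12,45,0,0,0,0]
    - [40,12,45,0,0,0,0]
    - [40,12,45,0,0,0,0]

```text
clock: 13.2
position: [512.0, 73.3, 192.6]
tcp_rot: [-3.099, -0.357, -0.005]
contact_force: [-0.2, -0.3, 0.1]
gripper_width: 55.8
```

Emit:
drive_tool:
  moves:
    - [40,8,25,0,0,0,0]
    - [40,2,5,0,0,0,0]
    - [40,0,0,0,0,0,0]

```text
clock: 13.5
position: [530.0, 37.3, 192.7]
tcp_rot: [-3.105, -0.339, -0.004]
contact_force: [-0.0, 0.5, -1.8]
gripper_width: 55.7
```

```bash
python3 -c "
from meas import *
plan(543,10.3,130,-77.4)
print(observe()['joint_pos'].round(2))
"
```

```text
clk 13.5 pos [530.   37.3 192.7] yaw -77.5 q1,q7 [-1.26 -1.24] F [-0.   0.5 -1.8] w 55.7
 level rx,ry -1.01 -0.25 | turn rz -0.13 (alt 179.9) then shift x 6.8 y 29.2 z 62.7
[-1.26  0.24  1.29  1.84 -0.26  1.25 -1.24]
```

Emit:
drive_tool:
  moves:
    - [40,5,29,0,-1,-0.2,0]
    - [40,0,0,0,0,0,0]
    - [40,0,0,25,0,0,0]
    - [40,0,0,25,0,0,0]
    - [40,0,0,0,0,0,0]

```text
clock: 14.0
position: [539.8, 17.2, 142.8]
tcp_rot: [-3.117, -0.352, -0.002]
contact_force: [-0.1, 0.3, -1.9]
gripper_width: 55.6
```

```bash
python3 -c "
from meas import *
plan(543,10.3,66,-77.4)
print(observe()['joint_pos'].round(2))
"
```

```text
clk 14.0 pos [539.8  17.2 142.8] yaw -77.1 q1,q7 [-1.12 -1.13] F [-0.1  0.3 -1.9] w 55.6
 level rx,ry -0.25 -0.10 | turn rz 0.28 (alt -179.7) then shift x 1.7 y 7.4 z 76.8
[-1.12  0.34  1.21  1.88 -0.35  1.16 -1.13]
```

Emit:
drive_tool:
  moves:
    - [40,1.7,7,0,-0.2,-0.1,0.3]
    - [40,0,0,20,0,0,0]
    - [40,0,0,20,0,0,0]
    - [40,0,0,10,0,0,0]
    - [40,0,0,0,0,0,0]

```text
clock: 14.5
position: [545.8, 14.9, 97.5]
tcp_rot: [-3.119, -0.353, -0.009]
contact_force: [0.3, 0.1, -1.5]
gripper_width: 55.7
```

```bash
python3 -c "
from meas import *
plan(543,10.3,66,-77.4)
"
```

```text
clk 14.5 pos [545.8  14.9  97.5] yaw -77.1 q1,q7 [-1.04 -1.07] F [ 0.3  0.1 -1.5] w 55.7
 level rx,ry -0.13 -0.34 | turn rz 0.32 (alt -179.7) then shift x -3.8 y 3.9 z 31.5
```

Emit:
drive_tool:
  moves:
    - [40,-3.8,4,0,-0.1,-0.3,0.3]
    - [40,0,1,12,0,0,0]
    - [40,0,0,8,0,0,0]
    - [40,0,0,0,0,0,0]
    - [40,0,0,0,0,0,0]

```text
clock: 15.0
position: [544.8, 8.9, 78.9]
tcp_rot: [-3.122, -0.345, -0.006]
contact_force: [0.3, 0.0, -2.1]
gripper_width: 55.5
```

```bash
python3 -c "
from meas import *
plan(543,10.3,66,-77.4)
"
```

```text
clk 15.0 pos [544.8   8.9  78.9] yaw -77.4 q1,q7 [-1.01 -1.05] F [ 0.3  0.  -2.1] w 55.5
 level rx,ry -0.02 -0.21 | turn rz 0.01 (alt -180.0) then shift x -1.5 y -1.7 z 12.9
```

Emit:
drive_tool:
  moves:
    - [40,-1.5,-1.7,5,0,-0.2,0]
    - [40,0,0,4,0,0,0]
    - [40,0,0,0,0,0,0]
    - [40,0,0,0,0,0,0]

```text
clock: 15.4
position: [543.0, 10.5, 69.3]
tcp_rot: [-3.122, -0.345, 0.0]
contact_force: [-0.6, 0.8, -1.9]
gripper_width: 55.3
```

```bash
python3 -c "
from meas import *
plan(543,10.3,66,-77.4)
o=observe(); z=57+o['position'][2]-31.3
ims=grab();
print(np.round(fitpot(ims,542.4,10.2,z=z,views=('scene',)),2))
cv2.imwrite('pics/s7.png',cv2.resize(ims['scene'][180:300,240:400],(800,600),interpolation=cv2.INTER_CUBIC))
"
```

```text
clk 15.4 pos [543.   10.5  69.3] yaw -77.4 q1,q7 [-1.   -1.04] F [-0.6  0.8 -1.9] w 55.3
 level rx,ry -0.02 0.00 | turn rz 0.02 (alt -180.0) then shift x -0.0 y 0.2 z 3.3
[5.4147e+02 1.2560e+01 1.3110e+01 1.4000e-01]
```

View pics/s7.png

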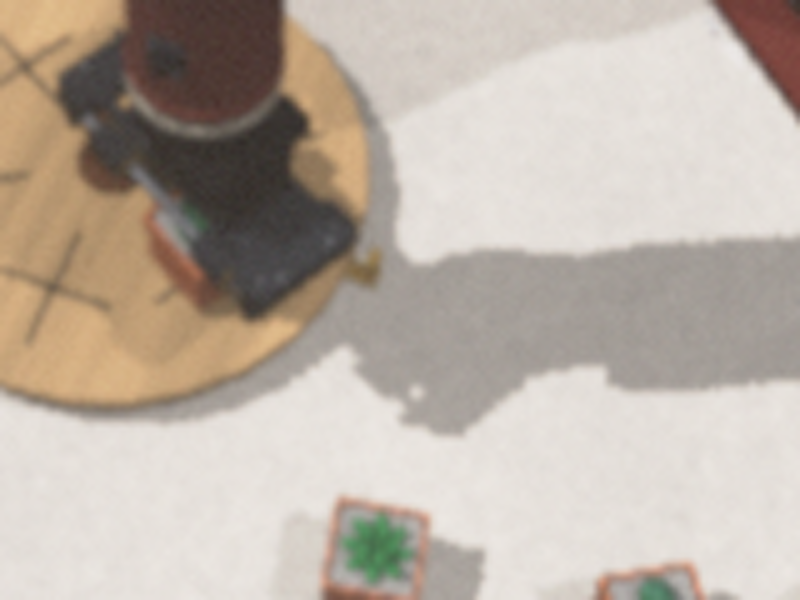

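Emit:
drive_tool:
  moves:
    - [40,0,0,3,0,0,0]
    - [40,0,0,0,0,0,0]

```text
clock: 15.7
position: [543.2, 10.5, 66.4]
tcp_rot: [-3.122, -0.345, -0.001]
contact_force: [0.1, -0.0, -2.4]
gripper_width: 55.5
```

```bash
python3 -c "
from meas import *
plan(543,10.3,66,-77.4)"
```

```text
clk 15.7 pos [543.2  10.5  66.4] yaw -77.4 q1,q7 [-0.99 -1.04] F [ 0.1 -0.  -2.4] w 55.5
 level rx,ry -0.03 -0.04 | turn rz 0.02 (alt -180.0) then shift x -0.2 y 0.2 z 0.4
```

Emit:
drive_tool:
  moves:
    - [40,0,0,1,0,0,0]
    - [40,0,0,0,0,0,0]
    - [85,0,0,0,0,0,0]
    - [85,0,0,0,0,0,0]
    - [85,0,0,0,0,0,0]

```text
clock: 16.2
position: [543.9, 10.4, 65.9]
tcp_rot: [-3.122, -0.345, -0.003]
contact_force: [-0.2, -0.8, -0.0]
gripper_width: 70.7
```

Emit:
drive_tool:
  moves:
    - [85,0,0,-8,0,0,0]
    - [85,0,0,-15,0,0,0]
    - [85,0,0,-30,0,0,0]
    - [85,0,0,-40,0,0,0]
    - [85,0,0,-30,0,0,0]

```text
clock: 16.7
position: [541.6, 8.9, 193.3]
tcp_rot: [3.122, 0.341, -0.006]
contact_force: [0.7, 0.3, 1.1]
gripper_width: 73.9
```

```bash
python3 -c "
from meas import *
print(observe()['joint_pos'].round(2))
plan(540,228.6,130,51.8)
ims=grab(); cv2.imwrite('pics/s8.png',cv2.resize(ims['scene'],(800,600)))
print(np.round(fitpot(ims,542.4,10.2,z=91,views=('scene',)),2),np.round(fitpot(ims,540,228.9,views=('scene',)),2))
for v in ims: cv2.imwrite(f'pics/{v}8.png',ims[v])
"
```

```text
[-1.16  0.29  1.27  1.81 -0.28  1.26 -1.17]
clk 16.7 pos [541.6   8.9 193.3] yaw -77.5 q1,q7 [-1.16 -1.17] F [0.7 0.3 1.1] w 73.9
 level rx,ry 0.05 0.22 | turn rz 50.66 (alt -129.3) then shift x -137.1 y -171.6 z 63.3
[543.39  11.36  10.33  -4.78] [540.92 230.51 -37.77 -11.12]
```

View pics/s8.png

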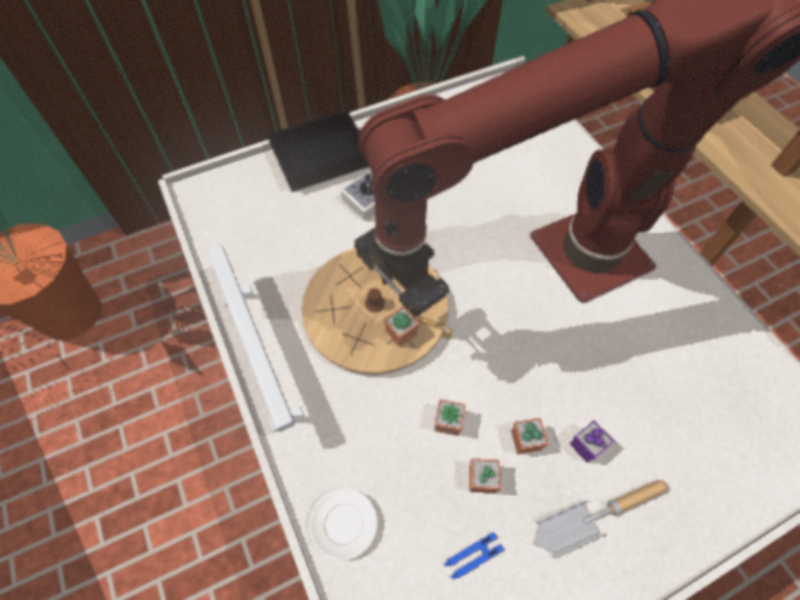

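Emit:
drive_tool:
  moves:
    - [100,5,-35,0,0,0,0]
    - [100,10,-45,0,0,0,0]
    - [100,10,-45,0,0,0,0]
    - [100,10,-40,0,0,0,0]
    - [100,5,-20,0,0,0,0]

```text
clock: 17.3
position: [544.0, 199.9, 200.1]
tcp_rot: [-3.12, -0.326, -0.009]
contact_force: [0.2, -0.2, 0.1]
gripper_width: 86.9
```

Emit:
drive_tool:
  moves:
    - [100,0,0,0,0,0,-8.5]
    - [100,0,0,0,0,0,-8.5]
    - [100,0,0,0,0,0,-8.5]
    - [100,0,0,0,0,0,-8.5]
    - [100,0,0,0,0,0,-8.5]

```text
clock: 17.8
position: [543.7, 201.4, 200.9]
tcp_rot: [2.786, 1.448, 0.009]
contact_force: [-0.7, 0.5, 0.4]
gripper_width: 87.2
```

Emit:
drive_tool:
  moves:
    - [100,0,0,0,0,0,-8.5]
    - [100,0,0,0,0,0,-8.5]
    - [100,0,0,0,0,0,-8.5]
    - [100,0,0,0,0,0,-8.5]
    - [100,0,0,0,0,0,-8.5]

```text
clock: 18.3
position: [544.5, 195.5, 202.6]
tcp_rot: [2.059, 2.365, 0.006]
contact_force: [-0.4, -0.8, -0.9]
gripper_width: 87.0
```

Emit:
drive_tool:
  moves:
    - [100,0,0,0,0,0,-8.5]
    - [100,0,0,0,0,0,-8.5]
    - [100,0,0,0,0,0,-8.5]
    - [100,0,0,0,0,0,-8.5]
    - [100,0,0,0,0,0,-8.5]

```text
clock: 18.8
position: [545.5, 189.2, 204.2]
tcp_rot: [1.049, 2.952, -0.001]
contact_force: [1.1, 0.3, -0.3]
gripper_width: 87.2
```

```bash
python3 -c "
from meas import *
print(observe()['joint_pos'].round(2))
plan(540,228.6,110,51.8)
"
```

```text
[-1.07  0.23  0.77  1.71 -0.16  1.26  0.62]
clk 18.8 pos [545.5 189.2 204.2] yaw 50.9 q1,q7 [-1.07  0.62] F [ 1.1  0.3 -0.3] w 87.2
 level rx,ry 0.13 0.45 | turn rz -0.93 (alt 179.1) then shift x 28.7 y 27.6 z 94.2
```

Emit:
drive_tool:
  moves:
    - [100,28,27,0,0.1,0.4,-0.9]
    - [100,0,0,0,0,0,0]
    - [100,0,0,30,0,0,0]
    - [100,0,0,30,0,0,0]
    - [100,0,0,0,0,0,0]

```text
clock: 19.3
position: [542.4, 227.0, 145.0]
tcp_rot: [1.03, 2.964, 0.002]
contact_force: [-0.9, -1.0, -0.3]
gripper_width: 86.8
```

```bash
python3 -c "
from meas import *
plan(540,228.6,65,51.8)
"
```

```text
clk 19.3 pos [542.4 227.  145. ] yaw 51.7 q1,q7 [-1.07  0.62] F [-0.9 -1.  -0.3] w 86.8
 level rx,ry 0.14 0.15 | turn rz -0.12 (alt 179.9) then shift x 2.8 y -0.2 z 80.0
```

Emit:
drive_tool:
  moves:
    - [100,2.8,0,10,0.1,0.1,0]
    - [100,0,0,30,0,0,0]
    - [100,0,0,30,0,0,0]
    - [100,0,0,8,0,0,0]
    - [100,0,0,0,0,0,0]

```text
clock: 19.8
position: [543.0, 230.4, 69.7]
tcp_rot: [1.034, 2.962, 0.007]
contact_force: [0.5, -0.0, 0.0]
gripper_width: 86.9
```

```bash
python3 -c "
from meas import *
plan(540,228.6,30,51.8)
ims=grab(); print(np.round(fitpot(ims,540,228.9,views=('scene',)),2))
cv2.imwrite('pics/s9.png',cv2.resize(ims['scene'][180:320,240:400],(685,600),interpolation=cv2.INTER_CUBIC))
"
```

```text
clk 19.8 pos [543.  230.4  69.7] yaw 51.5 q1,q7 [-1.04  0.67] F [ 0.5 -0.   0. ] w 86.9
 level rx,ry 0.34 0.16 | turn rz -0.27 (alt 179.7) then shift x 1.2 y -3.2 z 39.7
[550.03 230.12 -35.05  -5.61]
```

View pics/s9.png

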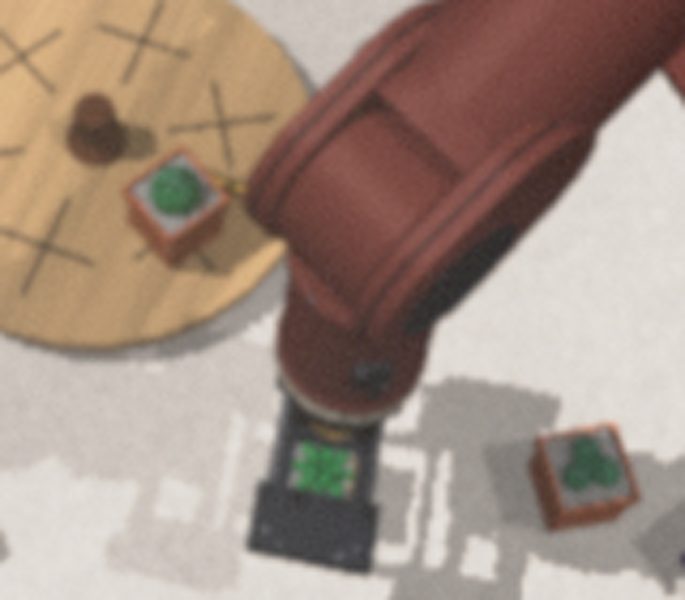

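Emit:
drive_tool:
  moves:
    - [100,1.2,-3.2,0,0.3,0.1,-0.3]
    - [100,0,0,15,0,0,0]
    - [100,0,0,17,0,0,0]
    - [100,0,0,3,0,0,0]
    - [100,0,0,0,0,0,0]

```text
clock: 20.4
position: [542.5, 230.0, 36.7]
tcp_rot: [1.025, 2.965, 0.009]
contact_force: [-0.8, 0.7, -0.6]
gripper_width: 87.0
```

```bash
python3 -c "
from meas import *
plan(540,228.6,30.5,51.8)
"
```

```text
clk 20.4 pos [542.5 230.   36.7] yaw 51.9 q1,q7 [-1.02  0.7 ] F [-0.8  0.7 -0.6] w 87.0
 level rx,ry 0.41 0.14 | turn rz 0.07 (alt -179.9) then shift x 1.1 y -2.6 z 6.2
```

Emit:
drive_tool:
  moves:
    - [100,1.1,-2.6,5.5,0.4,0.1,0]
    - [100,0,0,0,0,0,0]
    - [40,0,0,0,0,0,0]
    - [40,0,0,0,0,0,0]
    - [40,0,0,0,0,0,0]

```text
clock: 20.9
position: [540.1, 228.4, 30.9]
tcp_rot: [1.026, 2.969, -0.001]
contact_force: [0.8, 0.1, -0.0]
gripper_width: 70.7
```

Emit:
drive_tool:
  moves:
    - [40,0,0,0,0,0,0]
    - [40,0,0,0,0,0,0]
    - [40,0,0,0,0,0,0]
    - [40,0,0,0,0,0,0]

```text
clock: 21.3
position: [540.3, 228.6, 31.3]
tcp_rot: [1.026, 2.968, -0.0]
contact_force: [-0.1, 0.0, -0.1]
gripper_width: 55.9
```

```bash
python3 -c "
from meas import *
plan(540,228.6,30,51.8)
"
```

```text
clk 21.3 pos [540.3 228.6  31.3] yaw 51.9 q1,q7 [-1.02  0.7 ] F [-0.1  0.  -0.1] w 55.9
 level rx,ry 0.01 0.05 | turn rz 0.05 (alt -179.9) then shift x 0.2 y -0.1 z 1.3
```

Emit:
drive_tool:
  moves:
    - [40,0,0,-10,0,0,0]
    - [40,0,0,-30,0,0,0]
    - [40,0,0,-40,0,0,0]
    - [40,0,0,-45,0,0,0]
    - [40,0,0,-30,0,0,0]

```text
clock: 21.8
position: [536.9, 226.5, 188.7]
tcp_rot: [-1.027, -2.964, 0.014]
contact_force: [0.1, 0.8, -1.8]
gripper_width: 55.5
```

```bash
python3 -c "
from meas import *
print(observe()['joint_pos'].round(2))
a=np.deg2rad(42.5)
plan(563.7+98*np.cos(a),-85.4+98*np.sin(a),100,42.5)
ims=grab()
print(np.round(fitpot(ims,542.4,10.2,z=91),2))
for k in ('top','scene'):
  print(np.round(fitpot(ims,542.4,10.2,z=91,views=(k,)),2))
  print(np.round(fitplat(ims,(563.7,-85.4,np.deg2rad(132.5)),views=(k,),mask=[0,1,2,3,4]),2))
  cv2.imwrite(f'pics/{k}10.png',cv2.resize(ims[k],(800,600)))
"
```

```text
[-1.1   0.27  0.75  1.7  -0.19  1.26  0.59]
clk 21.8 pos [536.9 226.5 188.7] yaw 51.8 q1,q7 [-1.1   0.59] F [ 0.1  0.8 -1.8] w 55.5
 level rx,ry -0.58 -0.08 | turn rz 9.27 (alt -170.7) then shift x -248.0 y -93.0 z 88.7
[543.02   9.7   12.11  -9.99]
[542.25   8.69  12.03  -8.84]
[563.88 -86.2  132.43 -20.97]
[543.32  11.38  10.6   -3.96]
[563.88 -83.84 132.53 -16.52]
```

View pics/top10.png

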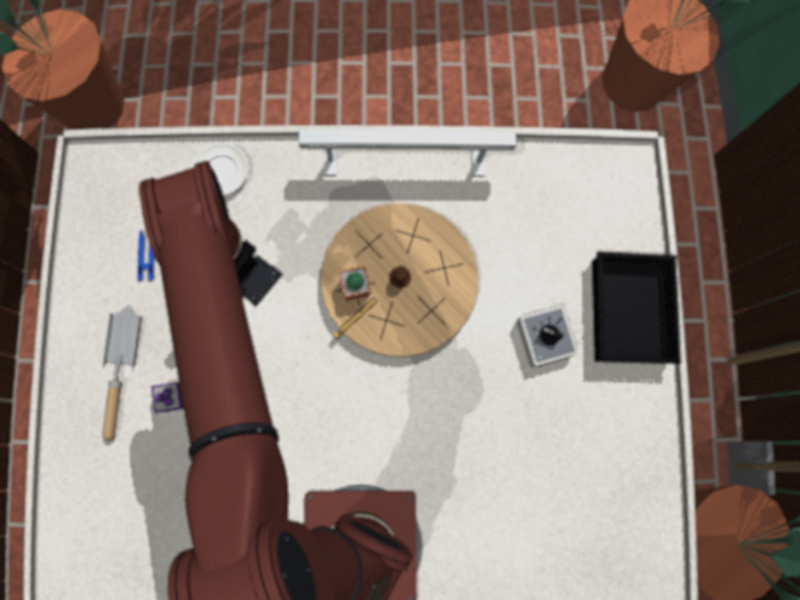

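Emit:
drive_tool:
  moves:
    - [40,0,0,0,-0.5,0,6]
    - [40,-20,-10,0,0,0,3.3]
    - [40,-40,-15,0,0,0,0]
    - [40,-46,-17,0,0,0,0]
    - [40,-46,-17,0,0,0,0]

```text
clock: 22.4
position: [597.0, 79.0, 188.8]
tcp_rot: [-1.254, -2.877, -0.009]
contact_force: [1.1, 0.7, -1.4]
gripper_width: 56.1
```

Emit:
drive_tool:
  moves:
    - [40,-40,-15,0,0,0,0]
    - [40,-20,-8,0,0,0,0]
    - [40,0,0,0,0,0,0]

```text
clock: 22.7
position: [621.1, 4.4, 187.2]
tcp_rot: [-1.272, -2.87, 0.0]
contact_force: [-0.2, -0.1, -1.8]
gripper_width: 56.0
```

```bash
python3 -c "
from meas import *
plan(636.1,-19.2,100,42.5)
print(observe()['joint_pos'].round(2))"
```

```text
clk 22.7 pos [621.1   4.4 187.2] yaw 42.2 q1,q7 [-0.73  0.9 ] F [-0.2 -0.1 -1.8] w 56.0
 level rx,ry -0.06 -0.12 | turn rz -0.33 (alt 179.7) then shift x -27.5 y -4.9 z 87.2
[-0.73  0.38  0.84  1.62 -0.3   1.28  0.9 ]
```

Emit:
drive_tool:
  moves:
    - [40,-24,-5,0,0,0,-0.3]
    - [40,0,0,0,0,0,0]
    - [40,0,0,30,0,0,0]
    - [40,0,0,30,0,0,0]
    - [40,0,0,0,0,0,0]

```text
clock: 23.2
position: [631.5, -18.1, 123.8]
tcp_rot: [-1.267, -2.868, 0.002]
contact_force: [-0.1, 1.2, -2.1]
gripper_width: 55.8
```

```bash
python3 -c "
from meas import *
plan(636.1,-19.2,66,42.5)"
```

```text
clk 23.2 pos [631.5 -18.1 123.8] yaw 42.3 q1,q7 [-0.66  0.98] F [-0.1  1.2 -2.1] w 55.8
 level rx,ry -0.21 -0.26 | turn rz -0.17 (alt 179.8) then shift x -3.9 y 2.6 z 57.8
```

Emit:
drive_tool:
  moves:
    - [40,-4,2.6,0,-0.2,-0.2,-0.2]
    - [40,0,0,20,0,0,0]
    - [40,0,0,20,0,0,0]
    - [40,0,0,5,0,0,0]
    - [40,0,0,0,0,0,0]

```text
clock: 23.7
position: [639.6, -17.1, 83.8]
tcp_rot: [1.257, 2.874, 0.006]
contact_force: [0.4, 0.2, -1.3]
gripper_width: 55.6
```

```bash
python3 -c "
from meas import *
plan(636.1,-19.2,66,42.5)"
```

```text
clk 23.7 pos [639.6 -17.1  83.8] yaw 42.8 q1,q7 [-0.63  1.02] F [ 0.4  0.2 -1.3] w 55.6
 level rx,ry 0.30 0.13 | turn rz 0.25 (alt -179.7) then shift x 0.8 y -4.0 z 17.8
```

Emit:
drive_tool:
  moves:
    - [40,0.8,-4,0,0.3,0.1,0.3]
    - [40,0,0,8,0,0,0]
    - [40,0,0,4,0,0,0]
    - [40,0,0,0,0,0,0]
    - [40,0,0,0,0,0,0]

```text
clock: 24.2
position: [637.9, -19.2, 74.9]
tcp_rot: [1.265, 2.871, 0.003]
contact_force: [0.4, -0.8, -1.9]
gripper_width: 55.7
```

```bash
python3 -c "
from meas import *
plan(636.1,-19.2,66,42.5)"
```

```text
clk 24.2 pos [637.9 -19.2  74.9] yaw 42.5 q1,q7 [-0.63  1.02] F [ 0.4 -0.8 -1.9] w 55.7
 level rx,ry 0.21 0.17 | turn rz -0.05 (alt 180.0) then shift x 1.3 y -1.3 z 8.9
```

Emit:
drive_tool:
  moves:
    - [40,1.3,-1.3,6,0.2,0.1,0]
    - [40,0,0,0,0,0,0]
    - [40,0,0,1.5,0,0,0]
    - [40,0,0,0,0,0,0]

```text
clock: 24.6
position: [636.0, -19.1, 66.8]
tcp_rot: [1.266, 2.874, -0.001]
contact_force: [-0.6, -0.5, -0.7]
gripper_width: 56.4
```

```bash
python3 -c "
from meas import *
plan(636.1,-19.2,65.5,42.5)"
```

```text
clk 24.6 pos [636.  -19.1  66.8] yaw 42.5 q1,q7 [-0.62  1.02] F [-0.6 -0.5 -0.7] w 56.4
 level rx,ry -0.01 0.06 | turn rz -0.05 (alt 180.0) then shift x -0.1 y 0.1 z 1.3
```

Emit:
drive_tool:
  moves:
    - [40,0,0,1.2,0,0,0]
    - [40,0,0,0,0,0,0]
    - [85,0,0,0,0,0,0]
    - [85,0,0,0,0,0,0]
    - [85,0,0,0,0,0,0]

```text
clock: 25.1
position: [636.6, -19.2, 66.2]
tcp_rot: [1.266, 2.873, 0.0]
contact_force: [0.8, 0.7, 0.4]
gripper_width: 70.2
```

Emit:
drive_tool:
  moves:
    - [85,0,0,-8,0,0,0]
    - [85,0,0,-15,0,0,0]
    - [85,0,0,-30,0,0,0]
    - [85,0,0,-40,0,0,0]
    - [85,0,0,-30,0,0,0]

```text
clock: 25.6
position: [634.3, -19.5, 193.5]
tcp_rot: [-1.267, -2.872, 0.005]
contact_force: [0.6, -0.2, -0.3]
gripper_width: 74.1
```

Emit:
drive_tool:
  moves:
    - [85,0,0,0,0,0,8.4]
    - [85,0,0,0,0,0,8.4]
    - [85,0,0,0,0,0,8.4]
    - [85,0,0,0,0,0,8.4]
    - [85,0,0,0,0,0,8.4]

```text
clock: 26.1
position: [638.0, -21.2, 208.1]
tcp_rot: [2.228, 2.204, 0.015]
contact_force: [0.2, 0.2, -0.9]
gripper_width: 73.9
```

Emit:
drive_tool:
  moves:
    - [85,0,0,0,0,0,8.4]
    - [85,0,0,0,0,0,7]
    - [85,0,0,0,0,0,0]

```text
clock: 26.4
position: [638.5, -21.3, 212.5]
tcp_rot: [2.515, 1.871, 0.022]
contact_force: [0.3, -0.2, -0.7]
gripper_width: 74.0
```

```bash
python3 -c "
from meas import *
plan(414,334.7,110,-16.4)
print(observe()['joint_pos'].round(2))
ims=grab()
for k in ('top','scene'): print([np.round(fitpot(ims,*p,views=(k,)),1) for p in ((414,335),(535.6,363))],np.round(fitpot(ims,542.4,10.2,z=91,views=(k,)),1),np.round(fitpot(ims,636,-19,z=91,views=(k,)),1))
cv2.imwrite('pics/s11.png',cv2.resize(ims['scene'],(800,600)))
"
```

```text
clk 26.4 pos [638.5 -21.3 212.5] yaw -16.7 q1,q7 [-0.82  0.02] F [ 0.3 -0.2 -0.7] w 74.0
 level rx,ry 0.81 -0.40 | turn rz -0.30 (alt 179.7) then shift x 278.1 y -315.8 z 102.5
[-0.82  0.48  1.08  1.56 -0.43  1.35  0.02]
[array([406.2, 328.3,   2.9,   0.7]), array([535. , 361.5, -29.2,  -8.8])] [542.3   8.7  12.2   3.2] [629.9 -20.3 -27.8   6.8]
[array([409.3, 322.7, -13.1,   5.4]), array([536. , 364.5, -29.3, -18.1])] [543.1  11.6  10.8  -2.5] [636.6 -16.7  41.4  -4.6]
```

View pics/s11.png

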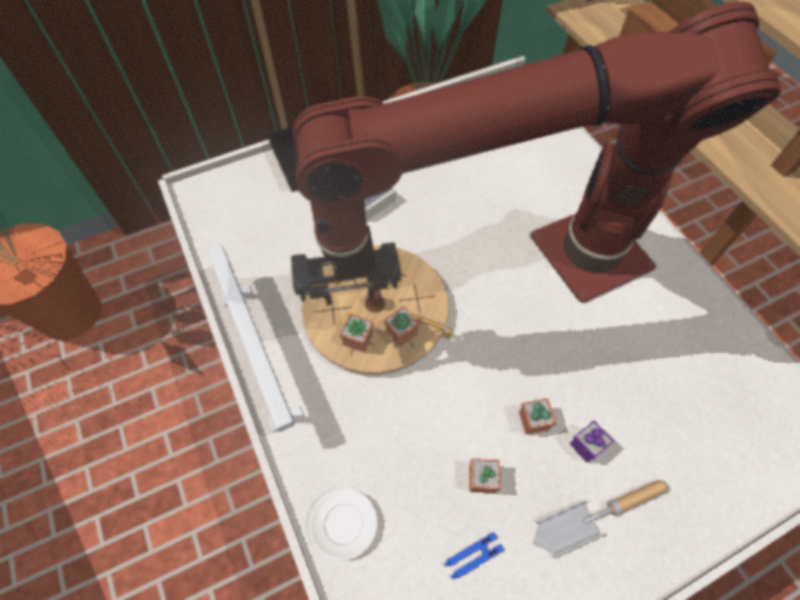

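```bash
python3 -c "
from meas import *
ims=grab()
g=unproj('scene',(376,289),57)[0]; print(g)
for k in (('top',),('scene',),('top','scene')): print(np.round(fitpot(ims,g[0],g[1],views=k),1))
plan(400,300,110,-16.4)
t=ims['top']; u=proj('top',[(g[0],g[1],57)])[0].astype(int)
cv2.imwrite('pics/t12.png',cv2.resize(t[u[1]-40:u[1]+40,u[0]-50:u[0]+50],(750,600),interpolation=cv2.INTER_CUBIC))
"
```

```text
[379.98680622 307.56772376  57.        ]
[375.9 305.2 -15.8 -11.4]
[377.2 308.4 -15.7 -13.7]
[376.6 307.  -15.6 -20.5]
clk 26.6 pos [638.4 -21.3 211.8] yaw -16.4 q1,q7 [-0.81  0.02] F [-0.1 -1.2 -0.1] w 74.2
 level rx,ry 0.79 -0.40 | turn rz -0.01 (alt 180.0) then shift x 241.0 y -319.4 z 101.8
```

View pics/t12.png

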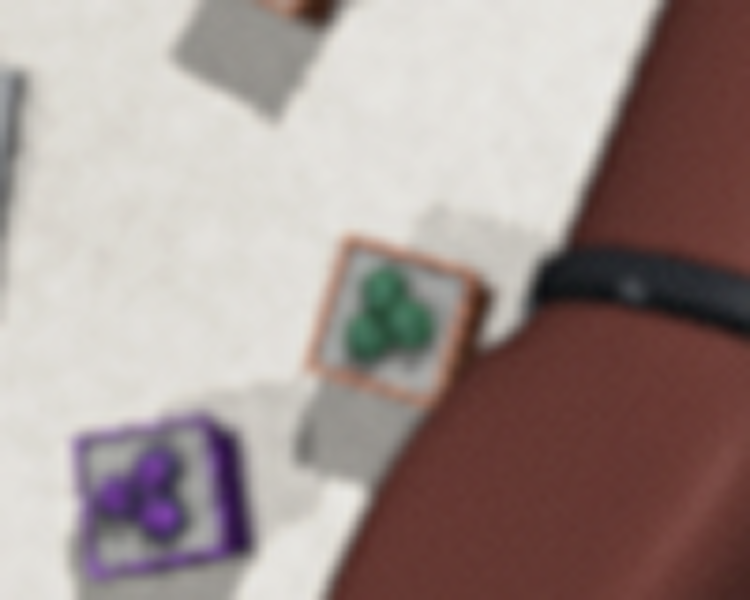

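Emit:
drive_tool:
  moves:
    - [85,20,-28,0,0.8,-0.4,0]
    - [85,28,-39,2,0,0,0]
    - [85,28,-39,2,0,0,0]
    - [85,28,-39,2,0,0,0]
    - [85,28,-39,2,0,0,0]

```text
clock: 27.1
position: [502.2, 148.0, 203.7]
tcp_rot: [2.513, 1.877, -0.002]
contact_force: [1.0, 0.4, 0.5]
gripper_width: 73.9
```

Emit:
drive_tool:
  moves:
    - [85,28,-39,2,0,0,0]
    - [85,28,-39,2,0,0,0]
    - [85,15,-20,2,0,0,0]
    - [85,0,0,0,0,0,0]

```text
clock: 27.5
position: [422.8, 250.0, 196.8]
tcp_rot: [-2.497, -1.905, 0.002]
contact_force: [0.5, 0.1, 0.3]
gripper_width: 73.7
```

```bash
python3 -c "
from meas import *
plan(376.5,306.8,110,-15.7)
print(observe()['joint_pos'].round(2))
"
```

```text
clk 27.5 pos [422.8 250.  196.8] yaw -15.3 q1,q7 [-1.84 -0.9 ] F [0.5 0.1 0.3] w 73.7
 level rx,ry -0.07 0.02 | turn rz 0.40 (alt -179.6) then shift x 42.2 y -60.0 z 86.8
[-1.84 -0.04  1.22  1.92  0.04  1.24 -0.9 ]
```

Emit:
drive_tool:
  moves:
    - [100,20,-30,10,0,0,0.4]
    - [100,20,-28,20,0,0,0]
    - [100,0,0,15,0,0,0]
    - [100,0,0,0,0,0,0]

```text
clock: 27.9
position: [378.4, 304.9, 152.1]
tcp_rot: [-2.496, -1.901, -0.004]
contact_force: [0.4, -0.5, -0.4]
gripper_width: 86.2
```

```bash
python3 -c "
from meas import *
plan(376.5,306.8,70,-15.7)
print(observe()['joint_pos'].round(2))
"
```

```text
clk 27.9 pos [378.4 304.9 152.1] yaw -15.4 q1,q7 [-1.89 -0.97] F [ 0.4 -0.5 -0.4] w 86.2
 level rx,ry -0.11 -0.27 | turn rz 0.29 (alt -179.7) then shift x 1.3 y -2.3 z 82.1
[-1.89  0.04  1.17  1.99 -0.04  1.14 -0.97]
```

Emit:
drive_tool:
  moves:
    - [100,1.3,-2.3,10,-0.1,-0.2,0.3]
    - [100,0,0,30,0,0,0]
    - [100,0,0,30,0,0,0]
    - [100,0,0,8,0,0,0]
    - [100,0,0,0,0,0,0]

```text
clock: 28.4
position: [383.0, 304.2, 76.4]
tcp_rot: [-2.507, -1.893, -0.008]
contact_force: [-0.3, 1.2, 0.9]
gripper_width: 86.8
```

```bash
python3 -c "
from meas import *
plan(376.5,306.8,31,-15.7)
"
```

```text
clk 28.4 pos [383.  304.2  76.4] yaw -15.9 q1,q7 [-1.76 -0.78] F [-0.3  1.2  0.9] w 86.8
 level rx,ry 0.16 -0.26 | turn rz -0.20 (alt 179.8) then shift x 0.7 y -7.0 z 45.4
```

Emit:
drive_tool:
  moves:
    - [100,0.7,-7,0,0.1,-0.2,-0.2]
    - [100,0,-1,17,0,0,0]
    - [100,0,-1,17,0,0,0]
    - [100,0,0,4,0,0,0]
    - [100,0,0,0,0,0,0]

```text
clock: 28.9
position: [377.0, 310.9, 44.8]
tcp_rot: [-2.5, -1.895, -0.014]
contact_force: [-0.3, 0.3, 0.9]
gripper_width: 87.0
```

```bash
python3 -c "
from meas import *
plan(376.5,306.8,31,-15.7)
"
```

```text
clk 28.9 pos [377.  310.9  44.8] yaw -15.7 q1,q7 [-1.71 -0.73] F [-0.3  0.3  0.9] w 87.0
 level rx,ry 0.10 -0.56 | turn rz 0.03 (alt -180.0) then shift x -4.1 y 0.6 z 13.8
```

Emit:
drive_tool:
  moves:
    - [100,-4,0.6,5,0.1,-0.5,0]
    - [100,-0.5,0,8,0,0,0]
    - [100,0,0,0,0,0,0]
    - [100,0,0,0,0,0,0]

```text
clock: 29.3
position: [377.2, 307.7, 33.4]
tcp_rot: [-2.501, -1.897, -0.005]
contact_force: [-0.0, -0.5, -1.3]
gripper_width: 87.1
```

```bash
python3 -c "
from meas import *
plan(376.5,306.8,31,-15.7)
"
```

```text
clk 29.3 pos [377.2 307.7  33.4] yaw -15.6 q1,q7 [-1.69 -0.71] F [-0.  -0.5 -1.3] w 87.1
 level rx,ry 0.01 -0.24 | turn rz 0.07 (alt -179.9) then shift x -1.0 y -0.5 z 2.4
```

Emit:
drive_tool:
  moves:
    - [100,-1,-0.5,2,0,-0.2,0]
    - [40,0,0,0,0,0,0]
    - [40,0,0,0,0,0,0]
    - [40,0,0,0,0,0,0]
    - [40,0,0,0,0,0,0]

```text
clock: 29.8
position: [376.6, 306.8, 31.6]
tcp_rot: [2.503, 1.899, 0.001]
contact_force: [-0.5, -0.2, -0.5]
gripper_width: 63.1
```

Emit:
drive_tool:
  moves:
    - [40,0,0,0,0,0,0]
    - [40,0,0,0,0,0,0]
    - [40,0,0,0,0,0,0]

```text
clock: 30.1
position: [376.5, 306.8, 31.6]
tcp_rot: [-2.503, -1.899, -0.001]
contact_force: [0.5, 0.3, -0.2]
gripper_width: 55.7
```

```bash
python3 -c "
from meas import *
plan(376.5,306.8,31,-15.7)
"
```

```text
clk 30.1 pos [376.5 306.8  31.6] yaw -15.6 q1,q7 [-1.68 -0.71] F [ 0.5  0.3 -0.2] w 55.7
 level rx,ry 0.01 -0.02 | turn rz 0.07 (alt -179.9) then shift x -0.0 y -0.0 z 0.6
```

Emit:
drive_tool:
  moves:
    - [40,0,0,-10,0,0,0]
    - [40,0,0,-30,0,0,0]
    - [40,0,0,-40,0,0,0]
    - [40,0,0,-45,0,0,0]
    - [40,0,0,-30,0,0,0]

```text
clock: 30.6
position: [375.8, 302.2, 188.5]
tcp_rot: [2.501, 1.886, -0.016]
contact_force: [-0.1, 1.3, -1.9]
gripper_width: 55.6
```

```bash
python3 -c "
from meas import *
print(observe()['joint_pos'].round(2))
a=np.deg2rad(162.5)
plan(563.8+98*np.cos(a),-85.4+98*np.sin(a),100,-17.5)
print(563.8+98*np.cos(a),-85.4+98*np.sin(a))
ims=grab()
for k in (('top',),('scene',)):
  print([np.round(fitpot(ims,*p,z=91,views=k),1) for p in ((542.4,10.2),(636,-19))],np.round(fitplat(ims,(563.7,-85.4,np.deg2rad(132.5)),views=k,mask=[0,1,2,3]),2))
cv2.imwrite('pics/t13.png',cv2.resize(ims['top'],(800,600)))
"
```

```text
[-2.01 -0.06  1.23  1.94  0.07  1.23 -1.08]
clk 30.6 pos [375.8 302.2 188.5] yaw -16.0 q1,q7 [-2.01 -1.08] F [-0.1  1.3 -1.9] w 55.6
 level rx,ry 0.05 0.76 | turn rz 1.55 (alt -178.5) then shift x -313.1 y 197.9 z 88.5
470.3357388266737 -55.93083164858122
[array([542.3,   8.7,  12.1,  -8.8]), array([635.6, -19.7,  43.3,  -8.2])] [563.8  -86.17 132.47 -20.04]
[array([543.3,  11.6,  10.3,  -3.5]), array([636.6, -16.8,  44.3,  -3.8])] [563.87 -83.84 132.61 -15.7 ]
```

View pics/t13.png

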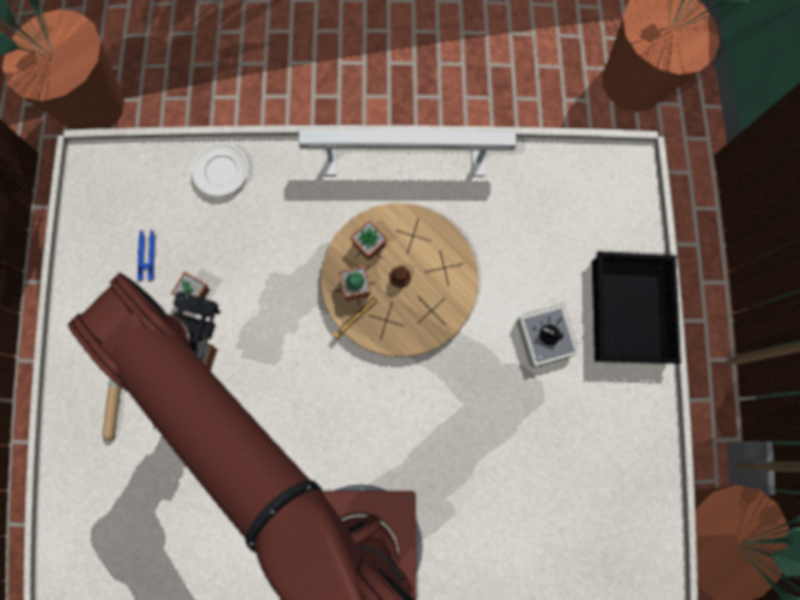

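Emit:
drive_tool:
  moves:
    - [40,-20,25,0,0,0.7,1.5]
    - [40,-35,35,0,0,0,0]
    - [40,-38,32,0,0,0,0]
    - [40,-40,28,0,0,0,0]
    - [40,-45,20,0,0,0,0]

```text
clock: 31.2
position: [457.8, 94.2, 187.1]
tcp_rot: [-2.514, -1.874, -0.007]
contact_force: [0.8, 0.7, -1.4]
gripper_width: 55.6
```

Emit:
drive_tool:
  moves:
    - [40,-45,20,0,0,0,0]
    - [40,-45,15,0,0,0,0]
    - [40,-30,10,0,0,0,0]
    - [40,0,0,0,0,0,0]

```text
clock: 31.6
position: [463.9, -45.5, 182.7]
tcp_rot: [-2.52, -1.858, -0.003]
contact_force: [0.1, -0.1, -1.1]
gripper_width: 55.9
```

```bash
python3 -c "
from meas import *
plan(470.3,-55.7,100,-17.5)
print(observe()['joint_pos'].round(2))"
```

```text
clk 31.6 pos [463.9 -45.5 182.7] yaw -17.2 q1,q7 [-1.44 -0.59] F [ 0.1 -0.1 -1.1] w 55.9
 level rx,ry -0.44 -0.48 | turn rz 0.31 (alt -179.7) then shift x -7.8 y 9.2 z 82.7
[-1.44 -0.35  1.27  1.99  0.34  1.29 -0.59]
```

Emit:
drive_tool:
  moves:
    - [40,-6,8,5,-0.4,-0.4,0.3]
    - [40,0,0,20,0,0,0]
    - [40,0,0,20,0,0,0]
    - [40,0,0,10,0,0,0]
    - [40,0,0,0,0,0,0]

```text
clock: 32.1
position: [460.4, -52.2, 127.7]
tcp_rot: [2.533, 1.856, 0.004]
contact_force: [-0.8, 0.0, -1.7]
gripper_width: 55.8
```

```bash
python3 -c "
from meas import *
plan(470.3,-55.7,66,-17.5)
print(observe()['joint_pos'].round(2))"
```

```text
clk 32.1 pos [460.4 -52.2 127.7] yaw -17.5 q1,q7 [-1.53 -0.63] F [-0.8  0.  -1.7] w 55.8
 level rx,ry 0.17 -0.06 | turn rz -0.04 (alt 180.0) then shift x -0.4 y 10.5 z 61.7
[-1.53 -0.38  1.38  2.07  0.41  1.18 -0.63]
```

Emit:
drive_tool:
  moves:
    - [40,0,10,-20,0,0,0]
    - [40,0,20,-20,0,0,0]
    - [40,0,30,-20,0,0,0]
    - [40,0,30,0,0,0,0]
    - [40,0,0,0,0,0,-4]

```text
clock: 32.6
position: [508.4, -74.6, 206.9]
tcp_rot: [2.446, 1.926, 0.045]
contact_force: [-0.9, -0.6, -3.3]
gripper_width: 56.0
```

```bash
python3 -c "
from meas import *
plan(470.3,-55.7,66,-17.5)
print(observe()['joint_pos'].round(2))"
```

```text
clk 32.6 pos [508.4 -74.6 206.9] yaw -13.6 q1,q7 [-1.54 -0.5 ] F [-0.9 -0.6 -3.3] w 56.0
 level rx,ry 2.25 -0.31 | turn rz 3.93 (alt -176.1) then shift x 6.6 y -42.0 z 140.9
[-1.54 -0.38  1.38  1.89  0.4   1.31 -0.5 ]
```

Emit:
drive_tool:
  moves:
    - [40,0,0,0,1,0,-8.5]
    - [40,0,0,0,1,0,-8.5]
    - [40,0,0,0,0,0,-8.5]
    - [40,0,0,0,0,0,-8.5]
    - [40,0,0,0,0,0,-8.5]

```text
clock: 33.1
position: [499.1, -74.4, 208.5]
tcp_rot: [1.575, 2.705, 0.008]
contact_force: [0.9, 0.5, -2.7]
gripper_width: 55.6
```

```bash
python3 -c "
from meas import *
plan(470.3,-55.7,66,-17.5)
print(observe()['joint_pos'].round(2))"
```

```text
clk 33.1 pos [499.1 -74.4 208.5] yaw 29.6 q1,q7 [-1.54  0.26] F [ 0.9  0.5 -2.7] w 55.6
 level rx,ry 0.59 0.40 | turn rz 47.10 (alt -132.9) then shift x 9.2 y -33.1 z 142.5
[-1.54 -0.38  1.38  1.88  0.39  1.34  0.26]
```

Emit:
drive_tool:
  moves:
    - [40,-12,25,0,0,0,-4]
    - [40,-13,25,0,0,0,-4]
    - [40,-13,25,0,0,0,-4]
    - [40,-13,25,0,0,0,-4]
    - [40,-13,25,0,0,0,-4]

```text
clock: 33.6
position: [546.0, -40.1, 242.4]
tcp_rot: [1.032, 2.865, 0.036]
contact_force: [0.3, -0.1, -1.7]
gripper_width: 56.0
```

```bash
python3 -c "
from meas import *
plan(640,-60,205)
print(observe()['joint_pos'].round(2))"
```

```text
clk 33.6 pos [546.  -40.1 242.4] yaw 50.5 q1,q7 [-1.64  0.54] F [ 0.3 -0.1 -1.7] w 56.0
 level rx,ry 3.13 4.70 | turn rz 0.00 (alt 0.0) then shift x -85.2 y 44.4 z 37.4
[-1.64 -0.38  1.38  1.81  0.42  1.32  0.54]
```

Emit:
drive_tool:
  moves:
    - [40,0,0,0,3,4.5,0]
    - [40,20,25,10,0,0,0]
    - [40,30,35,10,0,0,0]
    - [40,30,35,5,0,0,0]
    - [40,30,35,5,0,0,0]

```text
clock: 34.1
position: [505.6, 129.4, 223.9]
tcp_rot: [1.06, 2.913, 0.028]
contact_force: [1.5, 0.4, -2.8]
gripper_width: 55.6
```

```bash
python3 -c "
from meas import *
plan(540,220,200,55)
print(observe()['joint_pos'].round(2))"
```

```text
clk 34.1 pos [505.6 129.4 223.9] yaw 50.0 q1,q7 [-1.96  0.21] F [ 1.5  0.4 -2.8] w 55.6
 level rx,ry 1.80 1.87 | turn rz -4.97 (alt 175.0) then shift x 23.8 y 93.9 z 23.9
[-1.96 -0.38  1.38  1.85  0.41  1.34  0.21]
```

```bash
cat > kin.py <<'E'
import numpy as np
from scipy.spatial.transform import Rotation as R
from scipy.optimize import least_squares
S=[([-1.44616772,0.33382419,0.03986943,1.46616073,-0.01339617,1.34329542,-0.05850601],[144.2,633.4,221.8],[-.3509,-3.1219,.0022]),
([-0.79,0.3,0.99,1.84,-0.29,1.14,0.68],[555.8,-61.8,140.7],[1.746,2.609,.02]),
([-0.73,0.35,0.98,1.81,-0.3,1.16,0.72],[560.1,-89.1,133.8],[-1.766,-2.591,.026]),
([-0.93,0.38,1.26,1.73,-0.37,1.31,0.02],[562.1,-85.7,204],[-2.61,-1.745,.003]),
([-1.76,0.04,1.33,1.92,-0.04,1.23,-1.72],[450,189.7,185.1],[3.106,.422,-.034]),
([-1.49,0.36,1.1,2.1,-0.41,0.91,-1.44],[437.1,217.3,31.3],[-3.104,-.462,-.003]),
([-1.9,-0.08,1.33,1.94,0.09,1.23,-1.88],[435.3,212.3,187.6],[3.099,.451,-.009]),
([-1.26,0.24,1.29,1.84,-0.26,1.25,-1.24],[530,37.3,192.7],[-3.105,-.339,-.004]),
([-1.07,0.23,0.77,1.71,-0.16,1.26,0.62],[545.5,189.2,204.2],[1.049,2.952,-.001]),
([-0.73,0.38,0.84,1.62,-0.3,1.28,0.9],[621.1,4.4,187.2],[-1.272,-2.87,0]),
([-0.82,0.48,1.08,1.56,-0.43,1.35,0.02],[638.5,-21.3,212.5],[2.515,1.871,.022]),
([-1.89,0.04,1.17,1.99,-0.04,1.14,-0.97],[378.4,304.9,152.1],[-2.496,-1.901,-.004]),
([-1.54,-0.38,1.38,1.88,0.39,1.34,0.26],[499.1,-74.4,208.5],[1.575,2.705,.008]),
([-1.96,-0.38,1.38,1.85,0.41,1.34,0.21],[505.6,129.4,223.9],[1.06,2.913,.028])]
def rot(ax,t): return R.from_rotvec(np.array(ax)*t).as_matrix()
Z=(0,0,1);Y=(0,1,0)
def fk(q,P):
    h,d1,L1,e,L2,w,L3,az,yo,s1,s3,s5,s7=P
    T=rot(Z,az+s1*q[0]); p=np.array([0,0,h])+T@np.array([d1,0,0])
    T=T@rot(Y,q[1]); T=T@rot(Z,s3*q[2]); p=p+T@np.array([e,0,L1])
    T=T@rot(Y,q[3]); p=p+T@np.array([-e,0,0]); T=T@rot(Z,s5*q[4]); p=p+T@np.array([w,0,L2]);
    T=T@rot(Y,q[5]); T=T@rot(Z,s7*q[6]+yo); p=p+T@np.array([0,0,L3])
    return p,T
def res(P,sg):
    r=[]
    for q,p,v in S:
        a,T=fk(q,[*P,*sg]); r+=list((a-p)/5); r+=list(30*(T.T@R.from_rotvec(v).as_matrix()-np.eye(3)).ravel()/3)
    return np.array(r)
if __name__=="__main__":
    import itertools
    best=None
    for sg in itertools.product([1,-1],repeat=4):
      for yo in(0,np.pi/2,np.pi,-np.pi/2):
        r=least_squares(res,[350,0,400,0,400,0,250,0,yo],args=(sg,),loss="soft_l1")
        if best is None or r.cost<best[0]: best=(r.cost,sg,r.x); 
    print(best); P=[*best[2],*best[1]]
    np.save("P.npy",P)
    for q,p,v in S: print(np.round(fk(q,P)[0]-p,1))
E
python3 kin.py
```

```text
(np.float64(14.09262445460206), (-1, -1, -1, -1), array([ 3.53479755e+02,  8.11003105e-01,  4.51616544e+02,  2.30588984e+01,
        5.00450936e+02,  2.29273443e+01,  4.37668865e+02, -5.67398647e-02,
        1.51534521e+00]))
[-5.6  9.1 -0.3]
[ 1.8 -0.4 -3.2]
[-2.4 -2.  -3.3]
[ 0.9 -5.3 -2.5]
[ 0.5 -0.4  6.3]
[ 0.6 -1.2 -3.4]
[-3.3  1.6  7.8]
[-1.5 -0.3 -1.3]
[ 2.9  3.6 -1.3]
[-1.4  2.7 -5.1]
[-0.4 -6.9 -7.1]
[-4.4  0.5  4. ]
[-4.3 -1.3 19. ]
[-1.7 -0.9 17.8]
```

```bash
cat > sim.py <<'E'
from kin import *
P=np.load("P.npy")
lo=np.array([-2.58,-.38,-1.3,.25,-1.5,.08,-2.65]);hi=np.array([2.58,2.09,1.39,2.4,4.64,2.09,2.65])
def err(q,p,T):
    a,B=fk(q,P); return np.r_[(p-a)/1000, R.from_matrix(T@B.T).as_rotvec()]
def jac(q):
    a,B=fk(q,P); J=np.zeros((6,7))
    for i in range(7):
        d=np.array(q,float); d[i]+=1e-5; b,C=fk(d,P); J[:3,i]=(b-a)/1e-2; J[3:,i]=R.from_matrix(C@B.T).as_rotvec()/1e-5
    return J
def step(q,p,T,it=6,lam=.02):
    for _ in range(it):
        e=err(q,p,T); J=jac(q); q=np.clip(q+J.T@np.linalg.solve(J@J.T+lam**2*np.eye(6),e),lo+.01,hi-.01)
    return q
def down(yaw):
    y=np.array([np.cos(yaw),np.sin(yaw),0]); z=np.array([0,0,-1.]); return np.c_[np.cross(y,z),y,z]
def go(q,p1,yaw1,n=None,yaw0=None):
    p0,T0=fk(q,P); yaw0=np.arctan2(T0[1,1],T0[0,1]) if yaw0 is None else yaw0
    yaw1=np.deg2rad(yaw1); n=n or int(max(np.linalg.norm(np.array(p1)-p0)/40,abs(yaw1-yaw0)/.14))+1
    for i in range(1,n+1):
        s=i/n; q=step(q,p0+s*(np.array(p1)-p0),down(yaw0+s*(yaw1-yaw0)))
    a,B=fk(q,P); return q,a
if __name__=="__main__":
    np.set_printoptions(precision=2,suppress=True)
    q=np.array(S[0][0])
    for p,y in (((144,632,300),22),((447,98,295),22),((556,-62,141),22),((564,-85,50),22),((563,-85,50),-22),((563,-85,204),-22),((563,-85,204),-73),((450,190,185),-73)):
        q,a=go(q,p,y); print(p,y,q,a.round(0))
E
python3 sim.py
```

```text
(144, 632, 300) 22 [-1.53  0.29  0.17  1.37 -0.05  1.49 -0.98] [144. 632. 300.]
(447, 98, 295) 22 [-1.11 -0.19  0.73  1.85  0.13  1.44 -0.02] [447.  98. 295.]
(556, -62, 141) 22 [-0.8   0.3   0.99  1.83 -0.28  1.16  0.67] [556. -62. 141.]
(564, -85, 50) 22 [-0.66  0.45  0.91  1.88 -0.42  1.02  0.82] [564. -85.  50.]
(563, -85, 50) -22 [-0.78  0.53  1.08  1.88 -0.54  1.05  0.14] [563. -85.  50.]
(563, -85, 204) -22 [-0.93  0.36  1.24  1.73 -0.35  1.31 -0.  ] [563. -85. 204.]
(563, -85, 204) -73 [-1.    0.46  1.38  1.73 -0.46  1.34 -0.8 ] [563. -82. 203.]
(450, 190, 185) -73 [-1.77 -0.01  1.31  1.95  0.01  1.2  -1.73] [450. 190. 185.]
```

```bash
cat > srch.py <<'E'
from sim import *
import sys
np.set_printoptions(precision=2,suppress=True)
from bench import observe
q0=np.array(observe()["joint_pos"]); print(q0)
p0,T=fk(q0,P); y0=np.rad2deg(np.arctan2(T[1,1],T[0,1])); print(p0,y0)
rng=np.random.default_rng(0); out=[]
import time; t=time.time()
while time.time()-t<240:
    q=q0; seq=[]; yl=y0
    for k in range(rng.integers(1,4)):
        r=rng.uniform(470,750); az=np.deg2rad(rng.uniform(0,60)); p=(r*np.cos(az),r*np.sin(az),rng.choice([160,200,250,320])); yw=yl+rng.choice([0,0,-60,60,120])
        q,a=go(q,p,yw,yaw0=np.deg2rad(yl)); yl=yw; seq.append((np.round(p),yw))
        if np.linalg.norm(a-p)>60: break
    if np.linalg.norm(a-p)<8: out.append((max(abs(q[2])-0.0,0)+ (0.5 if q[1]<0 else 0),seq,q))
out.sort(key=lambda o:o[0])
for o in out[:8]: print(round(o[0],2),o[1],o[2])
E
python3 srch.py
```

```text
[-1.96 -0.38  1.38  1.85  0.41  1.34  0.21]
[502.79 125.18 240.01] 49.95087253604294
0.0 [(array([738.,  12., 320.]), np.float64(49.95087253604294)), (array([633.,  90., 200.]), np.float64(169.95087253604294)), (array([422., 268., 160.]), np.float64(169.95087253604294))] [-0.62  0.04  0.    1.95 -0.    1.15  2.34]
0.01 [(array([685.,  40., 160.]), np.float64(-10.049127463957063)), (array([691., 152., 320.]), np.float64(109.95087253604294))] [-0.28  0.42  0.01  1.14 -0.    1.57  1.65]
0.02 [(array([679.,  61., 250.]), np.float64(169.95087253604294)), (array([530., 245., 160.]), np.float64(169.95087253604294)), (array([488., 154., 160.]), np.float64(169.95087253604294))] [-0.38  0.07  0.02  1.92 -0.    1.15  2.61]
0.04 [(array([335., 494., 250.]), np.float64(169.95087253604294)), (array([675.,   6., 320.]), np.float64(169.95087253604294))] [-0.1   0.34  0.04  1.25 -0.01  1.54  2.64]
0.05 [(array([319., 416., 160.]), np.float64(169.95087253604294)), (array([689.,  92., 160.]), np.float64(169.95087253604294))] [-0.22  0.45  0.05  1.43 -0.02  1.26  2.64]
0.07 [(array([649.,  82., 160.]), np.float64(169.95087253604294)), (array([526.,  23., 200.]), np.float64(169.95087253604294))] [-0.04  0.07 -0.07  1.84  0.    1.23  2.64]
0.07 [(array([355., 491., 160.]), np.float64(49.95087253604294)), (array([724., 125., 320.]), np.float64(169.95087253604294)), (array([264., 437., 200.]), np.float64(109.95087253604294))] [-1.15  0.03  0.07  1.88 -0.    1.23  0.84]
0.07 [(array([748.,  10., 250.]), np.float64(169.95087253604294))] [-0.12  0.53  0.07  1.12 -0.04  1.48  2.64]
```

```bash
cat > t1.py <<'E'
from sim import *
np.set_printoptions(precision=2,suppress=True)
from bench import observe
q0=np.array(observe()["joint_pos"])
def run(seq,q=q0):
    p0,T=fk(q,P); yl=np.rad2deg(np.arctan2(T[1,1],T[0,1]))
    for p,y in seq:
        q,a=go(q,p,y,yaw0=np.deg2rad(yl)); yl=y; print(p,y,q,a.round(0))
    print(); return q
if __name__=="__main__":
  for tgt in (-17.5,72.5,162.5):
    run([((690,150,300),110),((600,0,200),110),((600,0,200),tgt),((470,-56,170),tgt),((470,-56,66),tgt),((470,-56,190),tgt)])
  run([((690,150,300),140),((690,150,300),60),((600,0,200),60),((600,0,200),-17.5),((470,-56,170),-17.5),((470,-56,66),-17.5)])
E
python3 t1.py
```

```text
(690, 150, 300) 110 [-2.53 -0.37  1.38  1.47  0.61  1.58  1.22] [526. 342. 439.]
(600, 0, 200) 110 [-2.26 -0.37  1.38  1.7   0.47  1.31  1.51] [536. 295. 320.]
(600, 0, 200) -17.5 [-2.29 -0.37  1.38  1.69  0.45  1.31 -0.7 ] [528. 319. 325.]
(470, -56, 170) -17.5 [-1.55 -0.37  1.38  2.    0.39  1.23 -0.61] [472. -50. 173.]
(470, -56, 66) -17.5 [-1.75 -0.37  1.38  2.15  0.45  1.01 -0.65] [476.  65. 113.]
(470, -56, 190) -17.5 [-1.51 -0.37  1.35  1.98  0.38  1.27 -0.6 ] [470. -57. 190.]

(690, 150, 300) 110 [-2.53 -0.37  1.38  1.47  0.61  1.58  1.22] [526. 342. 439.]
(600, 0, 200) 110 [-2.26 -0.37  1.38  1.7   0.47  1.31  1.51] [536. 295. 320.]
(600, 0, 200) 72.5 [-2.29 -0.37  1.38  1.69  0.45  1.31  0.87] [528. 319. 326.]
(470, -56, 170) 72.5 [-1.55 -0.37  1.38  2.    0.39  1.23  0.96] [472. -50. 173.]
(470, -56, 66) 72.5 [-1.75 -0.37  1.38  2.15  0.45  1.01  0.92] [476.  65. 113.]
(470, -56, 190) 72.5 [-1.51 -0.37  1.35  1.98  0.38  1.27  0.97] [470. -57. 190.]

(690, 150, 300) 110 [-2.53 -0.37  1.38  1.47  0.61  1.58  1.22] [526. 342. 439.]
(600, 0, 200) 110 [-2.26 -0.37  1.38  1.7   0.47  1.31  1.51] [536. 295. 320.]
(600, 0, 200) 162.5 [-2.29 -0.37  1.38  1.7   0.46  1.31  2.44] [531. 313. 325.]
(470, -56, 170) 162.5 [-1.55 -0.37  1.38  2.    0.39  1.23  2.53] [472. -50. 173.]
(470, -56, 66) 162.5 [-1.75 -0.37  1.38  2.15  0.45  1.01  2.5 ] [476.  65. 113.]
(470, -56, 190) 162.5 [-1.51 -0.37  1.35  1.98  0.38  1.27  2.54] [470. -57. 190.]

(690, 150, 300) 140 [-2.53 -0.37  1.38  1.47  0.61  1.58  1.74] [526. 343. 439.]
(690, 150, 300) 60 [-2.57 -0.37  1.38  1.44  0.62  1.57  0.36] [520. 369. 453.]
(600, 0, 200) 60 [-2.27 -0.37  1.38  1.7   0.47  1.31  0.64] [536. 296. 320.]
(600, 0, 200) -17.5 [-2.29 -0.37  1.38  1.69  0.45  1.31 -0.7 ] [527. 321. 326.]
(470, -56, 170) -17.5 [-1.55 -0.37  1.38  2.    0.39  1.23 -0.61] [472. -50. 173.]
(470, -56, 66) -17.5 [-1.75 -0.37  1.38  2.15  0.45  1.01 -0.65] [476.  65. 113.]
```

```bash
cat > sim2.py <<'E'
import sim
from sim import *
from scipy.optimize import lsq_linear
def step(q,p,T,it=3,lam=.02):
    for _ in range(it):
        e=err(q,p,T); J=jac(q)
        A=np.vstack([J,lam*np.eye(7)]); b=np.r_[e,np.zeros(7)]
        q=q+lsq_linear(A,b,bounds=(np.minimum(lo+.005-q,-1e-6),np.maximum(hi-.005-q,1e-6))).x
    return q
sim.step=step
E
sed -i 's/from sim import \*/from sim2 import */' t1.py srch.py
cat > t2.py <<'E'
from t1 import *
q=np.array([-1.44,-0.35,1.27,1.99,0.34,1.29,-0.59])
run([((464,-50,175),-17.5),((462,-53,128),-17.5),((515,-75,205),-13.6),((500,-75,205),29.6),((600,-40,205),50),((610,-40,205),50),((550,130,205),50)],q)
E
python3 t2.py; python3 t1.py
```

```text
(464, -50, 175) -17.5 [-1.49 -0.33  1.35  2.01  0.34  1.23 -0.57] [464. -50. 175.]
(462, -53, 128) -17.5 [-1.34 -0.04  1.39  2.08  0.04  1.07 -0.29] [460. -53. 128.]
(515, -75, 205) -13.6 [-1.14  0.18  1.34  1.85 -0.18  1.26  0.02] [515. -75. 205.]
(500, -75, 205) 29.6 [-1.11  0.06  1.24  1.88 -0.06  1.24  0.66] [500. -75. 205.]
(600, -40, 205) 50 [-0.86  0.39  1.09  1.65 -0.35  1.32  1.16] [600. -40. 205.]
(610, -40, 205) 50 [-0.83  0.41  1.08  1.62 -0.37  1.33  1.17] [610. -40. 205.]
(550, 130, 205) 50 [-1.23  0.28  1.1   1.74 -0.26  1.28  0.8 ] [550. 130. 205.]

(690, 150, 300) 110 [-1.97 -0.38  1.39  1.67  0.4   1.48  1.31] [536. 116. 324.]
(600, 0, 200) 110 [-1.7  -0.38  1.39  1.87  0.4   1.32  1.51] [512.  -0. 230.]
(600, 0, 200) -17.5 [-1.7  -0.38  1.39  1.87  0.4   1.32 -0.72] [512.   0. 230.]
(470, -56, 170) -17.5 [-1.54 -0.38  1.39  2.01  0.4   1.24 -0.61] [468. -56. 171.]
(470, -56, 66) -17.5 [-1.5  -0.38  1.39  2.19  0.44  1.05 -0.65] [431. -51.  94.]
(470, -56, 190) -17.5 [-1.51 -0.37  1.35  1.98  0.38  1.27 -0.6 ] [470. -56. 190.]

(690, 150, 300) 110 [-1.97 -0.38  1.39
[... 722 characters left out ...]
8  1.39  2.01  0.4   1.24  2.53] [468. -56. 171.]
(470, -56, 66) 162.5 [-1.5  -0.38  1.39  2.19  0.44  1.05  2.49] [431. -51.  94.]
(470, -56, 190) 162.5 [-1.51 -0.37  1.35  1.98  0.38  1.27  2.54] [470. -56. 190.]

(690, 150, 300) 140 [-1.97 -0.38  1.39  1.67  0.4   1.48  1.83] [536. 116. 324.]
(690, 150, 300) 60 [-1.97 -0.38  1.39  1.67  0.4   1.48  0.43] [536. 117. 324.]
(600, 0, 200) 60 [-1.7  -0.38  1.39  1.87  0.4   1.32  0.63] [512.  -0. 230.]
(600, 0, 200) -17.5 [-1.7  -0.38  1.39  1.87  0.4   1.32 -0.72] [512.   0. 230.]
(470, -56, 170) -17.5 [-1.54 -0.38  1.39  2.01  0.4   1.24 -0.61] [468. -56. 171.]
(470, -56, 66) -17.5 [-1.5  -0.38  1.39  2.19  0.44  1.05 -0.65] [431. -51.  94.]
```

```bash
timeout 400 python3 srch.py
```

```text
[-1.96 -0.38  1.38  1.85  0.41  1.34  0.21]
[502.79 125.18 240.01] 49.95087253604294
0.16 [(array([333., 521., 320.]), np.float64(169.95087253604294)), (array([646., 207., 200.]), np.float64(169.95087253604294))] [-0.49  0.39  0.16  1.43 -0.06  1.32  2.64]
0.19 [(array([280., 471., 250.]), np.float64(49.95087253604294)), (array([429., 570., 160.]), np.float64(49.95087253604294)), (array([628., 147., 250.]), np.float64(169.95087253604294))] [-0.14  0.3  -0.19  1.46  0.06  1.39  2.64]
0.24 [(array([313., 481., 250.]), np.float64(169.95087253604294)), (array([524., 128., 200.]), np.float64(169.95087253604294))] [-0.07  0.1  -0.24  1.81  0.02  1.24  2.65]
0.41 [(array([304., 454., 200.]), np.float64(49.95087253604294)), (array([607., 257., 200.]), np.float64(49.95087253604294)), (array([554., 193., 200.]), np.float64(169.95087253604294))] [-0.75  0.21  0.41  1.69 -0.09  1.26  2.65]
0.46 [(array([437., 207., 160.]), np.float64(169.95087253604294)), (array([405., 261., 200.]), np.float64(109.95087253604294)), (array([640., 253., 320.]), np.float64(169.95087253604294))] [-0.75  0.4   0.46  1.21 -0.17  1.56  2.64]
0.47 [(array([271., 388., 160.]), np.float64(109.95087253604294)), (array([467., 176., 160.]), np.float64(49.95087253604294)), (array([536., 197., 160.]), np.float64(169.95087253604294))] [-0.82  0.21  0.47  1.78 -0.1   1.18  2.65]
0.48 [(array([351., 324., 160.]), np.float64(-10.049127463957063)), (array([344., 579., 250.]), np.float64(49.95087253604294)), (array([659., 298., 160.]), np.float64(169.95087253604294))] [-0.8   0.55  0.48  1.34 -0.25  1.31  2.64]
0.6 [(array([301., 394., 320.]), np.float64(49.95087253604294)), (array([659., 336., 160.]), np.float64(169.95087253604294))] [-0.91  0.61  0.6   1.29 -0.34  1.34  2.64]
```

```bash
cat > t3.py <<'E'
from t1 import *
q=run([((420,300,200),50),((304,454,200),50),((600,257,200),50),((600,200,200),140),((600,100,200),72.5),((470,-56,180),72.5),((470,-56,66),72.5),((470,-56,190),72.5),
 ((535,363,190),60.8),((535,363,31),60.8),((535,363,190),60.8),((491,-152,190),42.5),((491,-152,66),42.5),((491,-152,190),42.5),((436,-397,190),65),((436,-397,53),65),((436,-397,53),-4)])
E
python3 t3.py
```

```text
(420, 300, 200) 50 [-2.3  -0.38  1.39  1.92  0.39  1.31 -0.16] [401. 286. 209.]
(304, 454, 200) 50 [-2.08  0.4   1.29  1.81 -0.43  1.26  0.22] [309. 461. 168.]
(600, 257, 200) 50 [-1.27  0.57  1.15  1.52 -0.53  1.4   0.79] [600. 257. 200.]
(600, 200, 200) 140 [-1.05  0.4   0.86  1.57 -0.31  1.32  2.3 ] [600. 200. 200.]
(600, 100, 200) 72.5 [-1.1   0.44  1.14  1.64 -0.41  1.33  1.36] [600. 100. 200.]
(470, -56, 180) 72.5 [-1.35 -0.16  1.33  1.99  0.16  1.2   1.18] [470. -56. 180.]
(470, -56, 66) 72.5 [-1.09  0.29  1.27  2.1  -0.33  0.98  1.63] [470. -56.  66.]
(470, -56, 190) 72.5 [-1.32 -0.17  1.28  1.97  0.17  1.22  1.17] [470. -56. 190.]
(535, 363, 190) 60.8 [-1.41  0.5   1.02  1.54 -0.44  1.34  0.73] [535. 363. 190.]
(535, 363, 31) 60.8 [-1.33  0.66  0.91  1.68 -0.58  1.09  0.82] [535. 363.  31.]
(535, 363, 190) 60.8 [-1.41  0.5   1.02  1.54 -0.44  1.34  0.73] [535. 363. 190.]
(491, -152, 190) 42.5 [-1.01  0.19  1.36  1.88 -0.19  1.23  1.16] [ 491. -152.  190.]
(491, -152, 66) 42.5 [-0.77  0.39  1.17  2.01 -0.42  1.02  1.35] [ 491. -152.   66.]
(491, -152, 190) 42.5 [-1.01  0.19  1.37  1.88 -0.19  1.23  1.16] [ 491. -152.  190.]
(436, -397, 190) 65 [-0.24  0.4   1.14  1.7  -0.37  1.29  2.12] [ 436. -397.  190.]
(436, -397, 53) 65 [-0.13  0.55  1.02  1.83 -0.53  1.07  2.23] [ 436. -397.   53.]
(436, -397, 53) -4 [-0.27  0.71  1.26  1.83 -0.74  1.17  1.18] [ 436. -397.   53.]
```

```bash
cat > t3.py <<'E'
from t1 import *
q=run([((420,300,200),50),((304,454,200),50),((600,257,200),50),((600,200,200),185),((600,100,200),72.5),((470,-56,180),72.5),((470,-56,66),72.5),((470,-56,190),72.5),
 ((535,363,190),60.8),((535,363,31),60.8),((535,363,190),60.8),((491,-152,190),42.5),((491,-152,66),42.5),((491,-152,190),42.5),((436,-397,190),65),((436,-397,53),65),((436,-397,53),-4)])
q=run([((470,180,200),50),((420,300,200),50),((370,390,200),50),((330,450,250),50),((450,450,250),50),((600,257,200),50)])
E
python3 t3.py
python3 -c "
from meas import *
plan(420,300,200,50)"
```

```text
(420, 300, 200) 50 [-2.3  -0.38  1.39  1.92  0.39  1.31 -0.16] [401. 286. 209.]
(304, 454, 200) 50 [-2.08  0.4   1.29  1.81 -0.43  1.26  0.22] [309. 461. 168.]
(600, 257, 200) 50 [-1.27  0.57  1.15  1.52 -0.53  1.4   0.79] [600. 257. 200.]
(600, 200, 200) 185 [ 0.27  0.39 -0.83  1.57  0.29  1.31  2.63] [600. 200. 200.]
(600, 100, 200) 72.5 [ 0.19  0.27 -0.49  1.63  0.13  1.27  0.94] [600. 100. 200.]
(470, -56, 180) 72.5 [ 0.43 -0.03 -0.37  1.99 -0.01  1.19  1.34] [470. -56. 180.]
(470, -56, 66) 72.5 [ 0.42  0.11 -0.38  2.1   0.05  0.94  1.28] [470. -56.  66.]
(470, -56, 190) 72.5 [ 0.44 -0.04 -0.37  1.97 -0.02  1.21  1.34] [470. -56. 190.]
(535, 363, 190) 60.8 [-0.13  0.39 -0.68  1.54  0.25  1.3   0.22] [535. 363. 190.]
(535, 363, 31) 60.8 [-0.18  0.55 -0.62  1.68  0.36  1.03  0.15] [535. 363.  31.]
(535, 363, 190) 60.8 [-0.12  0.39 -0.68  1.54  0.25  1.3   0.22] [535. 363. 190.]
(491, -152, 190) 42.5 [ 0.55  0.05 -0.32  1.88  0.02  1.21  0.97] [ 491. -152.  190.]
(491, -152, 66) 42.5 [ 0.53  0.19 -0.32  2.    0.07  0.96  0.92] [ 491. -152.   66.]
(491, -152, 190) 42.5 [ 0.55  0.05 -
[... 253 characters left out ...]
5  1.82 -0.02  0.98  0.63] [ 436. -397.   53.]

(470, 180, 200) 50 [-2.05 -0.38  1.39  1.93  0.39  1.3   0.09] [457. 175. 205.]
(420, 300, 200) 50 [-2.3  -0.38  1.39  1.92  0.39  1.31 -0.16] [401. 286. 209.]
(370, 390, 200) 50 [-2.5  -0.38  1.39  1.91  0.39  1.31 -0.35] [343. 361. 215.]
(330, 450, 250) 50 [-2.58 -0.28  1.39  1.81  0.28  1.37 -0.37] [303. 411. 261.]
(450, 450, 250) 50 [-2.51 -0.38  1.39  1.77  0.39  1.41 -0.31] [374. 374. 276.]
(600, 257, 200) 50 [-2.1  -0.38  1.39  1.85  0.4   1.33  0.06] [481. 206. 241.]

clk 34.1 pos [505.6 129.4 223.9] yaw 50.0 q1,q7 [-1.96  0.21] F [ 1.5  0.4 -2.8] w 55.6
 level rx,ry 1.80 1.87 | turn rz 0.03 (alt -180.0) then shift x 175.3 y 75.6 z 23.9
```

Emit:
drive_tool:
  moves:
    - [40,25,8,8,1.8,1.8,0]
    - [40,35,12,8,0,0,0]
    - [40,40,12,8,0,0,0]
    - [40,35,12,5,0,0,0]
    - [40,30,12,5,0,0,0]

```text
clock: 34.6
position: [403.0, 282.9, 189.2]
tcp_rot: [1.071, 2.945, 0.009]
contact_force: [-0.3, 0.5, -1.6]
gripper_width: 55.7
```

```bash
python3 -c "
from meas import *
plan(340,400,190,50)
print(observe()['joint_pos'].round(2))"
```

```text
clk 34.6 pos [403.  282.9 189.2] yaw 50.0 q1,q7 [-2.26 -0.12] F [-0.3  0.5 -1.6] w 55.7
 level rx,ry 0.45 0.30 | turn rz 0.03 (alt -180.0) then shift x 123.5 y 49.3 z -0.8
[-2.26 -0.34  1.38  1.93  0.35  1.28 -0.12]
```

```bash
cat > t4.py <<'E'
from t1 import *
A=[((600,257,200),50),((600,200,200),178)]
run([((403,283,190),120),((480,330,190),120)]);
run([((340,400,190),50)]+A)
run([((403,283,150),50),((480,330,150),50)]+A)
run([((360,280,150),50),((360,280,110),50),((480,330,150),50)]+A)
E
python3 t4.py
```

```text
(403, 283, 190) 120 [-2.28 -0.38  1.39  1.95  0.39  1.28  1.07] [396. 278. 194.]
(480, 330, 190) 120 [-2.29 -0.38  1.39  1.9   0.39  1.3   1.08] [417. 287. 218.]

(340, 400, 190) 50 [-2.54 -0.38  1.39  1.93  0.39  1.29 -0.41] [319. 375. 203.]
(600, 257, 200) 50 [-2.1  -0.38  1.39  1.85  0.4   1.33  0.06] [481. 206. 241.]
(600, 200, 200) 178 [-2.02 -0.38  1.39  1.86  0.39  1.32  2.38] [492. 164. 237.]

(403, 283, 150) 50 [-2.26 -0.38  1.39  2.03  0.4   1.2  -0.16] [385. 271. 161.]
(480, 330, 150) 50 [-2.27 -0.38  1.39  1.97  0.4   1.23 -0.15] [408. 281. 188.]
(600, 257, 200) 50 [-2.1  -0.38  1.39  1.85  0.4   1.33  0.06] [481. 206. 241.]
(600, 200, 200) 178 [-2.02 -0.38  1.39  1.86  0.39  1.32  2.38] [492. 164. 237.]

(360, 280, 150) 50 [-2.25 -0.33  1.36  2.06  0.35  1.17 -0.17] [360. 280. 150.]
(360, 280, 110) 50 [-2.08  0.04  1.38  2.1  -0.04  1.03  0.2 ] [360. 280. 110.]
(480, 330, 150) 50 [-1.61  0.45  1.19  1.76 -0.44  1.23  0.57] [480. 330. 150.]
(600, 257, 200) 50 [-1.26  0.56  1.13  1.51 -0.51  1.39  0.77] [600. 257. 200.]
(600, 200, 200) 178 [-0.08  0.31 -0.37  1.57  0.11  1.29  2.64] [600. 200. 200.]
```

Emit:
drive_tool:
  moves:
    - [40,15,-15,5,0.4,0.3,0]
    - [40,16,-15,15,0,0,0]
    - [40,0,0,20,0,0,0]
    - [40,0,0,20,0,0,0]
    - [40,0,0,10,0,0,0]

```text
clock: 35.1
position: [349.9, 288.7, 115.2]
tcp_rot: [-1.042, -2.964, -0.005]
contact_force: [0.3, 0.0, -1.9]
gripper_width: 56.0
```

```bash
python3 -c "
from meas import *
plan(480,330,150,50)
print(observe()['joint_pos'].round(2))"
cat > t5.py <<'E'
from t1 import *
run([((480,330,150),50),((600,257,200),50),((600,200,200),178)])
run([((360,280,105),50),((480,330,150),50),((600,257,200),50),((600,200,200),178)])
E
python3 t5.py
```

```text
clk 35.1 pos [349.9 288.7 115.2] yaw 51.3 q1,q7 [-2.29 -0.17] F [ 0.3  0.  -1.9] w 56.0
 level rx,ry 0.16 -0.08 | turn rz 1.27 (alt -178.7) then shift x -73.1 y 115.3 z -34.8
[-2.29 -0.3   1.38  2.1   0.33  1.12 -0.17]
(480, 330, 150) 50 [-1.6   0.44  1.17  1.76 -0.43  1.23  0.56] [480. 330. 150.]
(600, 257, 200) 50 [-1.25  0.55  1.11  1.51 -0.5   1.39  0.77] [600. 257. 200.]
(600, 200, 200) 178 [-0.08  0.31 -0.37  1.57  0.11  1.29  2.64] [600. 200. 200.]

(360, 280, 105) 50 [-2.08  0.05  1.39  2.11 -0.06  1.02  0.21] [360. 280. 105.]
(480, 330, 150) 50 [-1.61  0.45  1.18  1.76 -0.44  1.23  0.57] [480. 330. 150.]
(600, 257, 200) 50 [-1.26  0.56  1.12  1.51 -0.51  1.39  0.77] [600. 257. 200.]
(600, 200, 200) 178 [-0.08  0.31 -0.37  1.57  0.11  1.29  2.64] [600. 200. 200.]
```

Emit:
drive_tool:
  moves:
    - [40,0,0,5,0,0,0]
    - [40,-7,11,0,0,0,0]
    - [40,-7,11,-2,0,0,0]
    - [40,-7,11,-2,0,0,0]
    - [40,-7,11,-3,0,0,0]

```text
clock: 35.6
position: [378.7, 288.0, 133.3]
tcp_rot: [1.033, 2.951, 0.038]
contact_force: [-0.1, -0.1, -2.4]
gripper_width: 55.9
```

```bash
python3 -c "
from meas import *
plan(480,330,150,50)
print(observe()['joint_pos'].round(2))"
```

```text
clk 35.6 pos [378.7 288.  133.3] yaw 51.4 q1,q7 [-2.3  -0.19] F [-0.1 -0.1 -2.4] w 55.9
 level rx,ry 1.60 0.32 | turn rz 1.41 (alt -178.6) then shift x -50.6 y 97.3 z -16.7
[-2.3  -0.38  1.38  2.05  0.42  1.16 -0.19]
```

```bash
cat > t6.py <<'E'
from t1 import *
q=np.array(observe()["joint_pos"]); print(q)
J=jac(q)[:,[0,1,3,4,5,6]]; I=np.linalg.inv(J)
print("dq2 (rad) per 100mm xyz / per 10deg rot",I[1,:3]*.1,I[1,3:]*.1745, "cond",np.linalg.cond(J))
# null vector of full J
u,s,vt=np.linalg.svd(jac(q)); print("null",vt[-1],s)
for tilt in ([0,0,0],):
  for p in [(360,260,130),(340,250,130),(350,230,120),(330,260,110),(340,255,100),(330,250,90)]:
    print(p,run([(p,51)],q))
E
python3 t6.py
```

```text
[-2.3  -0.38  1.38  2.05  0.42  1.16 -0.19]
dq2 (rad) per 100mm xyz / per 10deg rot [-4.32 -3.29  2.89] [ 2.43 -3.33 -0.  ] cond 206.31182742255953
null [ 0.25  0.55  0.06 -0.01 -0.56 -0.21  0.52] [1.84 1.67 1.41 0.41 0.32 0.1 ]
(360, 260, 130) 51 [-2.23 -0.38  1.35  2.11  0.41  1.15 -0.18] [360. 260. 130.]

(360, 260, 130) [-2.23 -0.38  1.35  2.11  0.41  1.15 -0.18]
(340, 250, 130) 51 [-2.1  -0.38  1.23  2.16  0.39  1.15 -0.18] [340. 250. 130.]

(340, 250, 130) [-2.1  -0.38  1.23  2.16  0.39  1.15 -0.18]
(350, 230, 120) 51 [-2.06 -0.38  1.24  2.18  0.4   1.12 -0.13] [350. 230. 120.]

(350, 230, 120) [-2.06 -0.38  1.24  2.18  0.4   1.12 -0.13]
(330, 260, 110) 51 [-2.19 -0.38  1.29  2.19  0.41  1.1  -0.22] [330. 260. 110.]

(330, 260, 110) [-2.19 -0.38  1.29  2.19  0.41  1.1  -0.22]
(340, 255, 100) 51 [-2.23 -0.38  1.35  2.19  0.42  1.08 -0.21] [340. 255. 100.]

(340, 255, 100) [-2.23 -0.38  1.35  2.19  0.42  1.08 -0.21]
(330, 250, 90) 51 [-2.2  -0.38  1.33  2.22  0.42  1.06 -0.22] [330. 250.  90.]

(330, 250, 90) [-2.2  -0.38  1.33  2.22  0.42  1.06 -0.22]
```

```bash
cat > t7.py <<'E'
from t1 import *
q=np.array(observe()["joint_pos"]); 
for p in [(360,260,150),(380,290,150)]:
  a=run([(p,51),(p,-50),(p,-90),(p,-110),(p,-130),(p,-150),(p,-170),(p,-190)],q)
  run([((500,330,190),-150),((600,250,200),-120)],a)
E
python3 t7.py
```

```text
(360, 260, 150) 51 [-2.17 -0.38  1.29  2.09  0.39  1.19 -0.17] [360. 260. 150.]
(360, 260, 150) -50 [-1.8  -0.14  1.05  2.09  0.14  1.13 -1.68] [360. 260. 150.]
(360, 260, 150) -90 [-1.71 -0.12  0.97  2.09  0.11  1.13 -2.36] [360. 260. 150.]
(360, 260, 150) -110 [-1.32 -0.08  0.61  2.09  0.05  1.12 -2.65] [361. 260. 150.]
(360, 260, 150) -130 [ 0.75 -0.31 -1.27  2.09 -0.32  1.17 -2.64] [360. 260. 150.]
(360, 260, 150) -150 [ 1.02 -0.38 -1.3   2.14 -0.45  1.16 -2.65] [393. 192. 130.]
(360, 260, 150) -170 [ 1.24 -0.38 -1.29  2.26 -0.54  1.06 -2.65] [396. 109.  81.]
(360, 260, 150) -190 [ 1.45 -0.38 -1.3   2.4  -0.65  0.96 -2.65] [376.  39.  34.]

(500, 330, 190) -150 [ 2.58  2.09  1.39  2.4  -1.3   2.09 -2.65] [ -4.  90. -96.]
(600, 250, 200) -120 [ 2.58  2.09  1.39  2.4  -1.5   1.9  -2.65] [ -18.  191. -150.]

(380, 290, 150) 51 [-2.3  -0.38  1.39  2.04  0.4   1.2  -0.19] [371. 283. 156.]
(380, 290, 150) -50 [-2.3  -0.38  1.39  2.04  0.4   1.2  -1.95] [371. 283. 156.]
(380, 290, 150) -90 [-2.3  -0.37  1.39  2.04  0.4   1.2  -2.65] [371. 283. 156.]
(380, 290, 150) -110 [-2.07  0.04  1.38  2.01 -0.05  1.12 -2.58] [380. 290. 150.]
(380, 290, 150) -130 [-1.9   0.31  1.39  1.96 -0.34  1.15 -2.65] [405. 296. 135.]
(380, 290, 150) -150 [-1.69  0.58  1.39  1.94 -0.65  1.19 -2.65] [450. 277.  88.]
(380, 290, 150) -170 [-1.55  0.77  1.39  2.05 -0.91  1.16 -2.65] [465. 223.  10.]
(380, 290, 150) -190 [-1.5   0.96  1.39  2.23 -1.23  1.14 -2.65] [438. 173. -74.]

(500, 330, 190) -150 [ 2.58  2.09  1.39  2.4  -1.3   2.09 -2.65] [ -4.  90. -96.]
(600, 250, 200) -120 [ 2.58  2.09  1.39  2.4  -1.5   1.9  -2.65] [ -18.  191. -150.]
```

Emit:
drive_tool:
  moves:
    - [40,-1,-17,-8,1.5,0.3,0]
    - [40,-1,-17,-9,0,0,0]
    - [40,0,0,0,0,0,6]
    - [40,0,0,0,0,0,8]
    - [40,0,0,0,0,0,8]

```text
clock: 36.1
position: [363.9, 260.3, 155.6]
tcp_rot: [-1.605, -2.697, -0.017]
contact_force: [0.7, -0.3, -2.2]
gripper_width: 55.7
```

Emit:
drive_tool:
  moves:
    - [40,0,0,0,0,0,8]
    - [40,0,0,0,0,0,8]
    - [40,0,0,0,0,0,8]
    - [40,0,0,0,0,0,8]
    - [40,0,0,0,0,0,8]

```text
clock: 36.6
position: [368.6, 261.2, 159.3]
tcp_rot: [-2.459, -1.942, -0.024]
contact_force: [0.4, -0.6, -2.5]
gripper_width: 55.6
```

Emit:
drive_tool:
  moves:
    - [40,0,0,0,0,0,8]
    - [40,0,0,0,0,0,8]
    - [40,0,0,0,0,0,8]
    - [40,0,0,0,0,0,8]

```text
clock: 37.0
position: [372.1, 262.0, 162.1]
tcp_rot: [-2.908, -1.149, -0.025]
contact_force: [-0.6, -0.4, -1.9]
gripper_width: 55.8
```

```bash
python3 -c "
from meas import *
plan(360,260,150,-100)
print(observe()['joint_pos'].round(2))"
```

```text
clk 37.0 pos [372.1 262.  162.1] yaw -46.9 q1,q7 [-1.74 -1.63] F [-0.6 -0.4 -1.9] w 55.8
 level rx,ry -0.43 -1.16 | turn rz 53.13 (alt -126.9) then shift x -11.6 y 4.1 z 12.1
[-1.74 -0.15  0.98  2.05  0.13  1.16 -1.63]
```

Emit:
drive_tool:
  moves:
    - [40,0,0,0,-0.4,-1,8]
    - [40,0,0,0,0,0,8]
    - [40,0,0,0,0,0,8]
    - [40,0,0,0,0,0,8]
    - [40,0,0,0,0,0,8]

```text
clock: 37.5
position: [376.4, 263.4, 165.5]
tcp_rot: [-3.135, -0.037, -0.006]
contact_force: [-0.3, -0.0, -2.0]
gripper_width: 55.8
```

Emit:
drive_tool:
  moves:
    - [40,0,0,0,0,0,8]
    - [40,0,0,0,0,0,6]
    - [40,0,0,0,0,0,5]

```text
clock: 37.8
position: [378.9, 264.3, 167.5]
tcp_rot: [-3.09, 0.506, -0.007]
contact_force: [0.3, -0.4, -2.5]
gripper_width: 55.9
```

```bash
python3 -c "
from meas import *
plan(360,260,150,-110)
print(observe()['joint_pos'].round(2))"
```

```text
clk 37.8 pos [378.9 264.3 167.5] yaw -108.6 q1,q7 [-1.61 -2.65] F [ 0.3 -0.4 -2.5] w 55.9
 level rx,ry -0.61 -0.16 | turn rz 1.39 (alt -178.6) then shift x -16.3 y 10.5 z 17.5
[-1.61 -0.09  0.88  2.02  0.07  1.17 -2.65]
```

Now push gently further.

Emit:
drive_tool:
  moves:
    - [40,0,0,0,-0.5,0,5]
    - [40,0,0,0,0,0,4]
    - [40,0,0,0,0,0,0]

```text
clock: 38.1
position: [385.0, 261.6, 174.3]
tcp_rot: [-3.08, 0.545, -0.03]
contact_force: [0.6, -0.7, -1.8]
gripper_width: 55.7
```

```bash
python3 -c "
from meas import *
plan(360,260,150,-110)
print(observe()['joint_pos'].round(2))"
```

```text
clk 38.1 pos [385.  261.6 174.3] yaw -110.0 q1,q7 [-1.29 -2.65] F [ 0.6 -0.7 -1.8] w 55.7
 level rx,ry -0.94 -0.93 | turn rz -0.05 (alt 180.0) then shift x -23.0 y 10.1 z 24.3
[-1.29 -0.06  0.58  2.    0.04  1.17 -2.65]
```

Emit:
drive_tool:
  moves:
    - [40,0,0,0,-0.5,-0.5,6]
    - [40,0,0,0,0,0,5]
    - [40,0,0,0,0,0,0]

```text
clock: 38.4
position: [389.0, 256.8, 178.1]
tcp_rot: [-3.072, 0.583, -0.039]
contact_force: [0.2, -0.4, -1.3]
gripper_width: 55.4
```

```bash
python3 -c "
from meas import *
plan(360,260,150,-110)
print(observe()['joint_pos'].round(2))"
cat > t8.py <<'E'
from t1 import *
q=np.array(observe()["joint_pos"]); 
for y0 in(72.5,-17.5):
 run([((450,200,190),-100),((500,100,190),y0),((470,-56,180),y0),((470,-56,66),y0),((470,-56,190),y0),
 ((535,363,190),60.8),((535,363,31),60.8),((535,363,190),60.8),((491,-152,190),42.5),((491,-152,66),42.5),((491,-152,190),42.5),((436,-397,190),65),((436,-397,53),65),((436,-397,53),-4)],q)
E
python3 t8.py
```

```text
clk 38.4 pos [389.  256.8 178.1] yaw -111.5 q1,q7 [-0.99 -2.65] F [ 0.2 -0.4 -1.3] w 55.4
 level rx,ry -1.10 -1.25 | turn rz -1.49 (alt 178.5) then shift x -28.4 y 6.9 z 28.1
[-0.99 -0.05  0.29  1.99  0.03  1.17 -2.65]
(450, 200, 190) -100 [-0.88  0.    0.41  1.93 -0.    1.21 -2.22] [450. 200. 190.]
(500, 100, 190) 72.5 [-0.73  0.04  0.49  1.89 -0.02  1.21  1.03] [500. 100. 190.]
(470, -56, 180) 72.5 [-0.59 -0.04  0.64  1.99  0.03  1.19  1.31] [470. -56. 180.]
(470, -56, 66) 72.5 [-0.56  0.13  0.65  2.1  -0.1   0.94  1.42] [470. -56.  66.]
(470, -56, 190) 72.5 [-0.6  -0.05  0.64  1.97  0.03  1.21  1.3 ] [470. -56. 190.]
(535, 363, 190) 60.8 [-0.93  0.34  0.35  1.54 -0.12  1.28  0.5 ] [535. 363. 190.]
(535, 363, 31) 60.8 [-0.9   0.5   0.32  1.68 -0.18  1.    0.54] [535. 363.  31.]
(535, 363, 190) 60.8 [-0.93  0.34  0.35  1.54 -0.12  1.28  0.5 ] [535. 363. 190.]
(491, -152, 190) 42.5 [-0.48  0.07  0.75  1.88 -0.05  1.21  1.03] [ 491. -152.  190.]
(491, -152, 66) 42.5 [-0.42  0.24  0.74  2.01 -0.2   0.97  1.16] [ 491. -152.   66.]
(491, -152, 190) 42.5 [-0.49  0.07  0.76  1.88 -0.05  1.
[... 745 characters left out ...]
  1.28  0.49] [535. 363. 190.]
(535, 363, 31) 60.8 [-0.87  0.49  0.28  1.68 -0.15  0.99  0.52] [535. 363.  31.]
(535, 363, 190) 60.8 [-0.89  0.34  0.3   1.54 -0.1   1.28  0.49] [535. 363. 190.]
(491, -152, 190) 42.5 [-0.44  0.06  0.71  1.88 -0.04  1.21  1.03] [ 491. -152.  190.]
(491, -152, 66) 42.5 [-0.39  0.23  0.7   2.01 -0.18  0.96  1.14] [ 491. -152.   66.]
(491, -152, 190) 42.5 [-0.45  0.06  0.72  1.88 -0.04  1.21  1.03] [ 491. -152.  190.]
(436, -397, 190) 65 [-0.03  0.29  0.85  1.7  -0.23  1.26  2.  ] [ 436. -397.  190.]
(436, -397, 53) 65 [ 0.04  0.45  0.78  1.82 -0.36  1.02  2.1 ] [ 436. -397.   53.]
(436, -397, 53) -4 [-0.13  0.55  1.03  1.83 -0.54  1.07  1.03] [ 436. -397.   53.]
```

Emit:
drive_tool:
  moves:
    - [40,0,0,0,-1,-1.2,-6]
    - [40,0,0,0,0,0,-8.5]
    - [40,0,0,0,0,0,-8.5]
    - [40,0,0,0,0,0,-8.5]
    - [40,0,0,0,0,0,-8.5]

```text
clock: 38.9
position: [390.7, 257.5, 178.5]
tcp_rot: [3.097, 0.524, 0.002]
contact_force: [0.3, 0.2, -1.7]
gripper_width: 56.2
```

Emit:
drive_tool:
  moves:
    - [40,0,0,0,0,0,-8.5]
    - [40,0,0,0,0,0,-8.5]
    - [40,0,0,0,0,0,-8.5]
    - [40,0,0,0,0,0,-8.5]
    - [40,0,0,0,0,0,-8.5]

```text
clock: 39.4
position: [390.7, 260.7, 178.9]
tcp_rot: [2.69, 1.622, 0.002]
contact_force: [-0.8, 0.7, -2.7]
gripper_width: 55.3
```

Emit:
drive_tool:
  moves:
    - [40,0,0,0,0,0,-8.5]
    - [40,0,0,0,0,0,-1]
    - [40,-20,25,0,0,0,0]
    - [40,-35,35,0,0,0,0]
    - [40,-38,30,0,0,0,0]

```text
clock: 39.9
position: [447.0, 151.4, 179.3]
tcp_rot: [-2.534, -1.857, -0.005]
contact_force: [0.9, 0.2, -2.6]
gripper_width: 55.7
```

Emit:
drive_tool:
  moves:
    - [40,-40,25,0,0,0,0]
    - [40,-42,22,0,0,0,0]
    - [40,-42,18,0,0,0,0]
    - [40,-35,14,0,0,0,0]
    - [40,-18,6,0,0,0,0]

```text
clock: 40.4
position: [476.6, -53.0, 180.1]
tcp_rot: [2.55, 1.832, 0.01]
contact_force: [0.3, 1.0, -1.3]
gripper_width: 55.9
```

```bash
python3 -c "
from meas import *
print(observe()['joint_pos'].round(2))
plan(470.4,-55.6,66,-17.5)"
```

```text
[-0.67 -0.02  0.7   1.96  0.01  1.19 -0.31]
clk 40.4 pos [476.6 -53.  180.1] yaw -18.6 q1,q7 [-0.67 -0.31] F [ 0.3  1.  -1.3] w 55.9
 level rx,ry 0.30 -0.23 | turn rz -1.13 (alt 178.9) then shift x -4.4 y -5.1 z 114.1
```

Emit:
drive_tool:
  moves:
    - [40,0,0,0,0,0,0]
    - [40,-3,-5,0,0.3,-0.2,-1.1]
    - [40,0,0,0,0,0,0]
    - [40,0,0,20,0,0,0]
    - [40,0,0,20,0,0,0]

```text
clock: 40.9
position: [472.9, -52.7, 141.8]
tcp_rot: [2.538, 1.85, 0.008]
contact_force: [0.7, 0.9, -3.3]
gripper_width: 55.7
```

Emit:
drive_tool:
  moves:
    - [40,0,0,20,0,0,0]
    - [40,0,0,15,0,0,0]
    - [40,0,0,8,0,0,0]
    - [40,0,0,0,0,0,0]
    - [40,0,0,0,0,0,0]

```text
clock: 41.4
position: [472.2, -46.1, 95.6]
tcp_rot: [-2.532, -1.859, -0.005]
contact_force: [-0.0, 0.6, -1.7]
gripper_width: 55.6
```

```bash
python3 -c "
from meas import *
plan(470.4,-55.6,66,-17.5)"
```

```text
clk 41.4 pos [472.2 -46.1  95.6] yaw -17.4 q1,q7 [-0.66 -0.23] F [-0.   0.6 -1.7] w 55.6
 level rx,ry 0.06 -0.17 | turn rz 0.07 (alt -179.9) then shift x -9.6 y 1.1 z 29.6
```

Emit:
drive_tool:
  moves:
    - [40,-9.5,1,0,0,-0.2,0]
    - [40,0,0,0,0,0,0]
    - [40,-0.6,0,8,0,0,0]
    - [40,0,0,0,0,0,0]
    - [40,-0.6,0,8,0,0,0]

```text
clock: 41.9
position: [472.2, -57.3, 81.6]
tcp_rot: [2.53, 1.857, 0.009]
contact_force: [-0.3, -0.8, -1.7]
gripper_width: 55.9
```

Emit:
drive_tool:
  moves:
    - [40,0,0,0,0,0,0]
    - [40,-0.6,0,6,0,0,0]
    - [40,0,0,0,0,0,0]
    - [40,-0.3,0,3,0,0,0]
    - [40,0,0,0,0,0,0]

```text
clock: 42.4
position: [471.0, -58.3, 70.3]
tcp_rot: [2.531, 1.858, 0.005]
contact_force: [0.2, 1.0, -1.7]
gripper_width: 55.6
```

```bash
python3 -c "
from meas import *
plan(470.4,-55.6,66,-17.5)"
```

```text
clk 42.4 pos [471.  -58.3  70.3] yaw -17.4 q1,q7 [-0.63 -0.17] F [ 0.2  1.  -1.7] w 55.6
 level rx,ry 0.22 -0.06 | turn rz 0.06 (alt -179.9) then shift x 2.4 y -1.3 z 4.3
```

Emit:
drive_tool:
  moves:
    - [40,2.4,-1.3,3,0.2,0,0]
    - [40,0,0,0,0,0,0]
    - [40,0,0,1.7,0,0,0]
    - [40,0,0,0,0,0,0]
    - [85,0,0,0,0,0,0]

```text
clock: 42.9
position: [471.1, -55.1, 65.8]
tcp_rot: [-2.532, -1.859, -0.003]
contact_force: [1.3, 0.6, 0.1]
gripper_width: 58.9
```

Emit:
drive_tool:
  moves:
    - [85,0,0,0,0,0,0]
    - [85,0,0,0,0,0,0]
    - [85,0,0,0,0,0,0]
    - [85,0,0,-8,0,0,0]
    - [85,0,0,-15,0,0,0]

```text
clock: 43.4
position: [470.3, -55.4, 88.7]
tcp_rot: [-2.532, -1.859, 0.0]
contact_force: [-0.1, -0.4, -0.3]
gripper_width: 73.9
```

Emit:
drive_tool:
  moves:
    - [85,0,0,-30,0,0,0]
    - [85,0,0,-40,0,0,0]
    - [85,0,0,-30,0,0,0]
    - [100,0,0,0,0,0,6]
    - [100,0,0,0,0,0,5.8]

```text
clock: 43.9
position: [471.0, -56.6, 197.6]
tcp_rot: [2.714, 1.579, 0.006]
contact_force: [-0.4, -1.6, -0.4]
gripper_width: 82.3
```

Emit:
drive_tool:
  moves:
    - [100,35,-13,0,0,0,0]
    - [100,44,-16,0,0,0,0]
    - [100,44,-16,0,0,0,0]
    - [100,44,-16,0,0,0,0]
    - [100,44,-16,0,0,0,0]

```text
clock: 44.4
position: [512.8, 163.4, 204.0]
tcp_rot: [2.729, 1.55, 0.018]
contact_force: [0.5, -0.2, 0.9]
gripper_width: 87.3
```

Emit:
drive_tool:
  moves:
    - [100,44,-16,0,0,0,0]
    - [100,44,-16,0,0,0,0]
    - [100,42,-16,0,0,0,0]
    - [100,25,-10,0,0,0,0]
    - [100,0,0,0,0,0,0]

```text
clock: 44.9
position: [541.1, 341.2, 207.3]
tcp_rot: [2.724, 1.562, 0.022]
contact_force: [-0.1, -0.4, -0.2]
gripper_width: 87.5
```

```bash
python3 -c "
from meas import *
print(observe()['joint_pos'].round(2))
ims=grab()
for k in (('top',),('scene',)):
  print([np.round(fitpot(ims,*p,z=91,views=k),1) for p in ((542.4,10.2),(636,-19),(470,-56))],np.round(fitplat(ims,(563.7,-85.4,np.deg2rad(132.5)),views=k,mask=[1,2,3]),2),np.round(fitpot(ims,535.6,363,views=k),1))
plan(535.6,363.2,31,-29.2)"
```

```text
[-0.97  0.32  0.43  1.54 -0.14  1.29 -1.06]
[array([542.4,   8.6,  12.1,  -8.4]), array([635.7, -19.7,  43.7,  -8.8]), array([471.4, -56.5, -18. ,  -7.7])] [563.7  -86.17 132.47 -20.75] [534.9 361.9 -29.1  -3.4]
[array([543.5,  11.5,  10.4,  -3.5]), array([636.4, -16.7,  41.7,  -4. ]), array([472.7, -53.1, -18.1,  -2.5])] [563.88 -83.75 132.45 -16.75] [536.  364.5 -29.3 -17.8]
clk 45.0 pos [541.9 337.  207.6] yaw -30.6 q1,q7 [-0.97 -1.05] F [-0.4 -0.2  0.3] w 86.8
 level rx,ry 0.52 -0.62 | turn rz -1.36 (alt 178.6) then shift x 19.8 y -18.3 z 176.6
```

Emit:
drive_tool:
  moves:
    - [100,18,-16,0,0.5,-0.6,-1.3]
    - [100,0,0,0,0,0,0]
    - [100,1,-1,20,0,0,0]
    - [100,0,0,25,0,0,0]
    - [100,0,0,25,0,0,0]

```text
clock: 45.5
position: [542.1, 353.9, 143.4]
tcp_rot: [2.717, 1.573, 0.015]
contact_force: [-0.4, -0.0, 0.5]
gripper_width: 87.2
```

Emit:
drive_tool:
  moves:
    - [100,0,0,25,0,0,0]
    - [100,0,0,18,0,0,0]
    - [100,0,0,8,0,0,0]
    - [100,0,0,0,0,0,0]
    - [100,0,0,0,0,0,0]

```text
clock: 46.0
position: [543.7, 344.1, 91.1]
tcp_rot: [2.723, 1.557, 0.011]
contact_force: [0.3, 0.4, 0.1]
gripper_width: 87.1
```

```bash
python3 -c "
from meas import *
plan(535.5,363.1,31,-29.2)"
```

```text
clk 46.0 pos [543.7 344.1  91.1] yaw -30.5 q1,q7 [-0.95 -1.03] F [0.3 0.4 0.1] w 87.1
 level rx,ry 0.46 -0.21 | turn rz -1.27 (alt 178.7) then shift x 12.6 y -16.5 z 60.1
```

Emit:
drive_tool:
  moves:
    - [100,12,-16,0,0.4,-0.2,-1.2]
    - [100,0,0,0,0,0,0]
    - [100,1,-1,12,0,0,0]
    - [100,0,0,0,0,0,0]
    - [100,0,0,12,0,0,0]

```text
clock: 46.5
position: [537.7, 367.5, 71.2]
tcp_rot: [-2.708, -1.59, -0.014]
contact_force: [0.7, 0.6, -0.3]
gripper_width: 87.2
```

Emit:
drive_tool:
  moves:
    - [100,0,0,0,0,0,0]
    - [100,0,0,12,0,0,0]
    - [100,0,0,0,0,0,0]
    - [100,0,0,12,0,0,0]
    - [100,0,0,0,0,0,0]

```text
clock: 47.0
position: [536.5, 365.9, 41.9]
tcp_rot: [-2.71, -1.59, -0.006]
contact_force: [-1.2, -0.4, -0.3]
gripper_width: 87.2
```

```bash
python3 -c "
from meas import *
plan(535.5,363.1,31,-29.2)"
```

```text
clk 47.0 pos [536.5 365.9  41.9] yaw -29.2 q1,q7 [-0.96 -1.02] F [-1.2 -0.4 -0.3] w 87.2
 level rx,ry 0.11 -0.21 | turn rz 0.00 (alt -180.0) then shift x -2.9 y 0.5 z 10.9
```

Emit:
drive_tool:
  moves:
    - [100,-2.9,0.5,5,0.1,-0.2,0]
    - [100,0,0,0,0,0,0]
    - [100,0,0,5.5,0,0,0]
    - [100,0,0,0,0,0,0]
    - [40,0,0,0,0,0,0]

```text
clock: 47.5
position: [535.8, 362.9, 30.8]
tcp_rot: [2.71, 1.589, 0.001]
contact_force: [0.6, 1.1, -0.3]
gripper_width: 84.0
```

Emit:
drive_tool:
  moves:
    - [40,0,0,0,0,0,0]
    - [40,0,0,0,0,0,0]
    - [40,0,0,0,0,0,0]
    - [40,0,0,0,0,0,0]
    - [40,0,0,0,0,0,0]

```text
clock: 48.0
position: [536.0, 363.3, 31.4]
tcp_rot: [-2.71, -1.59, -0.002]
contact_force: [1.3, 0.1, -1.3]
gripper_width: 55.8
```

Emit:
drive_tool:
  moves:
    - [40,0,0,0,0,0,0]
    - [40,0,0,0,0,0,0]
    - [40,0,0,-10,0,0,0]
    - [40,0,0,-30,0,0,0]
    - [40,0,0,-40,0,0,0]

```text
clock: 48.5
position: [532.3, 360.6, 107.9]
tcp_rot: [2.708, 1.588, -0.017]
contact_force: [0.0, -0.4, -1.7]
gripper_width: 55.6
```

Emit:
drive_tool:
  moves:
    - [40,0,0,-45,0,0,0]
    - [40,0,0,-35,0,0,-6]
    - [40,0,0,-5,0,0,-5.7]
    - [40,-25,15,0,0,0,0]
    - [40,-38,24,0,0,0,0]

```text
clock: 49.0
position: [551.1, 296.4, 206.2]
tcp_rot: [-2.514, -1.88, -0.001]
contact_force: [-0.1, -0.8, -1.8]
gripper_width: 55.9
```

Emit:
drive_tool:
  moves:
    - [40,-40,25,0,0,0,0]
    - [40,-40,25,0,0,0,0]
    - [40,-40,25,0,0,0,0]
    - [40,-40,25,0,0,0,0]
    - [40,-40,25,0,0,0,0]

```text
clock: 49.5
position: [615.3, 62.3, 209.8]
tcp_rot: [-2.51, -1.885, -0.007]
contact_force: [0.8, 0.3, -2.2]
gripper_width: 55.7
```

Emit:
drive_tool:
  moves:
    - [40,-40,25,0,0,0,0]
    - [40,-40,25,0,0,0,0]
    - [40,-35,22,0,0,0,0]
    - [40,-15,9,0,0,0,0]
    - [40,0,0,0,0,0,0]

```text
clock: 50.0
position: [656.5, -102.1, 213.1]
tcp_rot: [2.522, 1.871, 0.007]
contact_force: [-1.1, 0.4, -2.5]
gripper_width: 55.9
```

```bash
python3 -c "
from meas import *
print(observe()['joint_pos'].round(2))
plan(657.2,-114.7,66,-17.5)"
```

```text
[-0.35  0.4   0.59  1.47 -0.23  1.34 -0.04]
clk 50.0 pos [ 656.5 -102.1  213.1] yaw -16.8 q1,q7 [-0.35 -0.04] F [-1.1  0.4 -2.5] w 55.9
 level rx,ry 0.21 -0.15 | turn rz 0.66 (alt -179.3) then shift x -11.8 y 4.5 z 147.1
```

Emit:
drive_tool:
  moves:
    - [40,0,0,0,0,0,0]
    - [40,-9,4,5,0.2,-0.1,0.6]
    - [40,0,0,0,0,0,0]
    - [40,-1,0,15,0,0,0]
    - [40,0,0,0,0,0,0]

```text
clock: 50.5
position: [657.2, -108.7, 191.8]
tcp_rot: [-2.527, -1.862, -0.003]
contact_force: [-0.2, 0.3, -2.6]
gripper_width: 55.9
```

Emit:
drive_tool:
  moves:
    - [40,0,0,16,0,0,0]
    - [40,0,0,0,0,0,0]
    - [40,0,0,16,0,0,0]
    - [40,0,0,0,0,0,0]
    - [40,0,0,16,0,0,0]

```text
clock: 51.0
position: [658.7, -106.0, 143.7]
tcp_rot: [-2.524, -1.867, -0.008]
contact_force: [0.7, -0.2, -1.7]
gripper_width: 55.8
```

Emit:
drive_tool:
  moves:
    - [40,0,0,0,0,0,0]
    - [40,0,0,16,0,0,0]
    - [40,0,0,0,0,0,0]
    - [40,0,0,16,0,0,0]
    - [40,0,0,0,0,0,0]

```text
clock: 51.5
position: [657.2, -105.4, 106.0]
tcp_rot: [-2.522, -1.866, -0.003]
contact_force: [-1.1, 0.0, -2.2]
gripper_width: 55.7
```

Emit:
drive_tool:
  moves:
    - [40,0,0,12,0,0,0]
    - [40,0,0,0,0,0,0]
    - [40,0,0,12,0,0,0]
    - [40,0,0,0,0,0,0]
    - [40,0,0,0,0,0,0]

```text
clock: 52.0
position: [657.5, -105.5, 80.0]
tcp_rot: [-2.523, -1.866, -0.003]
contact_force: [-0.1, 0.3, -1.8]
gripper_width: 55.9
```

```bash
python3 -c "
from meas import *
plan(657.2,-114.7,66,-17.5)
import cv2
ims=grab(); im=ims['top']
for n,(im,pts) in {'top':(ims['top'],None),'scene':(ims['scene'],None)}.items():
    u=proj(n,[(436.5,-397,60)])[0].round().astype(int); print(n,u)
    c=im[u[1]-25:u[1]+25,u[0]-30:u[0]+30]; cv2.imwrite(f'pics/tm_{n}.png',cv2.resize(c,(720,600),interpolation=cv2.INTER_CUBIC))
    # dark blob of knob
    g=cv2.cvtColor(im,cv2.COLOR_BGR2GRAY)
    m=((g<45)&(np.hypot(*(np.indices(g.shape)[::-1]-u[:,None,None]))<15)).astype(np.uint8)
    k,l,s,ce=cv2.connectedComponentsWithStats(m); i=1+np.argmax(s[1:,4]) if k>1 else 0; print(s[i],ce[i],unproj(n,[ce[i]],62)[0].round(1),unproj(n,[ce[i]],51)[0].round(1))
"
```

```text
clk 52.0 pos [ 657.5 -105.5   80. ] yaw -17.0 q1,q7 [-0.31  0.02] F [-0.1  0.3 -1.8] w 55.9
 level rx,ry -0.09 -0.23 | turn rz 0.48 (alt -179.5) then shift x -8.8 y 2.5 z 14.0
top [384 233]
[378 228  15  14 119] [384.73109244 235.18487395] [ 430.7 -398.6   62. ] [ 432.3 -401.6   51. ]
scene [257 129]
[     0      0    560    420 235200] [279.5 209.5] [514.9 -53.2  62. ] [512.1 -59.   51. ]
```

View pics/tm_top.png

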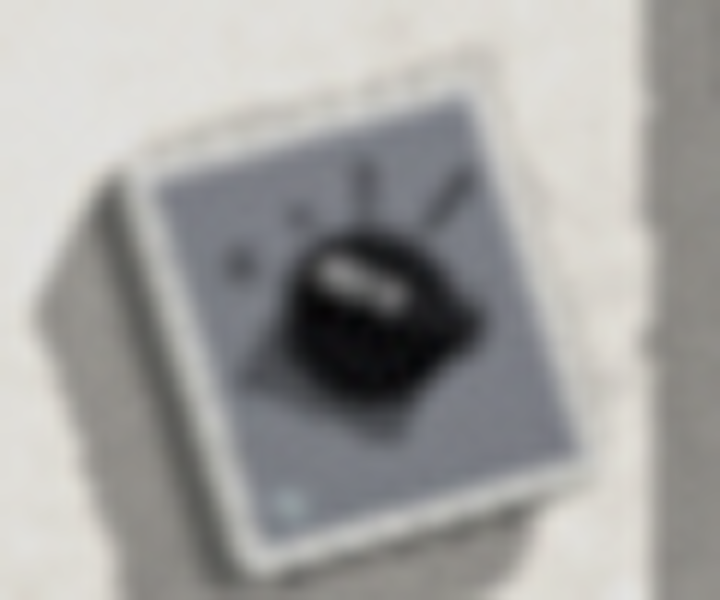

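View pics/tm_scene.png

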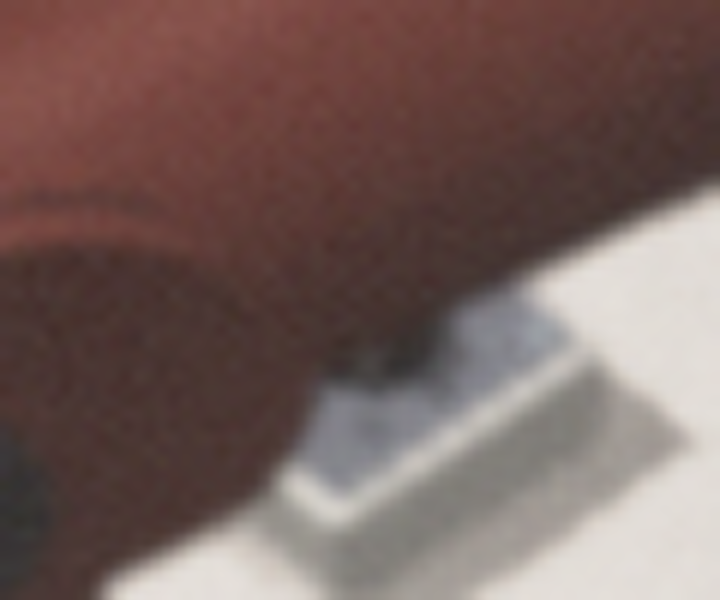

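Emit:
drive_tool:
  moves:
    - [40,-8.8,2.5,0,0,-0.2,0.4]
    - [40,0,0,0,0,0,0]
    - [40,0,0,7,0,0,0]
    - [40,0,0,0,0,0,0]
    - [40,0,0,4,0,0,0]

```text
clock: 52.6
position: [658.1, -116.0, 69.8]
tcp_rot: [2.533, 1.858, 0.002]
contact_force: [-0.4, 0.7, -2.0]
gripper_width: 55.7
```

Emit:
drive_tool:
  moves:
    - [40,0,0,0,0,0,0]
    - [40,0,0,0,0,0,0]

```text
clock: 52.8
position: [657.6, -115.7, 68.8]
tcp_rot: [-2.532, -1.858, -0.0]
contact_force: [-0.4, 0.7, -2.1]
gripper_width: 55.5
```

```bash
python3 -c "
from meas import *
plan(657.2,-114.7,66,-17.5)"
```

```text
clk 52.8 pos [ 657.6 -115.7   68.8] yaw -17.5 q1,q7 [-0.3   0.03] F [-0.4  0.7 -2.1] w 55.5
 level rx,ry -0.03 -0.03 | turn rz 0.03 (alt -180.0) then shift x 0.8 y -0.7 z 2.8
```

Emit:
drive_tool:
  moves:
    - [40,0.8,-0.7,2.3,0,0,0]
    - [40,0,0,0,0,0,0]
    - [40,0,0,0.5,0,0,0]
    - [85,0,0,0,0,0,0]
    - [85,0,0,0,0,0,0]

```text
clock: 53.3
position: [657.6, -114.4, 66.4]
tcp_rot: [-2.532, -1.859, -0.001]
contact_force: [0.1, -0.3, -0.8]
gripper_width: 65.0
```

Emit:
drive_tool:
  moves:
    - [85,0,0,0,0,0,0]
    - [85,0,0,0,0,0,0]
    - [85,0,0,-8,0,0,0]
    - [85,0,0,-15,0,0,0]
    - [85,0,0,-30,0,0,0]

```text
clock: 53.8
position: [655.7, -114.1, 119.1]
tcp_rot: [-2.53, -1.857, 0.005]
contact_force: [0.5, -0.1, 0.4]
gripper_width: 73.8
```

Emit:
drive_tool:
  moves:
    - [60,0,0,-40,0,0,0]
    - [60,0,0,-20,0,0,7.7]
    - [60,-30,-7,0,0,0,0]
    - [60,-42,-10,4,0,0,0]
    - [60,-43,-10,6,0,0,0]

```text
clock: 54.3
position: [588.3, -203.3, 183.5]
tcp_rot: [2.644, 1.688, 0.015]
contact_force: [-0.5, -1.5, 0.4]
gripper_width: 52.9
```

Emit:
drive_tool:
  moves:
    - [60,-43,-10,8,0,0,0]
    - [60,-43,-10,8,0,0,0]
    - [60,-43,-10,8,0,0,0]
    - [60,-43,-10,8,0,0,0]
    - [60,-30,-7,8,0,0,0]

```text
clock: 54.8
position: [456.1, -375.2, 149.3]
tcp_rot: [2.639, 1.682, 0.028]
contact_force: [0.5, -0.1, 0.1]
gripper_width: 52.3
```

Emit:
drive_tool:
  moves:
    - [60,-18,-4,0,0,0,0]
    - [60,0,0,0,0,0,0]

```text
clock: 55.0
position: [439.7, -395.4, 151.2]
tcp_rot: [2.644, 1.669, 0.027]
contact_force: [0.2, -0.5, -0.3]
gripper_width: 52.0
```

```bash
python3 -c "
from meas import *
print(observe()['joint_pos'].round(2))
ims=grab()
for k in (('top',),('scene',)):
  print([np.round(fitpot(ims,*p,z=91,views=k),1) for p in ((542.4,10.2),(636,-19),(470,-56),(657,-115))],np.round(fitplat(ims,(563.7,-85.4,np.deg2rad(132.5)),views=k,mask=[1,2]),2))
for v in ims: cv2.imwrite(f'pics/{v}20.png',cv2.resize(ims[v],(800,600)))
plan(436,-398,57,-25.2)"
```

```text
[ 0.04  0.3   0.75  1.75 -0.24  1.16  0.42]
[array([542.4,   8.7,  12. ,  -9. ]), array([635.8, -19.8,  43.7,  -8.6]), array([471.4, -56.4, -18. ,  -8.3]), array([ 657.1, -116. ,  -17.2,   -6.2])] [563.79 -86.27 132.4  -20.71]
[array([543.4,  11.5,  10.5,  -4.1]), array([636.7, -16.8,  41.9,  -4.2]), array([472.6, -53.2, -18. ,  -2.4]), array([ 658.4, -112.4,  -17.4,   -1.2])] [563.72 -83.57 132.71 -15.76]
clk 55.1 pos [ 442.4 -392.7  150.8] yaw -25.3 q1,q7 [0.04 0.42] F [0.6 0.3 0.1] w 52.6
 level rx,ry 1.23 -0.49 | turn rz -0.06 (alt 179.9) then shift x -7.5 y -3.5 z 93.8
```

View pics/scene20.png

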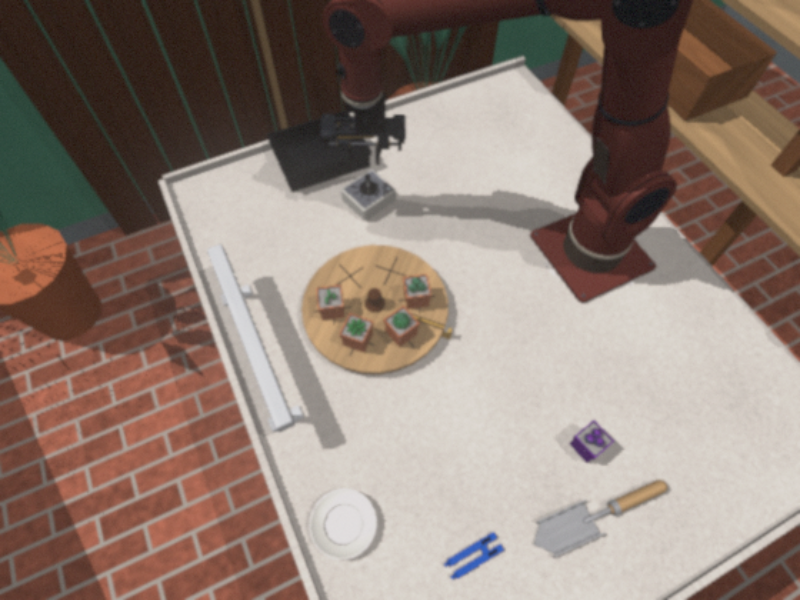

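Emit:
drive_tool:
  moves:
    - [60,0,0,0,0,0,0]
    - [60,-7,-3,0,1.2,-0.5,0]
    - [60,0,0,0,0,0,0]
    - [60,0,0,15,0,0,0]
    - [60,0,0,0,0,0,0]

```text
clock: 55.6
position: [441.1, -393.6, 135.5]
tcp_rot: [-2.645, -1.693, -0.001]
contact_force: [-0.3, 1.1, -0.6]
gripper_width: 52.4
```

Emit:
drive_tool:
  moves:
    - [60,0,0,15,0,0,0]
    - [60,0,0,0,0,0,0]
    - [60,0,0,15,0,0,0]
    - [60,0,0,0,0,0,0]
    - [60,0,0,15,0,0,0]

```text
clock: 56.1
position: [441.8, -393.7, 88.1]
tcp_rot: [2.645, 1.694, 0.001]
contact_force: [0.5, -0.8, -0.0]
gripper_width: 52.2
```

Emit:
drive_tool:
  moves:
    - [60,0,0,0,0,0,0]
    - [60,0,0,12,0,0,0]
    - [60,0,0,0,0,0,0]
    - [60,0,0,9,0,0,0]
    - [60,0,0,0,0,0,0]

```text
clock: 56.6
position: [440.8, -392.8, 63.2]
tcp_rot: [-2.644, -1.693, 0.001]
contact_force: [0.0, -0.0, 0.1]
gripper_width: 52.0
```

Emit:
drive_tool:
  moves:
    - [60,0,0,0,0,0,0]

```text
clock: 56.7
position: [440.8, -393.0, 63.2]
tcp_rot: [-2.644, -1.693, 0.001]
contact_force: [0.0, 0.3, 0.1]
gripper_width: 52.1
```

```bash
python3 -c "
from meas import *
plan(436,-398,57,-25.2)"
```

```text
clk 56.7 pos [ 440.8 -393.    63.2] yaw -24.7 q1,q7 [0.08 0.48] F [0.  0.3 0.1] w 52.1
 level rx,ry -0.11 -0.04 | turn rz 0.46 (alt -179.5) then shift x -6.6 y -2.2 z 6.2
```

Emit:
drive_tool:
  moves:
    - [60,-6.6,-2.2,0,0,0,0.5]
    - [60,0,0,0,0,0,0]
    - [60,0,0,5,0,0,0]
    - [60,0,0,0,0,0,0]
    - [5,0,0,0,0,0,0]

```text
clock: 57.2
position: [435.8, -399.1, 58.7]
tcp_rot: [-2.654, -1.68, -0.0]
contact_force: [-0.4, 0.0, -0.6]
gripper_width: 49.0
```

Emit:
drive_tool:
  moves:
    - [5,0,0,0,0,0,0]
    - [5,0,0,0,0,0,0]
    - [5,0,0,0,0,0,0]
    - [5,0,0,0,0,0,0]
    - [5,0,0,0,0,0,0]

```text
clock: 57.7
position: [436.2, -398.9, 58.8]
tcp_rot: [-2.653, -1.681, -0.001]
contact_force: [-2.3, 1.2, 0.0]
gripper_width: 12.3
```

Emit:
drive_tool:
  moves:
    - [5,0,0,0,0,0,0]
    - [5,0,0,0,0,0,0]
    - [5,0,0,0,0,0,0]

```text
clock: 58.0
position: [436.2, -398.9, 58.8]
tcp_rot: [-2.653, -1.681, -0.001]
contact_force: [0.7, -0.1, -0.9]
gripper_width: 11.4
```

```bash
cat > rec.py <<'E'
from meas import *
o=observe(); Rm=Ro.from_rotvec(o["tcp_rot"]).as_matrix()
open("rec.txt","a").write("%f %f\n"%(o["gripper_width"],np.rad2deg(np.arctan2(Rm[1,1],Rm[0,1]))))
plan(436,-398,57,-25.2)
E
rm -f rec.txt; python3 rec.py
```

```text
clk 58.0 pos [ 436.2 -398.9   58.8] yaw -25.3 q1,q7 [0.1  0.49] F [ 0.7 -0.1 -0.9] w 11.4
 level rx,ry -0.02 -0.03 | turn rz -0.08 (alt 179.9) then shift x 0.7 y -0.5 z 1.8
```

Emit:
drive_tool:
  moves:
    - [5,0,0,0,0,0,5]
    - [5,0,0,0,0,0,7]
    - [5,0,0,0,0,0,7]
    - [5,0,0,0,0,0,7]
    - [5,0,0,0,0,0,7]

```text
clock: 58.5
position: [436.5, -399.2, 58.8]
tcp_rot: [3.03, 0.829, 0.002]
contact_force: [-0.3, -0.9, -2.3]
gripper_width: 11.8
```

```bash
python3 rec.py
```

```text
clk 58.5 pos [ 436.5 -399.2   58.8] yaw -59.4 q1,q7 [ 0.   -0.04] F [-0.3 -0.9 -2.3] w 11.8
 level rx,ry 0.03 -0.06 | turn rz -34.19 (alt 145.8) then shift x 0.9 y -1.0 z 1.8
```

Emit:
drive_tool:
  moves:
    - [5,0,0,0,0,0,7]
    - [5,0,0,0,0,0,7]
    - [5,0,0,0,0,0,7]
    - [5,0,0,0,0,0,7]
    - [5,0,0,0,0,0,5]

```text
clock: 59.0
position: [436.6, -399.7, 58.8]
tcp_rot: [3.139, -0.106, 0.002]
contact_force: [-0.5, -1.1, -0.3]
gripper_width: 11.9
```

Emit:
drive_tool:
  moves:
    - [5,0,0,0,0,0,0]
    - [5,0,0,0,0,0,0]

```text
clock: 59.2
position: [436.6, -399.7, 58.8]
tcp_rot: [3.138, -0.104, 0.001]
contact_force: [-0.1, 0.2, 0.4]
gripper_width: 12.0
```

```bash
python3 rec.py
```

```text
clk 59.2 pos [ 436.6 -399.7   58.8] yaw -93.8 q1,q7 [-0.09 -0.56] F [-0.1  0.2  0.4] w 12.0
 level rx,ry 0.09 -0.05 | turn rz -68.60 (alt 111.4) then shift x 1.3 y -1.3 z 1.8
```

Emit:
drive_tool:
  moves:
    - [60,0,0,0,0,0,0]
    - [60,0,0,0,0,0,0]
    - [60,0,0,0,0,0,0]
    - [60,0,0,0,0,0,0]
    - [60,0,0,-10,0,0,0]

```text
clock: 59.7
position: [436.2, -398.9, 68.2]
tcp_rot: [-3.14, 0.095, -0.0]
contact_force: [1.2, 0.0, 0.7]
gripper_width: 44.0
```

Emit:
drive_tool:
  moves:
    - [60,0,0,-30,0,0,0]
    - [60,0,0,-40,0,0,0]
    - [60,0,0,-40,0,0,0]
    - [60,0,0,-20,0,0,0]
    - [60,0,0,0,0,0,0]

```text
clock: 60.2
position: [435.2, -399.9, 206.6]
tcp_rot: [3.139, -0.097, 0.001]
contact_force: [0.1, 0.6, -0.2]
gripper_width: 52.2
```

```bash
python3 - <<'E'
from meas import *
r=np.loadtxt("rec.txt"); turned=-(r[-1,1]-r[0,1]); turned=(turned+180)%360-180
ims=grab()
for v in ims:
    cv2.imwrite(f'pics/{v}_end.png',cv2.resize(ims[v],(800,600)))
    u=proj(v,[(436.5,-397,60)])[0].round().astype(int); cv2.imwrite(f'pics/tmE_{v}.png',cv2.resize(ims[v][u[1]-25:u[1]+25,u[0]-30:u[0]+30],(720,600),interpolation=cv2.INTER_CUBIC))
ok=True; T=((542.6,10.4),(636.1,-19),(470.3,-55.7),(657.2,-114.7))
for k in (('top',),('scene',)):
    f=[fitpot(ims,*p,z=91,views=k) for p in T]; pl=fitplat(ims,(563.7,-85.4,np.deg2rad(132.5)),views=k,mask=[1,2])
    print(np.round(f,1).tolist(),np.round(pl,2)); ok&=abs(pl[2]-132.45)<1
    ok&=all(np.hypot(a[0]-p[0],a[1]-p[1])<5 for a,p in zip(f,T))
o=observe(); w=r[:,0]
print("widths",w,"turned",turned,"pos",o["position"])
sel=(w>9).all() and (w<17).all() and 61<turned<77 and o["position"][2]>150 
print("pots ok",ok,"selector ok",sel)
if ok and sel: print("hand in",robot.hand_in())
E
```

```text
[[542.4, 8.7, 12.1, -9.4], [635.6, -19.8, 43.2, -8.9], [471.4, -56.5, -18.0, -8.7], [657.4, -116.2, -17.5, -6.5]] [563.79 -86.27 132.4  -21.59]
[[543.5, 11.5, 10.4, -3.9], [636.8, -16.5, 41.8, -4.0], [472.6, -53.1, -18.1, -2.4], [658.4, -112.5, -18.2, -1.2]] [563.72 -83.57 132.71 -15.82]
widths [11.443987 11.781819 12.016474] turned 68.51968099999999 pos [ 434.50660923 -398.86926343  203.81091913]
pots ok True selector ok True
the job is handed in; nothing more can be done
hand in None
```

View pics/tmE_top.png

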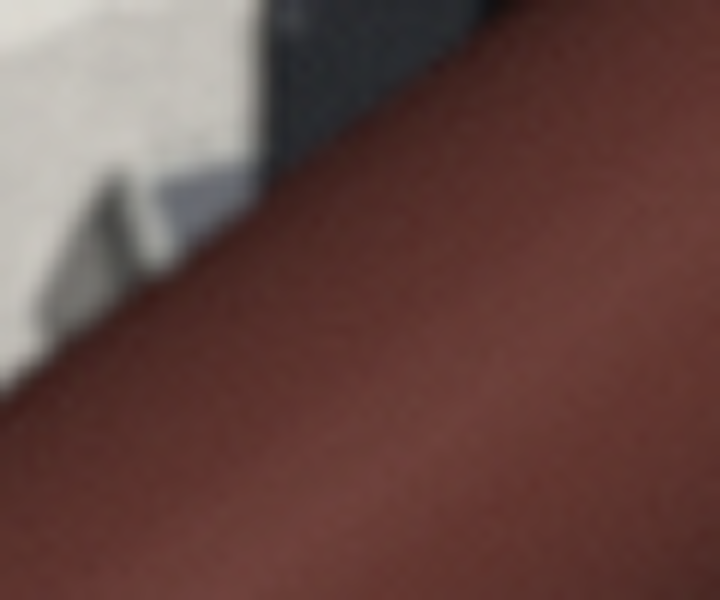

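View pics/scene_end.png

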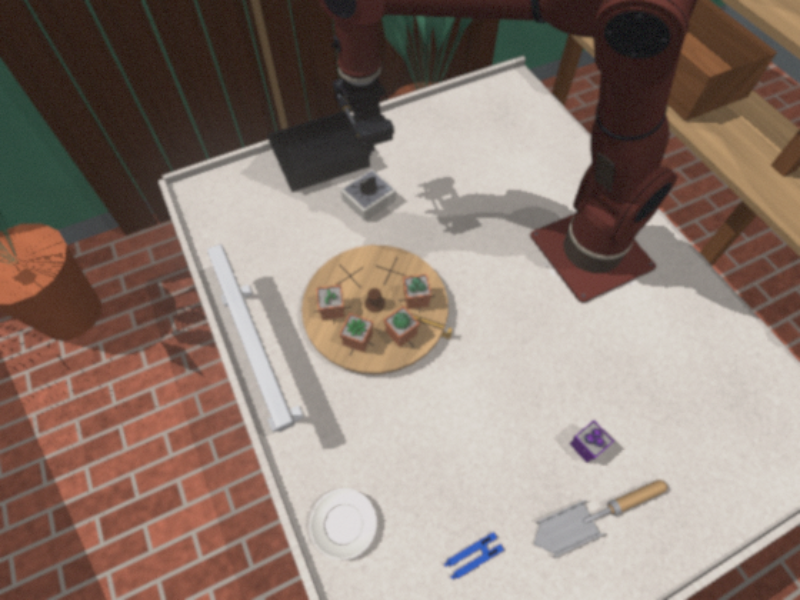

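The job is handed in at about 60 s on the clock. The platter was turned to the pointer, all four plants stand on crosses, and the selector was turned last. I could not confirm the two-dot position by eye, because the arm hid the timer from the top camera in the last picture.

- **Platter:** the last check put the brass line at 132.4° (top camera) and 132.7° (scene camera). I had measured the pointer at 132.35°.
- **Plants:** four terracotta pots were present: globe, rosette, three balls and paddle. They went on crosses 5, 4, 0 and 3. Averaging the two cameras, each is about 1 to 2 mm from its cross and within about 1.5° of square. The two cameras disagree by about 3 mm in y on every object.
- **Knocked pot:** the three-balls pot was shifted by about 45 mm during the run. I found it again in the pictures before gripping it.
- **Selector:** the gripper held the bar at 12 mm width and turned it 68.5° clockwise; two dots is 68.75°. It was then released and the arm raised clear. In the scene view the selector bar appears turned.
- **Arm trouble:** partway through carrying the three-balls pot, the arm ran up against limits on two joints. I backed it out with the pot still in the grip before placing it.
- **Left alone:** I did not touch the purple look-alike, trowel, seed trays or tyre levers, and in the last picture they look where they started.

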